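# Unload the oil-sample heater

### The job

The Buchholz-relay oil samples have finished warming in the dry block heater: first turn the heater's dial down to 30, then lift off the clear cover and hang it by its handle across both prongs of the double hook, so that the block can cool. Then move every vial from the heater into a free hole of the white rack, upright and fully home, and leave the vials already in the rack there and the other things on the bench where they are.

Things in the scene. Friction and masses are not known exactly. Their poses are not given: they have to be found in the camera images.
- heater: dry block heater, white case 250 (its x) x 280 (its y) x 90 high, fixed; origin = centre of its underside, x runs from the front (dial side) to the back. Deck at z 90; through it an aluminium block 48 x 216 (x by y) stands 4 proud, top at z 94, with five vertical blind wells 25.5 across, 40 deep (floor z 54), at x +55, y -84, -42, 0, +42, +84
- dial (a joint): rad: 0 = mark 0, 4.712 = mark 100, even scale (0.4712 per 10), growing clockwise seen from above; stays where left, friction 0.04 N m. 11 black ticks, one per 10, longer at 0, 50, 100; from the front, 0 is lower left, 50 straight away (heater +x), 100 lower right. In the heater's frame the pointer's heading is 2.356 minus this value (counter-clockwise from +x)
- dial_axis (a point): on the axis of the heater's black bakelite pointer knob, at grip height, 28 above the deck (heater x -70, y 0, z 118). Skirt 49 across, z 91 to 100; above it, to z 124, a wing 44 long, 13 thick along the pointer's direction; a white line on top marks the pointing end. Grip the wing across its 13 mm
- cover: clear plastic cover of the heater block, an upside-down tray 64 (its x) x 236 (its y) x 50 high, walls 4, open below, 0.3 kg, loose; at the start it stands on the heater's deck over the block and vials. Origin = centre of its lower rim, z up
- cover_bar (a point): middle of the cover's handle, a level round steel bar 10 thick along the cover's y, 100 above its lower rim (50 above its flat top), on two 10 mm posts at y -62 and +62; grip it across from above. The prongs of the stand go through the opening between bar, posts and top
- stand: steel stand with a double hook, fixed; origin = centre of the underside of its base 150 x 150 x 12. Post 18 thick, 225 high in all at x +58; its 12 mm cross-arm carries two 8 mm prongs at y -36 and +36 running toward -x: level at z 219 to x +14, down to a trough (x -12 to -28, wire top at z 200), up to a tip at x -40, top at z 214; wire bottom at the trough z 192
- hook_seat (a point): midway between the two prongs (stand x -20, y 0, z 205): where the middle of the cover's bar lies when the cover hangs across both prongs, bar along the stand's y
- rack: white plastic vial rack, solid block 148 (its x) x 112 (its y) x 42 high, loose, 0.75 kg; origin = centre of its underside. Six vertical blind holes 25.5 across, 32 deep (floor at z 10), at x -48, 0, +48 and y -30, +30
- vial0: amber glass sample vial, 23 across, 80 high, with an aluminium cap 24 across over its top 16 mm, 0.04 kg; origin = centre of its bottom, z toward the cap. If present it stands in one of the heater's wells at the start, bottom on the well's floor, its top 40 above the block; to be moved. Some of vial0 to vial4 may be absent
- vial1: amber glass sample vial, 23 across, 80 high, with an aluminium cap 24 across over its top 16 mm, 0.04 kg; origin = centre of its bottom, z toward the cap. If present it stands in one of the heater's wells at the start, bottom on the well's floor, its top 40 above the block; to be moved. Some of vial0 to vial4 may be absent
- vial2: amber glass sample vial, 23 across, 80 high, with an aluminium cap 24 across over its top 16 mm, 0.04 kg; origin = centre of its bottom, z toward the cap. If present it stands in one of the heater's wells at the start, bottom on the well's floor, its top 40 above the block; to be moved. Some of vial0 to vial4 may be absent
- vial3: amber glass sample vial, 23 across, 80 high, with an aluminium cap 24 across over its top 16 mm, 0.04 kg; origin = centre of its bottom, z toward the cap. If present it stands in one of the heater's wells at the start, bottom on the well's floor, its top 40 above the block; to be moved. Some of vial0 to vial4 may be absent
- vial4: amber glass sample vial, 23 across, 80 high, with an aluminium cap 24 across over its top 16 mm, 0.04 kg; origin = centre of its bottom, z toward the cap. If present it stands in one of the heater's wells at the start, bottom on the well's floor, its top 40 above the block; to be moved. Some of vial0 to vial4 may be absent
- kept0: amber glass sample vial, 23 across, 80 high, with an aluminium cap 24 across over its top 16 mm, 0.04 kg; origin = centre of its bottom, z toward the cap. If present it stands in a rack hole at the start, bottom on the hole's floor, top 48 above the rack, and stays there. Only one of kept0 to kept2 is there
- kept1: amber glass sample vial, 23 across, 80 high, with an aluminium cap 24 across over its top 16 mm, 0.04 kg; origin = centre of its bottom, z toward the cap. If present it stands in a rack hole at the start, bottom on the hole's floor, top 48 above the rack, and stays there. Only one of kept0 to kept2 is there
- kept2: amber glass sample vial, 23 across, 80 high, with an aluminium cap 24 across over its top 16 mm, 0.04 kg; origin = centre of its bottom, z toward the cap. If present it stands in a rack hole at the start, bottom on the hole's floor, top 48 above the rack, and stays there. Only one of kept0 to kept2 is there
- canister: screw-top aluminium canister 60 across, 88 high, with a knurled lid 63 across; origin = centre of its underside; a bystander, loose, not part of the job
- puck: blue ceramic thermistor puck 34 across, 10 high; origin = centre of its underside; a bystander, loose, not part of the job
- endstop0: steel DIN rail end stop 50 x 10 x 34 high; origin = centre of its underside; a bystander, loose, not part of the job
- endstop1: steel DIN rail end stop 50 x 10 x 34 high; origin = centre of its underside; a bystander, loose, not part of the job
- flag: trip indicator: red plastic flag plate standing on a black foot 40 x 24, 32 high in all; origin = centre of its underside; a bystander, loose, not part of the job
There are look-alikes about, which are no part of the job. What is shaped like the cover but red is not meant.

How it is judged (in metres and radians):
On the way, in this order (a step that is already met when the one before it is completed fails the run):
1. the dial is turned down to 30 (within 3 scale units) while the cover is still on the heater (value of joint dial between 1.27232 and 1.55512 rad and z of cover in the frame of heater below 0.097 m and horizontal distance between cover and heater below 0.075 m), for 0.2 s.
2. the cover hangs by its bar on both prongs of the stand, let go (distance between cover_bar and hook_seat below 0.025 m and angle between cover's own z axis and vertical below 0.3 rad and angle between the y axis of cover and the y axis of stand, either way round below 0.3 rad and contact force between cover and stand above 1 N and contact force between the fingers and cover below 0.1 N), for 0.3 s.
At the end, for the whole second after the job is handed in: Dial at 30 within 3 units (0.14 rad). Cover hangs at rest on both prongs: bar middle within 25 mm of hook_seat, aligned and upright within 0.3 rad. Rack flat on the bench; every vial present, moved or kept, upright (0.15 rad) in a rack hole, bottom within 6 mm of the hole floor, at rest (value of joint dial between 1.27232 and 1.55512 rad and distance between cover_bar and hook_seat below 0.025 m and angle between cover's own z axis and vertical below 0.3 rad and angle between the y axis of cover and the y axis of stand, either way round below 0.3 rad and contact force between cover and stand above 1 N and linear speed of each of cover, vial0, vial1, vial2, vial3, vial4, kept0, kept1, kept2 below 0.03 m/s and linear speed of rack below 0.02 m/s and angle between rack's own z axis and vertical below 0.05 rad and height (world z) of rack below 0.006 m and x of vial0 in the frame of rack between -0.06 and 0.06 m and y of vial0 in the frame of rack between -0.042 and 0.042 m and z of vial0 in the frame of rack between 0.004 and 0.016 m and angle between each of vial0, vial1, vial2, vial3, vial4, kept0, kept1, kept2's own z axis and vertical below 0.15 rad and x of vial1 in the frame of rack between -0.06 and 0.06 m and y of vial1 in the frame of rack between -0.042 and 0.042 m and z of vial1 in the frame of rack between 0.004 and 0.016 m and x of vial2 in the frame of rack between -0.06 and 0.06 m and y of vial2 in the frame of rack between -0.042 and 0.042 m and z of vial2 in the frame of rack between 0.004 and 0.016 m and x of vial3 in the frame of rack between -0.06 and 0.06 m and y of vial3 in the frame of rack between -0.042 and 0.042 m and z of vial3 in the frame of rack between 0.004 and 0.016 m and x of vial4 in the frame of rack between -0.06 and 0.06 m and y of vial4 in the frame of rack between -0.042 and 0.042 m and z of vial4 in the frame of rack between 0.004 and 0.016 m and x of kept0 in the frame of rack between -0.06 and 0.06 m and y of kept0 in the frame of rack between -0.042 and 0.042 m and z of kept0 in the frame of rack between 0.004 and 0.016 m and x of kept1 in the frame of rack between -0.06 and 0.06 m and y of kept1 in the frame of rack between -0.042 and 0.042 m and z of kept1 in the frame of rack between 0.004 and 0.016 m and x of kept2 in the frame of rack between -0.06 and 0.06 m and y of kept2 in the frame of rack between -0.042 and 0.042 m and z of kept2 in the frame of rack between 0.004 and 0.016 m); the robot touches nothing.
It fails at once if a bystander (canister, puck, end stop, trip flag) is moved more than 3 cm (distance of any of canister, puck, endstop0, endstop1, flag from where it was at the start of the episode above 0.03 m).
Of vial0, vial1, vial2, vial3, vial4 only 3 to 5 are there at a start; the rules pass over those that are not, and their reading is None.
Of kept0, kept1, kept2 only 1 to 1 are there at a start; the rules pass over those that are not, and their reading is None.
At some moment in a run one of rack may be knocked a few centimetres aside while the robot is not near it.
It also fails if it takes over 210 s, if anything falls off the work surface, if the arm or the gripper's body presses on something with over 40 N, if the wrist force passes 120 N, or if a joint passes its speed limit or range.

### The arm

A 6-joint arm with a two-finger parallel gripper is mounted at the origin on the work surface. World frame = base frame: x ahead of the robot, y to its left, z up, the work surface at z = 0. Lengths are in mm, angles in rad, forces in N, time in s.
With the tool pointing down it reaches from about 350 to 925 mm from the base axis. Payload 6.4 kg.
Tool frame: the origin (TCP) lies on the centre line of the jaws, within the pads' length; the fingertips stand 8 mm ahead of it and the grasp point (between the pads) lies 11 mm behind it; z points along the fingers, y is the direction in which the jaws open and shut (so a half turn about z gives the same grasp; the last joint's range is limited). The gripper opens to 94 mm and grips with 3 to 60 N. Pads are 16 mm wide; open, the fingers measure 119 mm over their backs; the gripper's body (75 mm by 177 mm) begins 78 mm behind the grasp point.
Start: joints at [-1.498, 0.245, 1.558, -0, 1.339, -0.174], TCP at [158.801, -630.314, 213.455] pointing down, gripper open.
Joint ranges: [-3.13, 3.13], [-1.02, 2.26], [0.13, 2.54], [-0.95, 4.09], [0.21, 2.88], [-2.74, 2.74]. Speed limits (rad/s): [2.57, 2.57, 3.14, 3.14, 3.14, 3.14].

### API

Orientations are given as a unit quaternion [x, y, z, w].
In Python, from station import sense, capture, job_done, spot_in, mark_of gives the robot as it stands.
- The arm moves only by the tool drive_tool, never from a script. Its argument "targets" is a list of rows, each an object of numbers: "ax", "ay", "az": the turn, a rotation vector about the world's x, y, z as a fraction of full scale; "dx", "dy", "dz": the shift along the world's x, y, z as a fraction of full scale; "fingers": the opening in per cent of the stroke, from 0 (shut) to 100 (fully open). In form: [{"ax": .., "ay": .., "az": .., "dx": .., "dy": .., "dz": .., "fingers": ..}, ...]. A call has exactly 8 rows; each row is the pose to reach, as a shift and turn from the pose commanded when the call began; what a row does not reach only later rows make up. Full scale, the value 1, is 10 cm for a shift and 1.5 rad for a turn. A row lasts 1/12 s, in which the tool goes at most 41.7 mm and 7.16 degrees, less where a joint would pass 70% of its speed; a pose out of reach is approached as far as the arm can. A call with a number of a shift or a turn outside -1 to 1 is refused whole. A call with a gripper value outside its range is refused whole. The fingers move at their own pace and stop on an object; "grip_force" is the grip in N (left out, the last holds). Time passes only in rows, so rows that repeat a pose let the fingers close, or fill a call up. It gives the time, the measured TCP pose, the force and the opening at its end, in the units of the state.
- sense(): the state, without advancing time (a new reading comes with each control period).
- capture(name): name is "side" or "top"; returns a dict with "image" (400x640x3 uint8, red, green, blue), "K" (3x3 intrinsics, pixels), "extrinsics" (4x4, takes a point from camera to world coordinates). Camera axes: x right, y down, z forward; pixel columns grow to the right and rows downward; lengths in mm; the calibration is good to about 2 mm. A picture is of the moment at which its call begins. There is no depth.
- job_done(): hands the job in, once; it reports no verdict.
Trained networks look in the newest picture that a camera, given by its name, has taken for a name from the list of things; names that differ only in an ending like _2 or _b are one class to them, and where a whole thing is asked for, a point or a joint stands for the part that bears it (a point fixed in the world has none). Each returns a list of dicts, best first, with "score" (0 to 1); they miss things now and then, are a little off and sometimes report something else, mostly with a low value. They report only what shows in the picture. A call takes as long as a camera call. They do not tell look-alikes from the thing itself.
- spot_in(camera, label): "at" ([column, row] in pixels, amid what is visible of it).
- mark_of(camera, label): "at" ([column, row] in pixels: a listed point, or the origin of a listed thing).
The state is a dict: "time_s": time; "q": joint angles; "qvel": joint speeds; "joint_torque": joint torques, N m; "ee_pos": TCP position; "tcp_rot": TCP orientation; "ft_force": force on the tool from outside, world axes, zero at the start; "ft_torque": the same for the moment, N m; "finger_gap": finger opening in mm.
Only numpy, scipy, OpenCV 4.12 (cv2) and the standard library are available. Lean on these libraries where they do the work, as an engineer would, in place of code of your own. Each camera call takes 0.05 s, during which the arm holds its last target.

## Working session

There is one attempt and no reset: what is moved stays moved. The work goes in short steps, Python scripts to look and compute and a tool call to move; the robot and the scene stay as the last step left them, time stands still between calls to the robot, and variables do not carry over. Pictures are saved under pics/ and viewed, and the job is handed in when it is done.

Besides the shell and the picture viewer there is one more tool, called after "Request:" as name([rows], argument=value, ...), one row to a line, values as JSON. drive_tool: Moves the arm, as the interface text tells. Its arguments: {"type":"object","properties":{"targets":{"type":"array"},"grip_force":{"type":"number"}},"required":["targets"]}

```bash
ls; mkdir -p pics; python3 - <<'E'
from station import *
import cv2,numpy as np
print(sense())
for c in("side","top"):
    r=capture(c); cv2.imwrite(f"pics/{c}0.png",r["image"][:,:,::-1]); print(c,r["K"].tolist(),np.round(r["extrinsics"],4).tolist())
    for l in["heater","dial_axis","cover","cover_bar","stand","hook_seat","rack","vial0","kept0","canister","puck","endstop0","flag"]:
        for f in(spot_in,mark_of):
            try: print(c,l,f.__name__,[(np.round(d["at"],1).tolist(),round(d["score"],2)) for d in f(c,l)])
            except Exception as e: print(c,l,f.__name__,e)
E
```

```text
pics
{'time_s': 0.0, 'q': array([-1.49809046e+00,  2.45812388e-01,  1.55900670e+00, -1.55221531e-05,
        1.33867956e+00, -1.74102248e-01]), 'qvel': array([-6.11168960e-04, -7.72199736e-04,  9.86516252e-06, -8.66248045e-04,
        8.98666073e-04,  1.62833739e-05]), 'joint_torque': array([-1.41465101e-03, -4.15840995e+01, -3.14606166e+01,  6.83470792e-02,
        3.31715669e-02, -1.52346724e-04]), 'ee_pos': array([ 158.75879122, -629.71262095,  212.35035374]), 'tcp_rot': array([ 9.92394706e-01,  1.23092807e-01,  4.07530055e-05, -9.52155298e-04]), 'ft_force': array([-0.40184526, -0.31911358,  0.50178712]), 'ft_torque': array([0.00590751, 0.02067465, 0.00613239]), 'finger_gap': 94.17028288503774}
side [[394.67181899989305, 0.0, 314.0965105237812], [0.0, 394.67181899989305, 196.59136295221944], [0.0, 0.0, 1.0]] [[-0.7844, -0.323, 0.5295, -42.936], [-0.6202, 0.4021, -0.6736, 813.3747], [0.0047, -0.8567, -0.5157, 722.1789], [0.0, 0.0, 0.0, 1.0]]
side heater call [([345.3, 230.4], 0.93)]
side heater call [([340.3, 234.9], 0.65), ([331.0, 170.8], 0.28)]
side dial_axis call [([345.1, 227.
[... 1988 characters left out ...]
9.6], 0.69)]
top rack call [([240.4, 206.6], 0.68)]
top rack call [([241.1, 204.7], 0.94), ([428.2, 230.3], 0.48)]
top vial0 call []
top vial0 call []
top kept0 call [([272.7, 139.7], 0.63)]
top kept0 call [([230.6, 206.1], 0.4)]
top canister call [([272.1, 140.0], 0.85), ([331.3, 224.5], 0.51)]
top canister call [([253.7, 264.3], 0.64), ([274.5, 143.0], 0.6), ([333.7, 148.1], 0.43)]
top puck call [([253.4, 263.1], 0.39)]
top puck call [([252.7, 264.7], 0.51)]
top endstop0 call [([409.4, 265.9], 0.62), ([330.5, 222.1], 0.42), ([334.5, 149.2], 0.41)]
top endstop0 call [([408.0, 264.0], 0.61), ([333.9, 149.0], 0.54)]
top flag call [([378.5, 151.1], 0.42)]
top flag call [([378.9, 155.1], 0.44)]
```

```bash
python3 - <<'E'
import cv2
t=cv2.imread("pics/top0.png"); cv2.imwrite("pics/top0c.png",cv2.resize(t[110:310,150:460],None,fx=2.58,fy=2.58,interpolation=cv2.INTER_CUBIC)[:600])
s=cv2.imread("pics/side0.png"); cv2.imwrite("pics/side0c.png",cv2.resize(s[100:400,180:480],None,fx=2,fy=2,interpolation=cv2.INTER_CUBIC))
E
```

```text
(no output)
```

View pics/top0c.png

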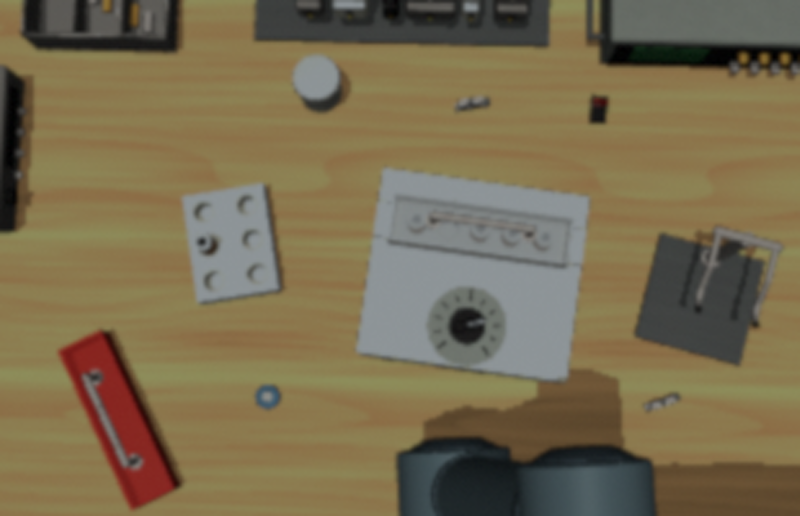

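View pics/side0c.png

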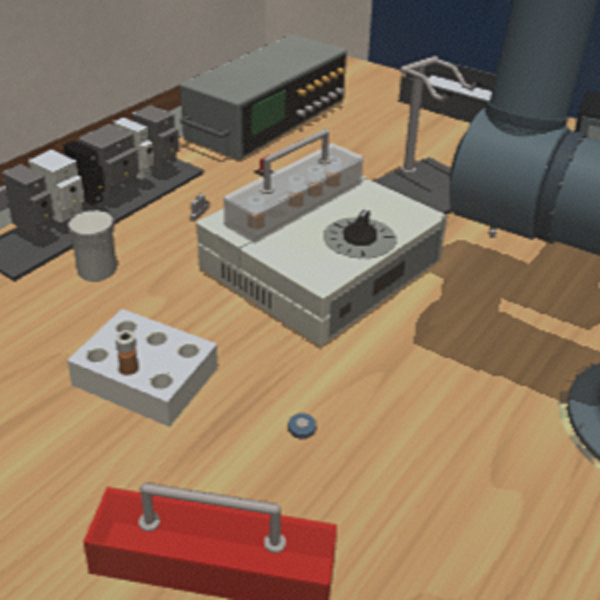

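View pics/top0.png

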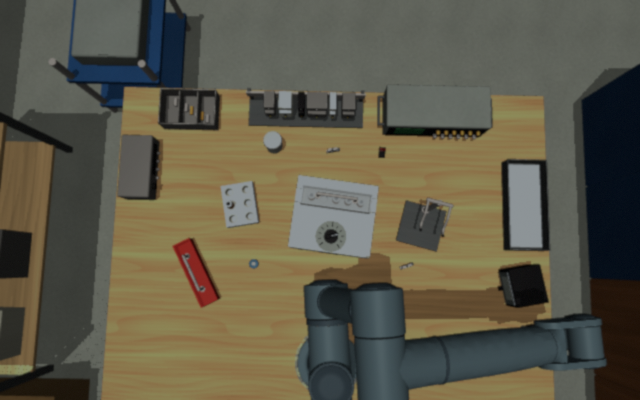

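```bash
cat > h.py <<'E'
import numpy as np,cv2
from scipy.optimize import least_squares
from scipy.ndimage import map_coordinates,gaussian_filter
def proj(r,P):
    E=np.linalg.inv(r["extrinsics"]); p=np.asarray(P,float)@E[:3,:3].T+E[:3,3]; q=p@r["K"].T
    return q[:,:2]/q[:,2:]
def T(pose,P):
    x,y,a=pose[:3]; c,s=np.cos(a),np.sin(a); P=np.asarray(P,float)
    return np.c_[x+c*P[:,0]-s*P[:,1],y+s*P[:,0]+c*P[:,1],P[:,2]]
def ray(r,px,z):
    d=np.linalg.inv(r["K"])@[px[0],px[1],1]; R=r["extrinsics"]; d=R[:3,:3]@d; o=R[:3,3]
    return o+d*(z-o[2])/d[2]
def rect(x0,x1,y0,y1,z): 
    c=[(x0,y0,z),(x1,y0,z),(x1,y1,z),(x0,y1,z)]; return [(c[i],c[(i+1)%4]) for i in range(4)]
def samp(segs,n=40,m=.06): 
    t=np.linspace(m,1-m,n)[:,None]; A=[];D=[]
    for a,b in segs:
        a=np.array(a,float);b=np.array(b,float); A.append(a+(b-a)*t); D.append(np.tile((b-a)/np.linalg.norm(b-a),(n,1)))
    return np.vstack(A),np.vstack(D)
def circ(x,y,z,r,n=24):
    t=np.arange(n)*2*np.pi/n; return np.c_[x+r*np.cos(t),y+r*np.sin(t),0*t+z],np.c_[-np.sin(t),np.cos(t),0*t]
def fit(views,feats,pose,it=12,W=5,show=None):
    """views: list of capture dicts; feats: {view index:(P,D)}; RAPID edge fit. pose x,y,yaw"""
    pose=np.array(pose,float); G=[gaussian_filter(v["image"].astype(float).mean(2),.7) for v in views]
    for k in range(it):
        w=W if k<4 else max(2.,W*.5); rows=[]
        for i,(P,D) in feats.items():
            p=proj(views[i],T(pose,P)); q=proj(views[i],T(pose,P+D)); t=q-p; t/=np.linalg.norm(t,axis=1)[:,None]+1e-9; n=np.c_[-t[:,1],t[:,0]]
            s=np.arange(-w,w+.01,.25); X=p[:,None]+n[:,None]*s[None,:,None]
            I=map_coordinates(G[i],[X[...,1],X[...,0]],order=1,mode='nearest'); g=np.abs(np.gradient(I,axis=1))*4
            sc=g-0.3*np.abs(s)[None]; j=sc[:,1:-1].argmax(1)+1; gm=g[np.arange(len(j)),j]
            a,b,c=[g[np.arange(len(j)),j+o] for o in(-1,0,1)]; den=a-2*b+c; off=np.where(np.abs(den)>1e-6,.5*(a-c)/np.where(np.abs(den)>1e-6,den,1),0).clip(-1,1)
            e=s[j]+off*.25; J=np.zeros((len(P),3))
            for m,h in enumerate((1,1,.005)):
                d=np.zeros(3); d[m]=h; J[:,m]=((proj(views[i],T(pose+d,P))-p)*n).sum(1)/h
            ok=gm>4; rows.append((J[ok],e[ok]))
        J=np.vstack([r[0] for r in rows]); e=np.hstack([r[1] for r in rows])
        f=least_squares(lambda d:J@(d*[1,1,.01])-e,np.zeros(3),loss='soft_l1',f_scale=.3); pose=pose+f.x*[1,1,.01]
    per=[(np.median(np.abs(r[1])).round(2),len(r[1])) for r in rows]
    return pose,per
heaterT=samp(rect(-125,125,-140,140,90))
def rackF(): 
    a=samp(rect(-74,74,-56,56,42)); return a
rackT=rackF()
standT=samp(rect(-75,75,-75,75,12))
holes=[(x,y) for x in(-48,0,48) for y in(-30,30)]
def draw(r,sets,name,crop,f=3):
    x0,y0,x1,y1=crop; im=cv2.resize(r["image"][y0:y1,x0:x1,::-1],None,fx=f,fy=f,interpolation=cv2.INTER_CUBIC)
    for pts,col in sets:
        for p in proj(r,pts): cv2.circle(im,(int((p[0]-x0+.5)*f),int((p[1]-y0+.5)*f)),1,col,-1)
    cv2.imwrite(name,im)
E
cat > f0.py <<'E'
from h import *; from station import *
S=capture("side");Tp=capture("top"); V=[S,Tp]
import pickle; pickle.dump(V,open("v0.pkl","wb"))
def ctr(px,z): return ray(Tp,px,z)
hp=[*ctr((334,216.5),90)[:2],-.14]; rp=[*ctr((240,204.3),42)[:2],.154]; sp=[*ctr((421.7,226),12)[:2],-.26]
for nm,F,p in(("heater",heaterT,hp),("rack",rackT,rp),("stand",standT,sp)):
    for vs in((0,),(1,),(0,1)):
        r=fit(V,{i:F for i in vs},p); print(nm,vs,np.round(r[0],3),r[1])
E
python3 f0.py
```

```text
heater (0,) [ 5.00451e+02 -5.97900e+00 -1.15000e-01] [(np.float64(0.19), 155)]
heater (1,) [ 4.99484e+02 -4.72500e+00 -1.20000e-01] [(np.float64(0.37), 160)]
heater (0, 1) [ 4.9996e+02 -5.3780e+00 -1.1600e-01] [(np.float64(0.2), 156), (np.float64(0.36), 160)]
rack (0,) [5.40703e+02 3.24658e+02 1.87000e-01] [(np.float64(0.13), 160)]
rack (1,) [5.40110e+02 3.27394e+02 1.89000e-01] [(np.float64(0.13), 160)]
rack (0, 1) [5.40516e+02 3.25529e+02 1.89000e-01] [(np.float64(0.2), 160), (np.float64(0.36), 160)]
stand (0,) [ 4.84639e+02 -3.30768e+02 -1.07000e-01] [(np.float64(0.3), 105)]
stand (1,) [ 4.79244e+02 -3.19071e+02 -2.46000e-01] [(np.float64(0.25), 157)]
stand (0, 1) [ 4.79258e+02 -3.19855e+02 -2.46000e-01] [(np.float64(1.17), 110), (np.float64(0.3), 158)]
```

```bash
cat > dial.py <<'E'
from h import *; import sys
def dialview(r,hp,name,z=124,z2=None):
    # rectify plane z around dial, heater frame, up=+x, left=+y ; 8 px/mm
    n=480; k=5.; u,v=np.meshgrid(np.arange(n),np.arange(n)); P=np.c_[(-70+(n/2-v)/k).ravel(),((n/2-u)/k).ravel(),np.full(n*n,z)]
    p=proj(r,T(hp,P)).astype(np.float32).reshape(n,n,2); im=cv2.remap(r["image"],p[...,0],p[...,1],cv2.INTER_CUBIC)[:,:,::-1].copy()
    return im
if __name__=="__main__":
    import pickle; V=pickle.load(open(sys.argv[1],"rb")); hp=[500,-5.4,-.116]
    im=np.hstack([dialview(V[0],hp,0),dialview(V[1],hp,0)])
    cv2.imwrite(sys.argv[2],cv2.resize(im,None,fx=.83,fy=.83))
E
python3 dial.py v0.pkl pics/dial0.png
```

```text
(no output)
```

View pics/dial0.png

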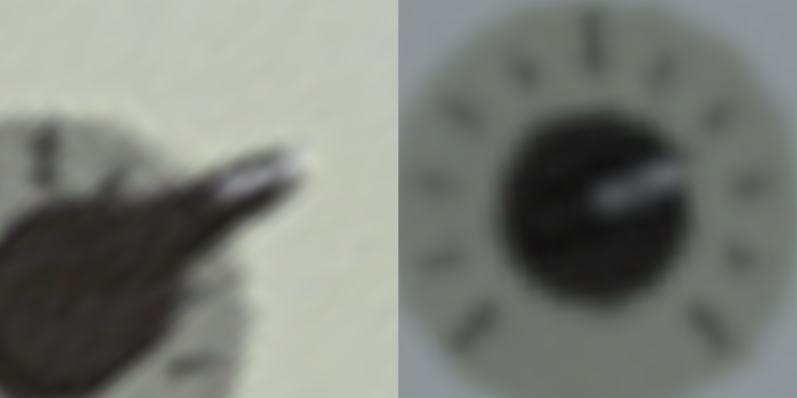

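Request:
drive_tool([
  {"dz":0.12,"fingers":100},
  {"dz":0.25,"fingers":100},
  {"dz":0.4,"fingers":100},
  {"dz":0.55,"fingers":100},
  {"dz":0.7,"fingers":100},
  {"dz":0.8,"fingers":100},
  {"dz":0.9,"fingers":100},
  {"dz":0.9,"fingers":100},
])

```text
invalid input at $.targets[0]: expected keys ax, ay, az, dx, dy, dz, fingers
```

Request:
drive_tool([
  {"ax":0,"ay":0,"az":0.02,"dx":0.1,"dy":0.1,"dz":0.15,"fingers":100},
  {"ax":0,"ay":0,"az":0.05,"dx":0.2,"dy":0.25,"dz":0.3,"fingers":100},
  {"ax":0,"ay":0,"az":0.1,"dx":0.3,"dy":0.4,"dz":0.5,"fingers":100},
  {"ax":0,"ay":0,"az":0.15,"dx":0.4,"dy":0.55,"dz":0.7,"fingers":100},
  {"ax":0,"ay":0,"az":0.18,"dx":0.45,"dy":0.7,"dz":0.85,"fingers":100},
  {"ax":0,"ay":0,"az":0.2,"dx":0.5,"dy":0.8,"dz":0.95,"fingers":100},
  {"ax":0,"ay":0,"az":0.2,"dx":0.55,"dy":0.9,"dz":1,"fingers":100},
  {"ax":0,"ay":0,"az":0.2,"dx":0.6,"dy":1,"dz":1,"fingers":100},
])

```text
time_s: 3.47
ee_pos: [219.1, -530.1, 314.5]
tcp_rot: [0.963, 0.269, -0.0, 0.001]
ft_force: [-0.6, -0.8, 1.1]
finger_gap: 94.5
```

Request:
drive_tool([
  {"ax":0,"ay":0,"az":0.02,"dx":0.1,"dy":0.12,"dz":0,"fingers":100},
  {"ax":0,"ay":0,"az":0.05,"dx":0.2,"dy":0.25,"dz":0,"fingers":100},
  {"ax":0,"ay":0,"az":0.1,"dx":0.3,"dy":0.4,"dz":0,"fingers":100},
  {"ax":0,"ay":0,"az":0.15,"dx":0.4,"dy":0.55,"dz":0,"fingers":100},
  {"ax":0,"ay":0,"az":0.18,"dx":0.45,"dy":0.7,"dz":0,"fingers":100},
  {"ax":0,"ay":0,"az":0.2,"dx":0.5,"dy":0.8,"dz":0,"fingers":100},
  {"ax":0,"ay":0,"az":0.2,"dx":0.55,"dy":0.9,"dz":0,"fingers":100},
  {"ax":0,"ay":0,"az":0.2,"dx":0.6,"dy":1,"dz":0,"fingers":100},
])

```text
time_s: 4.13
ee_pos: [279.3, -429.2, 312.9]
tcp_rot: [0.912, 0.411, 0.0, -0.0]
ft_force: [0.7, 0.5, 0.3]
finger_gap: 94.1
```

Request:
drive_tool([
  {"ax":0,"ay":0,"az":0.02,"dx":0.1,"dy":0.12,"dz":0,"fingers":100},
  {"ax":0,"ay":0,"az":0.05,"dx":0.2,"dy":0.25,"dz":0,"fingers":100},
  {"ax":0,"ay":0,"az":0.1,"dx":0.3,"dy":0.4,"dz":0,"fingers":100},
  {"ax":0,"ay":0,"az":0.15,"dx":0.4,"dy":0.55,"dz":0,"fingers":100},
  {"ax":0,"ay":0,"az":0.18,"dx":0.45,"dy":0.7,"dz":0,"fingers":100},
  {"ax":0,"ay":0,"az":0.2,"dx":0.5,"dy":0.8,"dz":0,"fingers":100},
  {"ax":0,"ay":0,"az":0.2,"dx":0.55,"dy":0.9,"dz":0,"fingers":100},
  {"ax":0,"ay":0,"az":0.2,"dx":0.6,"dy":1,"dz":0,"fingers":100},
])

```text
time_s: 4.8
ee_pos: [339.1, -329.5, 313.5]
tcp_rot: [0.84, 0.542, -0.0, 0.0]
ft_force: [0.2, -0.9, 0.4]
finger_gap: 94.0
```

Request:
drive_tool([
  {"ax":0,"ay":0,"az":0.02,"dx":0.1,"dy":0.12,"dz":0,"fingers":100},
  {"ax":0,"ay":0,"az":0.05,"dx":0.2,"dy":0.25,"dz":0,"fingers":100},
  {"ax":0,"ay":0,"az":0.1,"dx":0.3,"dy":0.4,"dz":0,"fingers":100},
  {"ax":0,"ay":0,"az":0.15,"dx":0.4,"dy":0.55,"dz":0,"fingers":100},
  {"ax":0,"ay":0,"az":0.18,"dx":0.45,"dy":0.7,"dz":0,"fingers":100},
  {"ax":0,"ay":0,"az":0.2,"dx":0.5,"dy":0.8,"dz":0,"fingers":100},
  {"ax":0,"ay":0,"az":0.2,"dx":0.55,"dy":0.9,"dz":0,"fingers":100},
  {"ax":0,"ay":0,"az":0.2,"dx":0.6,"dy":1,"dz":0,"fingers":100},
])

```text
time_s: 5.47
ee_pos: [399.1, -229.7, 313.5]
tcp_rot: [0.75, 0.661, -0.0, 0.0]
ft_force: [-0.2, -0.1, 0.2]
finger_gap: 93.9
```

Request:
drive_tool([
  {"ax":0,"ay":0,"az":0.02,"dx":0.1,"dy":0.12,"dz":0,"fingers":100},
  {"ax":0,"ay":0,"az":0.05,"dx":0.2,"dy":0.25,"dz":0,"fingers":100},
  {"ax":0,"ay":0,"az":0.1,"dx":0.25,"dy":0.4,"dz":0,"fingers":100},
  {"ax":0,"ay":0,"az":0.15,"dx":0.3,"dy":0.55,"dz":0,"fingers":100},
  {"ax":0,"ay":0,"az":0.18,"dx":0.3,"dy":0.7,"dz":0,"fingers":100},
  {"ax":0,"ay":0,"az":0.2,"dx":0.3,"dy":0.8,"dz":0,"fingers":100},
  {"ax":0,"ay":0,"az":0.2,"dx":0.3,"dy":0.9,"dz":0,"fingers":100},
  {"ax":0,"ay":0,"az":0.2,"dx":0.3,"dy":1,"dz":0,"fingers":100},
])

```text
time_s: 6.13
ee_pos: [428.8, -129.7, 313.5]
tcp_rot: [0.643, 0.766, -0.0, 0.0]
ft_force: [-0.6, -0.3, 0.3]
finger_gap: 94.0
```

Request:
drive_tool([
  {"ax":0,"ay":0,"az":0.01,"dx":0,"dy":0.12,"dz":-0.1,"fingers":70},
  {"ax":0,"ay":0,"az":0.03,"dx":0,"dy":0.25,"dz":-0.2,"fingers":50},
  {"ax":0,"ay":0,"az":0.03,"dx":0,"dy":0.4,"dz":-0.3,"fingers":50},
  {"ax":0,"ay":0,"az":0.03,"dx":0,"dy":0.55,"dz":-0.4,"fingers":50},
  {"ax":0,"ay":0,"az":0.03,"dx":0,"dy":0.7,"dz":-0.5,"fingers":50},
  {"ax":0,"ay":0,"az":0.03,"dx":0,"dy":0.8,"dz":-0.6,"fingers":50},
  {"ax":0,"ay":0,"az":0.03,"dx":0,"dy":0.9,"dz":-0.7,"fingers":50},
  {"ax":0,"ay":0,"az":0.03,"dx":0,"dy":1,"dz":-0.8,"fingers":50},
])

```text
time_s: 6.8
ee_pos: [428.6, -29.5, 232.4]
tcp_rot: [0.625, 0.781, -0.0, -0.0]
ft_force: [0.0, 0.4, -0.1]
finger_gap: 47.5
```

Request:
drive_tool([
  {"ax":0,"ay":0,"az":0,"dx":0,"dy":0.1,"dz":-0.1,"fingers":50},
  {"ax":0,"ay":0,"az":0,"dx":0.02,"dy":0.2,"dz":-0.2,"fingers":50},
  {"ax":0,"ay":0,"az":0,"dx":0.02,"dy":0.32,"dz":-0.3,"fingers":50},
  {"ax":0,"ay":0,"az":0,"dx":0.02,"dy":0.32,"dz":-0.45,"fingers":50},
  {"ax":0,"ay":0,"az":0,"dx":0.02,"dy":0.32,"dz":-0.6,"fingers":50},
  {"ax":0,"ay":0,"az":0,"dx":0.02,"dy":0.32,"dz":-0.7,"fingers":50},
  {"ax":0,"ay":0,"az":0,"dx":0.02,"dy":0.32,"dz":-0.8,"fingers":50},
  {"ax":0,"ay":0,"az":0,"dx":0.02,"dy":0.32,"dz":-0.8,"fingers":50},
])

```text
time_s: 7.47
ee_pos: [429.6, 2.1, 151.2]
tcp_rot: [0.625, 0.781, -0.001, -0.002]
ft_force: [0.4, 0.5, -1.1]
finger_gap: 46.8
```

```bash
cat > snap.py <<'E'
import sys; from h import *; from station import *
# snap.py cam name x0 y0 x1 y1 f
c,n=sys.argv[1:3]; x0,y0,x1,y1=map(int,sys.argv[3:7]); f=float(sys.argv[7])
r=capture(c); cv2.imwrite("pics/"+n+".png",cv2.resize(r["image"][y0:y1,x0:x1,::-1],None,fx=f,fy=f,interpolation=cv2.INTER_CUBIC))
import pickle; pickle.dump(r,open(n+".pkl","wb")); s=sense(); print(s["time_s"],s["ee_pos"].round(1),s["finger_gap"],s["ft_force"].round(1))
E
python3 snap.py side s1 260 130 460 280 4
```

```text
7.5167 [430.3   1.9 152.5] 47.01440168004657 [ 0.2  0.9 -0. ]
```

View pics/s1.png

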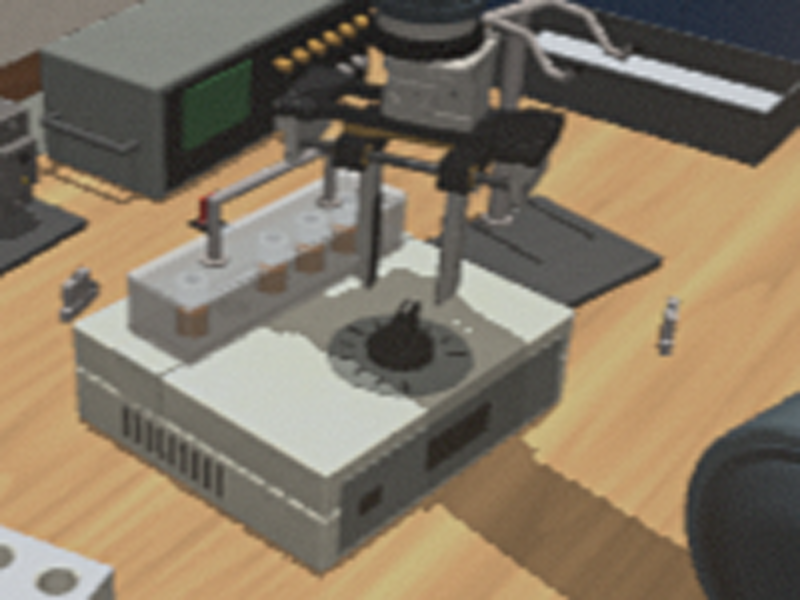

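Request:
drive_tool([
  {"ax":0,"ay":0,"az":0,"dx":0,"dy":0.01,"dz":-0.08,"fingers":50},
  {"ax":0,"ay":0,"az":0,"dx":0,"dy":0.01,"dz":-0.16,"fingers":50},
  {"ax":0,"ay":0,"az":0,"dx":0,"dy":0.01,"dz":-0.25,"fingers":50},
  {"ax":0,"ay":0,"az":0,"dx":0,"dy":0.01,"dz":-0.33,"fingers":50},
  {"ax":0,"ay":0,"az":0,"dx":0,"dy":0.01,"dz":-0.38,"fingers":50},
  {"ax":0,"ay":0,"az":0,"dx":0,"dy":0.01,"dz":-0.41,"fingers":50},
  {"ax":0,"ay":0,"az":0,"dx":0,"dy":0.01,"dz":-0.41,"fingers":40},
  {"ax":0,"ay":0,"az":0,"dx":0,"dy":0.01,"dz":-0.41,"fingers":30},
], grip_force=10)

```text
time_s: 8.18
ee_pos: [430.8, 2.7, 112.4]
tcp_rot: [0.625, 0.781, -0.0, -0.0]
ft_force: [-0.2, 0.4, 0.5]
finger_gap: 37.5
```

Request:
drive_tool([
  {"ax":0,"ay":0,"az":0,"dx":0,"dy":0,"dz":0,"fingers":20},
  {"ax":0,"ay":0,"az":0,"dx":0,"dy":0,"dz":0,"fingers":15},
  {"ax":0,"ay":0,"az":0,"dx":0,"dy":0,"dz":0,"fingers":10},
  {"ax":0,"ay":0,"az":0,"dx":0,"dy":0,"dz":0,"fingers":5},
  {"ax":0,"ay":0,"az":0,"dx":0,"dy":0,"dz":0,"fingers":5},
  {"ax":0,"ay":0,"az":0,"dx":0,"dy":0,"dz":0,"fingers":5},
  {"ax":0,"ay":0,"az":0,"dx":0,"dy":0,"dz":0,"fingers":5},
  {"ax":0,"ay":0,"az":0,"dx":0,"dy":0,"dz":0,"fingers":5},
], grip_force=10)

```text
time_s: 8.85
ee_pos: [430.5, 2.5, 112.8]
tcp_rot: [0.625, 0.781, -0.001, -0.0]
ft_force: [-5.3, -0.7, 5.9]
finger_gap: 13.3
```

```bash
python3 -c "
from station import *
s=sense();print({k:s[k] for k in('time_s','q','ee_pos','tcp_rot','ft_force','ft_torque','finger_gap')})"
```

```text
{'time_s': 8.85, 'q': array([-2.58295954e-01, -1.68369778e-01,  2.17996970e+00, -7.92132894e-04,
        1.13098728e+00, -4.79246671e-01]), 'ee_pos': array([430.49025595,   2.5272647 , 112.76920491]), 'tcp_rot': array([ 6.24705123e-01,  7.80860509e-01, -5.28876152e-04, -3.09741400e-04]), 'ft_force': array([-5.27776496, -0.71879631,  5.92077831]), 'ft_torque': array([-0.19724551,  0.8004341 ,  0.05711688]), 'finger_gap': 13.336112513631544}
```

Request:
drive_tool([
  {"ax":0,"ay":0,"az":0.0,"dx":-0.01,"dy":0,"dz":0,"fingers":5},
  {"ax":0,"ay":0,"az":0.06,"dx":-0.01,"dy":0,"dz":0,"fingers":5},
  {"ax":0,"ay":0,"az":0.13,"dx":-0.01,"dy":0,"dz":0,"fingers":5},
  {"ax":0,"ay":0,"az":0.2,"dx":-0.01,"dy":0,"dz":0,"fingers":5},
  {"ax":0,"ay":0,"az":0.27,"dx":-0.01,"dy":0,"dz":0,"fingers":5},
  {"ax":0,"ay":0,"az":0.34,"dx":-0.01,"dy":0,"dz":0,"fingers":5},
  {"ax":0,"ay":0,"az":0.4,"dx":-0.01,"dy":0,"dz":0,"fingers":5},
  {"ax":0,"ay":0,"az":0.4,"dx":-0.01,"dy":0,"dz":0,"fingers":5},
])

```text
time_s: 9.52
ee_pos: [430.3, 2.5, 112.8]
tcp_rot: [0.366, 0.931, 0.0, 0.001]
ft_force: [-2.6, -0.5, 3.2]
finger_gap: 13.0
```

Request:
drive_tool([
  {"ax":0,"ay":0,"az":0.07,"dx":0,"dy":0,"dz":0,"fingers":5},
  {"ax":0,"ay":0,"az":0.14,"dx":0,"dy":0,"dz":0,"fingers":5},
  {"ax":0,"ay":0,"az":0.21,"dx":0,"dy":0,"dz":0,"fingers":5},
  {"ax":0,"ay":0,"az":0.28,"dx":0,"dy":0,"dz":0,"fingers":5},
  {"ax":0,"ay":0,"az":0.35,"dx":0,"dy":0,"dz":0,"fingers":5},
  {"ax":0,"ay":0,"az":0.42,"dx":0,"dy":0,"dz":0,"fingers":5},
  {"ax":0,"ay":0,"az":0.5,"dx":0,"dy":0,"dz":0,"fingers":5},
  {"ax":0,"ay":0,"az":0.5,"dx":0,"dy":0,"dz":0,"fingers":5},
])

```text
time_s: 10.18
ee_pos: [430.2, 2.3, 112.8]
tcp_rot: [-0.0, 1.0, -0.0, 0.001]
ft_force: [-1.0, -2.2, 3.6]
finger_gap: 12.8
```

Request:
drive_tool([
  {"ax":0,"ay":0,"az":0.07,"dx":0,"dy":0,"dz":0,"fingers":5},
  {"ax":0,"ay":0,"az":0.14,"dx":0,"dy":0,"dz":0,"fingers":5},
  {"ax":0,"ay":0,"az":0.21,"dx":0,"dy":0,"dz":0,"fingers":5},
  {"ax":0,"ay":0,"az":0.28,"dx":0,"dy":0,"dz":0,"fingers":5},
  {"ax":0,"ay":0,"az":0.35,"dx":0,"dy":0,"dz":0,"fingers":5},
  {"ax":0,"ay":0,"az":0.42,"dx":0,"dy":0,"dz":0,"fingers":5},
  {"ax":0,"ay":0,"az":0.5,"dx":0,"dy":0,"dz":0,"fingers":5},
  {"ax":0,"ay":0,"az":0.55,"dx":0,"dy":0,"dz":0,"fingers":5},
])

```text
time_s: 10.85
ee_pos: [430.3, 2.1, 112.8]
tcp_rot: [-0.401, 0.916, -0.001, 0.0]
ft_force: [-1.3, -3.4, 3.4]
finger_gap: 12.8
```

```bash
python3 -c "
from station import *
import numpy as np
s=sense();print({k:s[k] for k in('time_s','q','ee_pos','tcp_rot','ft_force','ft_torque','finger_gap')}); print(2*np.arctan2(s['tcp_rot'][1],s['tcp_rot'][0]))"; python3 snap.py side s2 260 130 460 280 4
```

```text
{'time_s': 10.85, 'q': array([-2.59222050e-01, -1.70806337e-01,  2.18205183e+00, -1.02758352e-03,
        1.12879559e+00, -2.65466693e+00]), 'ee_pos': array([430.27625016,   2.12622396, 112.7691459 ]), 'tcp_rot': array([-4.00940742e-01,  9.16103544e-01, -8.46398306e-04,  3.18269277e-04]), 'ft_force': array([-1.25496986, -3.43531301,  3.37412548]), 'ft_torque': array([-0.49157711,  0.06282924,  0.03233776]), 'finger_gap': 12.779047344868683}
3.9666800310009136
10.9 [430.3   2.2 112.8] 12.925676042595168 [-1.2 -3.4  2.9]
```

View pics/s2.png

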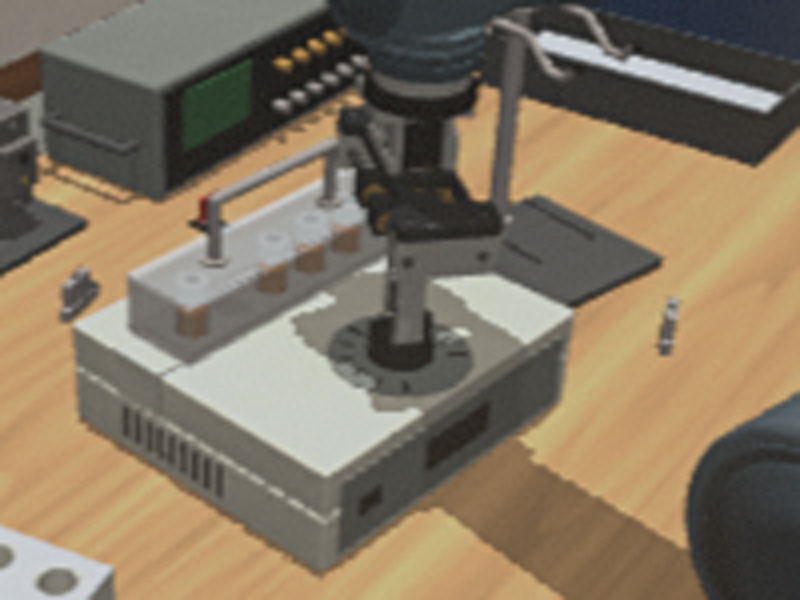

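Request:
drive_tool([
  {"ax":0,"ay":0,"az":0,"dx":0,"dy":0,"dz":0,"fingers":25},
  {"ax":0,"ay":0,"az":0,"dx":0,"dy":0,"dz":0,"fingers":50},
  {"ax":0,"ay":0,"az":0,"dx":0,"dy":0,"dz":0,"fingers":50},
  {"ax":0,"ay":0,"az":0,"dx":0,"dy":0,"dz":0,"fingers":50},
  {"ax":0,"ay":0,"az":0,"dx":0,"dy":0,"dz":0.2,"fingers":50},
  {"ax":0,"ay":0,"az":0,"dx":0,"dy":0,"dz":0.4,"fingers":50},
  {"ax":0,"ay":0,"az":0,"dx":0,"dy":0,"dz":0.7,"fingers":50},
  {"ax":0,"ay":0,"az":0,"dx":0,"dy":0,"dz":1,"fingers":50},
])

```text
time_s: 11.57
ee_pos: [429.0, 3.1, 212.7]
tcp_rot: [-0.4, 0.916, 0.001, -0.001]
ft_force: [1.6, 0.6, -0.2]
finger_gap: 46.7
```

Request:
drive_tool([
  {"ax":0,"ay":0,"az":-0.08,"dx":0,"dy":0,"dz":0.2,"fingers":50},
  {"ax":0,"ay":0,"az":-0.16,"dx":0,"dy":0,"dz":0.4,"fingers":50},
  {"ax":0,"ay":0,"az":-0.24,"dx":0,"dy":0,"dz":0.6,"fingers":50},
  {"ax":0,"ay":0,"az":-0.32,"dx":0,"dy":0,"dz":0.7,"fingers":50},
  {"ax":0,"ay":0,"az":-0.4,"dx":0,"dy":0,"dz":0.8,"fingers":50},
  {"ax":0,"ay":0,"az":-0.48,"dx":0,"dy":0,"dz":0.8,"fingers":50},
  {"ax":0,"ay":0,"az":-0.55,"dx":0,"dy":0,"dz":0.8,"fingers":50},
  {"ax":0,"ay":0,"az":-0.55,"dx":0,"dy":0,"dz":0.8,"fingers":50},
])

```text
time_s: 12.23
ee_pos: [429.8, 2.9, 292.4]
tcp_rot: [0.001, 1.0, 0.0, 0.0]
ft_force: [0.7, -0.1, -1.2]
finger_gap: 47.2
```

```bash
cat > f1.py <<'E'
from h import *; from station import *; import pickle
V=[capture("side"),capture("top")]; pickle.dump(V,open("v1.pkl","wb")); V0=pickle.load(open("v0.pkl","rb"))
top=samp(rect(-32,32,-118,118,140)); rim=samp(rect(-32,32,-118,118,90)); bar=samp([((5,-66,190),(5,66,190)),((-5,-66,190),(-5,66,190)),((0,-66,195),(0,66,195))])
p=T([499.8,-5.8,-.116],[[55,0,0]])[0]; p=[p[0],p[1],-.116]; print(p)
for nm,F in(("top",top),("rim",rim),("bar",bar)):
  for v in(0,1):
    try:
        r=fit([V0[v]],{0:F},p,W=4); print(nm,v,np.round(r[0],3),r[1])
    except Exception as e: print(e)
print("heater now side",fit([V[0]],{0:heaterT},[500,-6,-.116]))
print("rack now",fit([V[0]],{0:rackT},[540,325,.19]))
print("stand side",fit([V[0]],{0:standT},[479,-319,-.246],W=4))
E
python3 f1.py; python3 -c "
from h import *;import pickle;V=pickle.load(open('v1.pkl','rb'));
a=V[0]['image'][100:300,200:480,::-1];cv2.imwrite('pics/s3.png',cv2.resize(a,None,fx=2.8,fy=2.8,interpolation=2))
a=V[1]['image'][100:300,180:480,::-1];cv2.imwrite('pics/t3.png',cv2.resize(a,None,fx=2.6,fy=2.6,interpolation=2))"; python3 dial.py v1.pkl pics/dial1.png
```

```text
[np.float64(554.4303747521178), np.float64(-12.165701410149005), -0.116]
top 0 [ 5.53102e+02 -1.29790e+01 -1.28000e-01] [(np.float64(0.39), 160)]
top 1 [ 5.48911e+02 -1.05910e+01 -1.18000e-01] [(np.float64(0.61), 160)]
rim 0 [ 5.54294e+02 -1.47560e+01 -1.47000e-01] [(np.float64(0.69), 137)]
rim 1 [ 5.55588e+02 -1.24920e+01 -1.19000e-01] [(np.float64(0.42), 160)]
bar 0 [-2.50141491e+05 -2.14919699e+06  3.10000000e-02] [(np.float64(nan), 0)]
bar 1 [ 2.77440196e+07  2.38076135e+08 -9.00000000e-02] [(np.float64(nan), 0)]
heater now side (array([ 5.00905056e+02, -6.08516115e+00, -1.16378528e-01]), [(np.float64(0.31), 155)])
rack now (array([5.40718234e+02, 3.24648926e+02, 1.87584757e-01]), [(np.float64(0.14), 160)])
stand side (array([ 4.72573286e+02, -3.22757796e+02, -2.37061504e-01]), [(np.float64(0.7), 160)])
  return _methods._mean(a, axis=axis, dtype=dtype,
  ret = ret.dtype.type(ret / rcount)
```

View pics/s3.png

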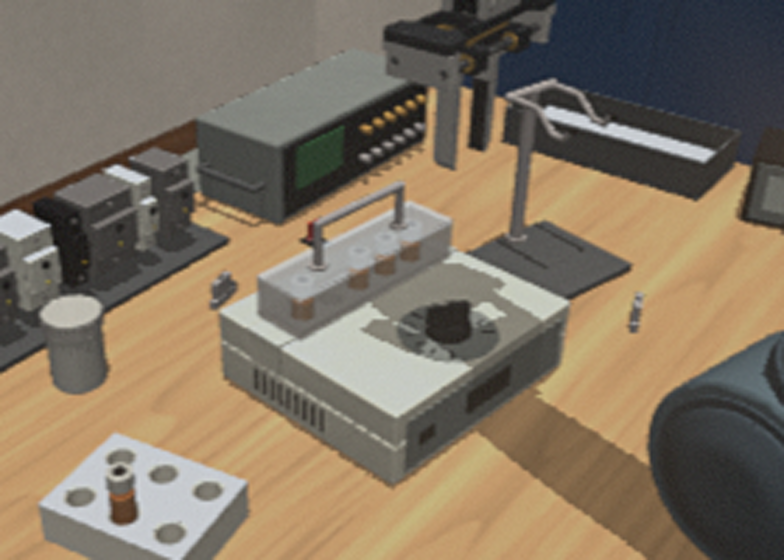

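View pics/t3.png

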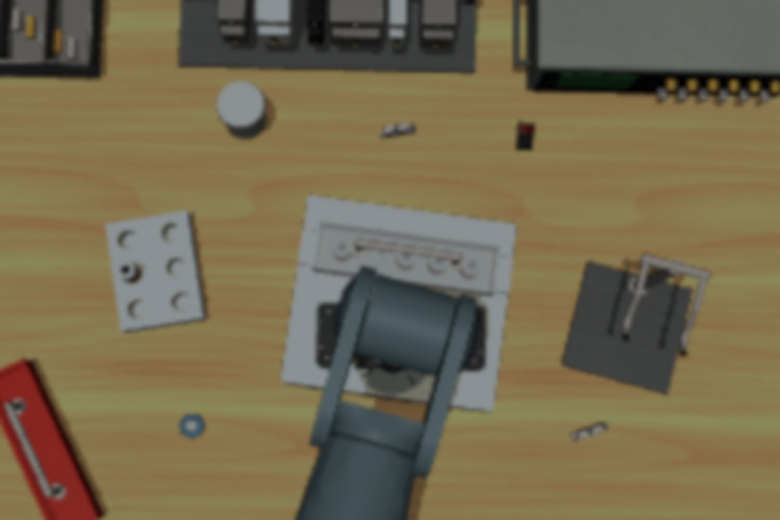

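View pics/dial1.png

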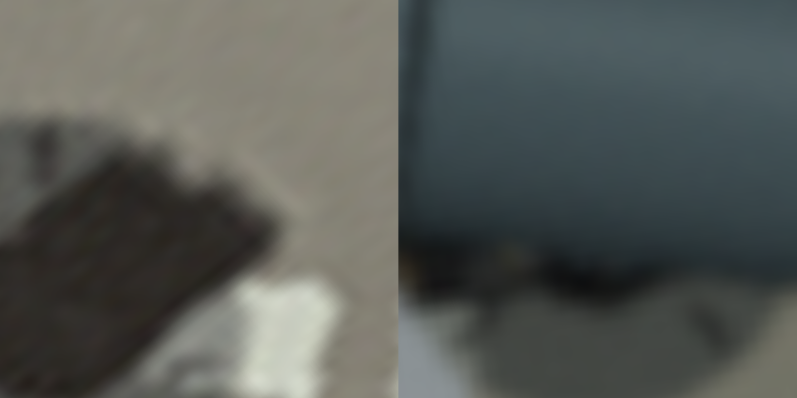

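```bash
python3 - <<'E'
from h import *;import pickle;V=pickle.load(open('v1.pkl','rb'))
p=[554.3,-12.5,-.12]
bar=samp([((0,-62,195),(0,62,195))])[0]; e=np.array([[0,-62,190],[0,62,190],[0,62,140],[0,-62,140]])
rim=samp(rect(-32,32,-118,118,140))[0]
draw(V[0],[(T(p,bar),(0,0,255)),(T(p,e),(0,255,0)),(T(p,rim),(255,0,0))],"pics/ob0.png",(280,150,380,225),8)
draw(V[1],[(T(p,bar),(0,0,255)),(T(p,e),(0,255,0)),(T(p,rim),(255,0,0))],"pics/ob1.png",(290,170,390,225),8)
sp=[479.2,-319.9,-.246]
def prong(y): return [(58,y,219),(14,y,219),(-12,y,196),(-28,y,196),(-40,y,210)]
def segs(L): return samp([(L[i],L[i+1]) for i in range(len(L)-1)],12)[0]
st=np.vstack([segs(prong(36)),segs(prong(-36)),samp([((58,-36,219),(58,36,219)),((58,0,12),(58,0,219))])[0]])
base=standT[0]
draw(V[0],[(T(sp,st),(0,0,255)),(T(sp,base),(255,0,0))],"pics/ob2.png",(360,120,430,210),6)
draw(V[1],[(T(sp,st),(0,0,255)),(T(sp,base),(255,0,0))],"pics/ob3.png",(390,190,460,255),8)
E
```

```text
(no output)
```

View pics/ob0.png

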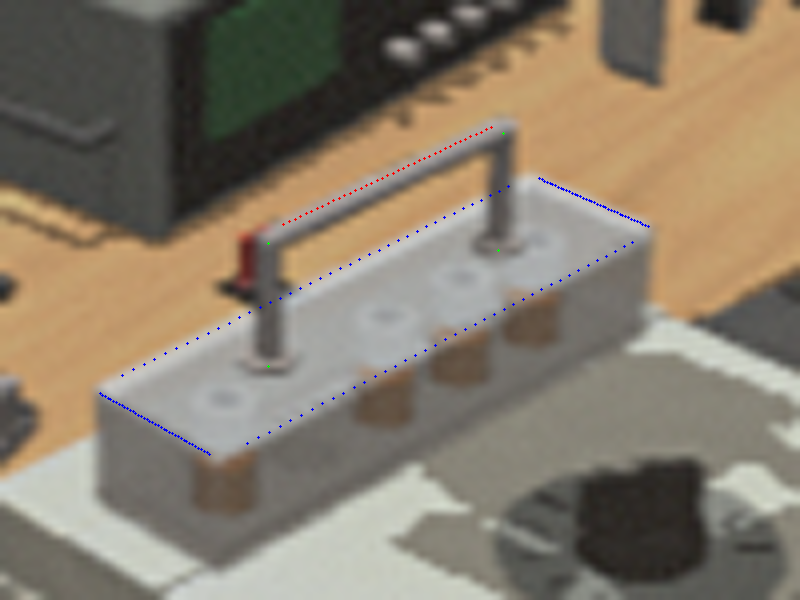

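View pics/ob1.png

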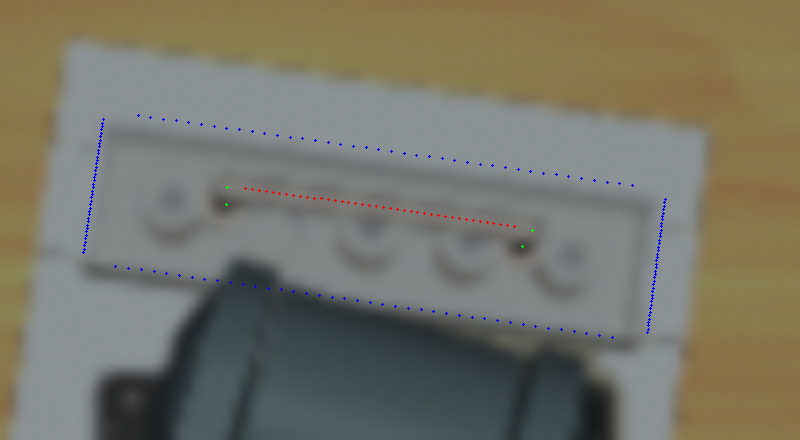

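View pics/ob2.png

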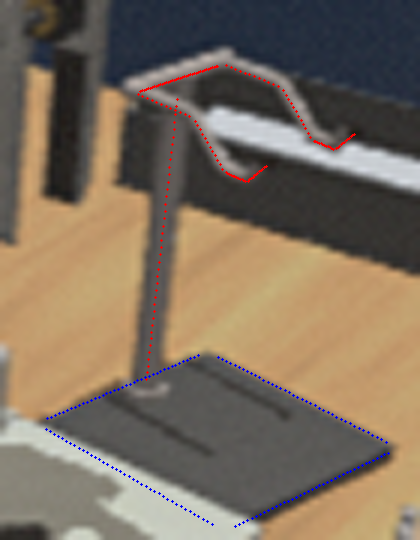

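View pics/ob3.png

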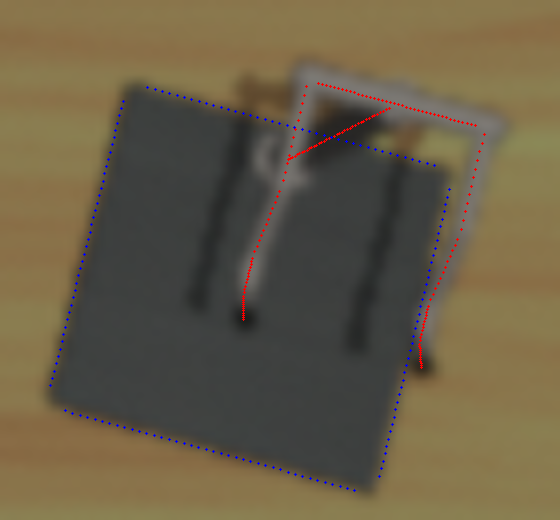

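Request:
drive_tool([
  {"ax":0,"ay":0,"az":-0.07,"dx":0.06,"dy":-0.01,"dz":0,"fingers":50},
  {"ax":0,"ay":0,"az":-0.14,"dx":0.14,"dy":-0.02,"dz":0,"fingers":50},
  {"ax":0,"ay":0,"az":-0.21,"dx":0.24,"dy":-0.03,"dz":0,"fingers":50},
  {"ax":0,"ay":0,"az":-0.28,"dx":0.34,"dy":-0.04,"dz":0,"fingers":50},
  {"ax":0,"ay":0,"az":-0.35,"dx":0.44,"dy":-0.05,"dz":0,"fingers":50},
  {"ax":0,"ay":0,"az":-0.42,"dx":0.52,"dy":-0.06,"dz":0,"fingers":50},
  {"ax":0,"ay":0,"az":-0.49,"dx":0.6,"dy":-0.07,"dz":0,"fingers":50},
  {"ax":0,"ay":0,"az":-0.56,"dx":0.64,"dy":-0.08,"dz":0,"fingers":50},
])

```text
time_s: 13.0
ee_pos: [494.3, -5.3, 292.0]
tcp_rot: [0.409, 0.912, 0.0, -0.0]
ft_force: [0.3, 0.9, 0.7]
finger_gap: 47.1
```

Request:
drive_tool([
  {"ax":0,"ay":0,"az":-0.07,"dx":0.08,"dy":-0.01,"dz":0,"fingers":50},
  {"ax":0,"ay":0,"az":-0.14,"dx":0.18,"dy":-0.02,"dz":-0.02,"fingers":50},
  {"ax":0,"ay":0,"az":-0.21,"dx":0.28,"dy":-0.03,"dz":-0.08,"fingers":50},
  {"ax":0,"ay":0,"az":-0.28,"dx":0.38,"dy":-0.04,"dz":-0.16,"fingers":50},
  {"ax":0,"ay":0,"az":-0.35,"dx":0.46,"dy":-0.05,"dz":-0.26,"fingers":50},
  {"ax":0,"ay":0,"az":-0.42,"dx":0.54,"dy":-0.06,"dz":-0.36,"fingers":50},
  {"ax":0,"ay":0,"az":-0.49,"dx":0.6,"dy":-0.07,"dz":-0.46,"fingers":50},
  {"ax":0,"ay":0,"az":-0.567,"dx":0.605,"dy":-0.074,"dz":-0.54,"fingers":50},
])

```text
time_s: 13.67
ee_pos: [554.6, -12.7, 237.1]
tcp_rot: [0.749, 0.662, -0.0, -0.001]
ft_force: [-0.7, 0.1, -0.7]
finger_gap: 47.3
```

```bash
python3 snap.py side s4 260 110 420 230 5
```

```text
13.7167 [553.5 -12.5 235.3] 46.90132171945702 [ 0.3 -0.3 -1.3]
```

View pics/s4.png

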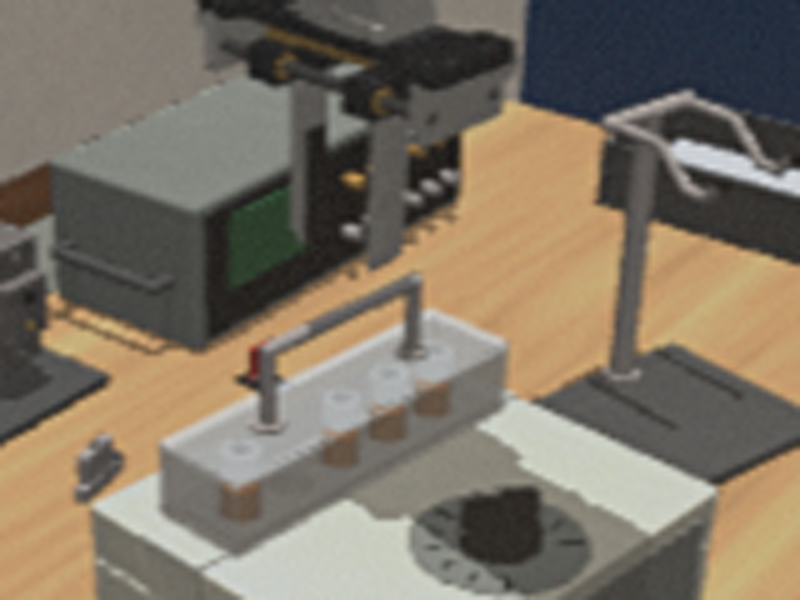

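Request:
drive_tool([
  {"ax":0,"ay":0,"az":0,"dx":0,"dy":0,"dz":-0.1,"fingers":50},
  {"ax":0,"ay":0,"az":0,"dx":0,"dy":0,"dz":-0.2,"fingers":50},
  {"ax":0,"ay":0,"az":0,"dx":0,"dy":0,"dz":-0.3,"fingers":50},
  {"ax":0,"ay":0,"az":0,"dx":0,"dy":0,"dz":-0.4,"fingers":50},
  {"ax":0,"ay":0,"az":0,"dx":0,"dy":0,"dz":-0.5,"fingers":50},
  {"ax":0,"ay":0,"az":0,"dx":0,"dy":0,"dz":-0.57,"fingers":50},
  {"ax":0,"ay":0,"az":0,"dx":0,"dy":0,"dz":-0.57,"fingers":40},
  {"ax":0,"ay":0,"az":0,"dx":0,"dy":0,"dz":-0.57,"fingers":30},
], grip_force=25)

```text
time_s: 14.38
ee_pos: [554.1, -12.7, 181.0]
tcp_rot: [0.748, 0.664, -0.0, -0.0]
ft_force: [-0.8, -0.2, 0.2]
finger_gap: 36.7
```

Request:
drive_tool([
  {"ax":0,"ay":0,"az":0,"dx":0,"dy":0,"dz":0,"fingers":20},
  {"ax":0,"ay":0,"az":0,"dx":0,"dy":0,"dz":0,"fingers":14},
  {"ax":0,"ay":0,"az":0,"dx":0,"dy":0,"dz":0,"fingers":8},
  {"ax":0,"ay":0,"az":0,"dx":0,"dy":0,"dz":0,"fingers":3},
  {"ax":0,"ay":0,"az":0,"dx":0,"dy":0,"dz":0,"fingers":3},
  {"ax":0,"ay":0,"az":0,"dx":0,"dy":0,"dz":0,"fingers":3},
  {"ax":0,"ay":0,"az":0,"dx":0,"dy":0,"dz":0,"fingers":3},
  {"ax":0,"ay":0,"az":0,"dx":0,"dy":0,"dz":0,"fingers":3},
])

```text
time_s: 15.05
ee_pos: [554.6, -12.8, 182.0]
tcp_rot: [0.748, 0.664, 0.0, 0.0]
ft_force: [-0.5, 0.0, 2.4]
finger_gap: 9.2
```

Request:
drive_tool([
  {"ax":0,"ay":0,"az":0,"dx":0,"dy":0,"dz":0.03,"fingers":3},
  {"ax":0,"ay":0,"az":0,"dx":0,"dy":0,"dz":0.1,"fingers":3},
  {"ax":0,"ay":0,"az":0,"dx":0,"dy":0,"dz":0.2,"fingers":3},
  {"ax":0,"ay":0,"az":0,"dx":0,"dy":0,"dz":0.35,"fingers":3},
  {"ax":0,"ay":0,"az":0,"dx":0,"dy":0,"dz":0.5,"fingers":3},
  {"ax":0,"ay":0,"az":0,"dx":0,"dy":0,"dz":0.65,"fingers":3},
  {"ax":0,"ay":0,"az":0,"dx":0,"dy":0,"dz":0.8,"fingers":3},
  {"ax":0,"ay":0,"az":0,"dx":0,"dy":0,"dz":0.9,"fingers":3},
])

```text
time_s: 15.72
ee_pos: [554.7, -12.8, 273.6]
tcp_rot: [0.748, 0.664, 0.001, 0.001]
ft_force: [-0.0, 0.1, -4.9]
finger_gap: 8.9
```

```bash
python3 snap.py side s5 200 60 440 240 3.3; python3 snap.py top t5 180 120 480 280 2.6
```

```text
15.7667 [555.6 -13.  275.5] 9.256811697653268 [ 0.6 -0.1 -1.3]
15.8167 [555.4 -12.9 274. ] 9.04951757389163 [-0.3  0.4 -3.1]
```

View pics/s5.png

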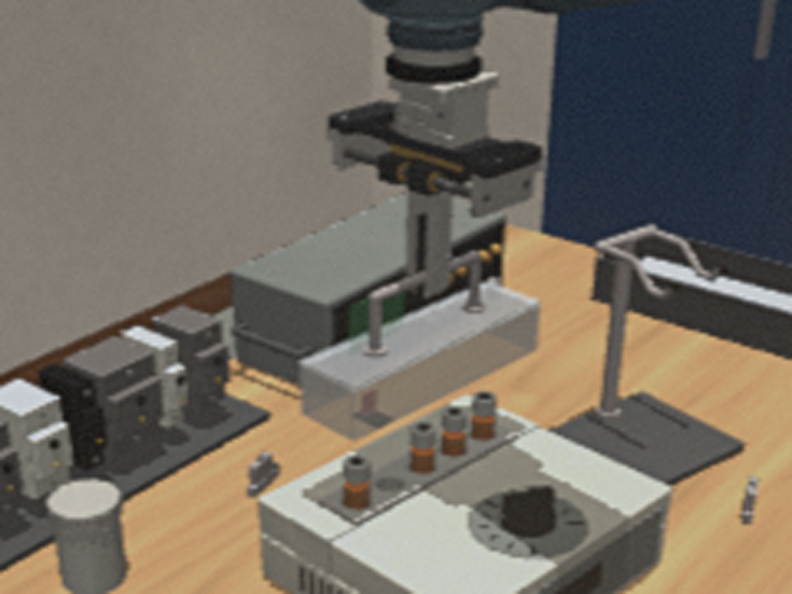

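View pics/t5.png

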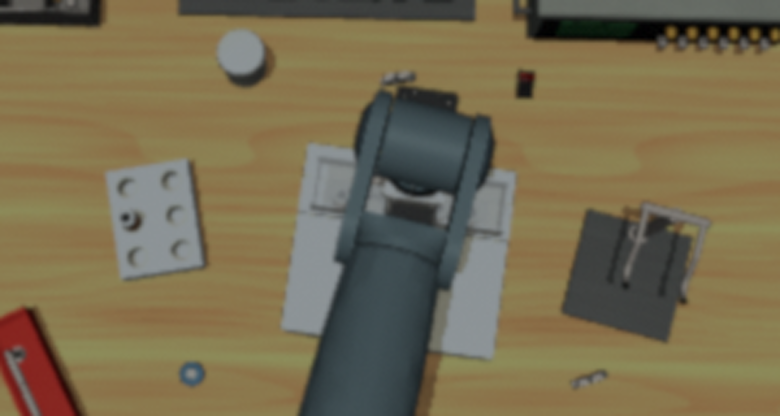

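Request:
drive_tool([
  {"ax":0,"ay":0,"az":0,"dx":-0.02,"dy":-0.05,"dz":0.1,"fingers":3},
  {"ax":0,"ay":0,"az":0,"dx":-0.06,"dy":-0.12,"dz":0.2,"fingers":3},
  {"ax":0,"ay":0,"az":0,"dx":-0.12,"dy":-0.22,"dz":0.35,"fingers":3},
  {"ax":0,"ay":0,"az":-0.01,"dx":-0.2,"dy":-0.34,"dz":0.45,"fingers":3},
  {"ax":0,"ay":0,"az":-0.01,"dx":-0.28,"dy":-0.47,"dz":0.55,"fingers":3},
  {"ax":0,"ay":0,"az":-0.02,"dx":-0.37,"dy":-0.61,"dz":0.62,"fingers":3},
  {"ax":0,"ay":0,"az":-0.02,"dx":-0.46,"dy":-0.77,"dz":0.65,"fingers":3},
  {"ax":0,"ay":0,"az":-0.03,"dx":-0.56,"dy":-0.94,"dz":0.65,"fingers":3},
])

```text
time_s: 16.48
ee_pos: [497.8, -107.9, 337.8]
tcp_rot: [0.763, 0.647, 0.0, 0.001]
ft_force: [0.9, -0.2, -3.8]
finger_gap: 9.4
```

Request:
drive_tool([
  {"ax":0,"ay":0,"az":0,"dx":-0.08,"dy":-0.13,"dz":0,"fingers":3},
  {"ax":0,"ay":0,"az":0,"dx":-0.15,"dy":-0.25,"dz":0,"fingers":3},
  {"ax":0,"ay":0,"az":0,"dx":-0.22,"dy":-0.37,"dz":0,"fingers":3},
  {"ax":0,"ay":0,"az":-0.01,"dx":-0.29,"dy":-0.48,"dz":0,"fingers":3},
  {"ax":0,"ay":0,"az":-0.01,"dx":-0.36,"dy":-0.6,"dz":0,"fingers":3},
  {"ax":0,"ay":0,"az":-0.02,"dx":-0.43,"dy":-0.72,"dz":0,"fingers":3},
  {"ax":0,"ay":0,"az":-0.02,"dx":-0.5,"dy":-0.84,"dz":0,"fingers":3},
  {"ax":0,"ay":0,"az":-0.03,"dx":-0.56,"dy":-0.94,"dz":0,"fingers":3},
])

```text
time_s: 17.15
ee_pos: [441.3, -201.8, 336.6]
tcp_rot: [0.778, 0.629, -0.0, -0.0]
ft_force: [1.3, 0.4, -3.0]
finger_gap: 9.1
```

Request:
drive_tool([
  {"ax":0,"ay":0,"az":0,"dx":-0.08,"dy":-0.13,"dz":0,"fingers":3},
  {"ax":0,"ay":0,"az":0,"dx":-0.15,"dy":-0.25,"dz":0,"fingers":3},
  {"ax":0,"ay":0,"az":0,"dx":-0.22,"dy":-0.37,"dz":0,"fingers":3},
  {"ax":0,"ay":0,"az":-0.01,"dx":-0.29,"dy":-0.48,"dz":0,"fingers":3},
  {"ax":0,"ay":0,"az":-0.01,"dx":-0.36,"dy":-0.6,"dz":0,"fingers":3},
  {"ax":0,"ay":0,"az":-0.02,"dx":-0.43,"dy":-0.72,"dz":0,"fingers":3},
  {"ax":0,"ay":0,"az":-0.02,"dx":-0.5,"dy":-0.84,"dz":0,"fingers":3},
  {"ax":0,"ay":0,"az":-0.03,"dx":-0.56,"dy":-0.95,"dz":0,"fingers":3},
])

```text
time_s: 17.82
ee_pos: [385.4, -296.6, 336.5]
tcp_rot: [0.792, 0.611, -0.0, -0.0]
ft_force: [0.3, 0.0, -3.3]
finger_gap: 9.4
```

```bash
python3 snap.py side s6 300 20 520 200 3.6; python3 snap.py top t6 320 140 520 290 4; python3 -c "
from station import *
import numpy as np
s=sense();print(2*np.arctan2(s['tcp_rot'][1],s['tcp_rot'][0]),s['q'])"
```

```text
17.8667 [ 384.6 -298.2  336.4] 9.135555739962083 [-1.7 -1.3 -3.6]
17.9167 [ 385.3 -297.1  336.4] 8.974801304123922 [ 0.7  0.5 -2.9]
1.3128324522953636 [-8.90105039e-01 -2.26839977e-01  1.81153080e+00 -5.26503121e-04
  1.55703229e+00 -6.32133883e-01]
```

View pics/s6.png

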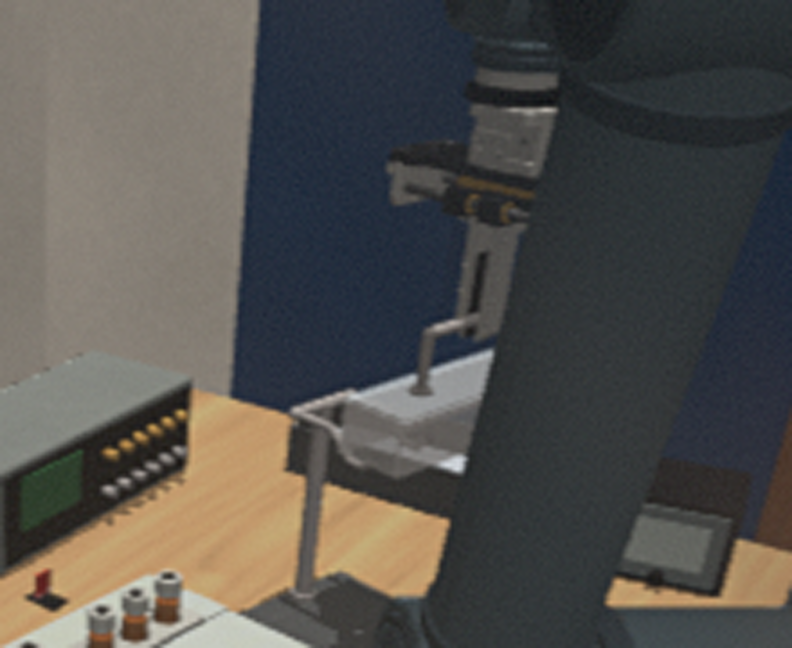

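View pics/t6.png

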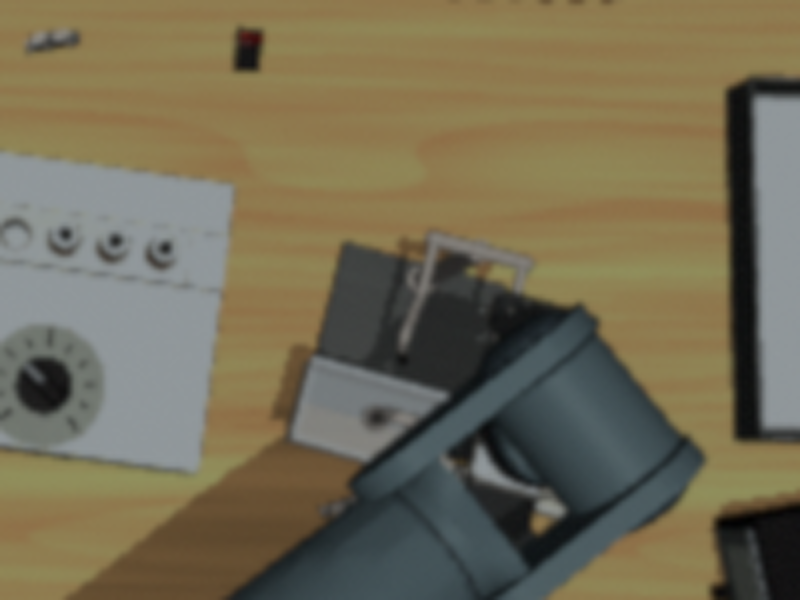

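Request:
drive_tool([
  {"ax":0,"ay":0,"az":0,"dx":0.0,"dy":0,"dz":-0.04,"fingers":3},
  {"ax":0,"ay":0,"az":0,"dx":0.0,"dy":0,"dz":-0.12,"fingers":3},
  {"ax":0,"ay":0,"az":0.008,"dx":0.01,"dy":0,"dz":-0.22,"fingers":3},
  {"ax":0,"ay":0,"az":0.008,"dx":0.01,"dy":0,"dz":-0.33,"fingers":3},
  {"ax":0,"ay":0,"az":0.008,"dx":0.01,"dy":0,"dz":-0.45,"fingers":3},
  {"ax":0,"ay":0,"az":0.008,"dx":0.01,"dy":0,"dz":-0.55,"fingers":3},
  {"ax":0,"ay":0,"az":0.008,"dx":0.01,"dy":0,"dz":-0.63,"fingers":3},
  {"ax":0,"ay":0,"az":0.008,"dx":0.01,"dy":0,"dz":-0.7,"fingers":3},
])

```text
time_s: 18.58
ee_pos: [387.1, -295.3, 264.9]
tcp_rot: [0.787, 0.616, -0.0, -0.001]
ft_force: [-0.4, -0.3, -4.3]
finger_gap: 9.2
```

Request:
drive_tool([
  {"ax":0,"ay":0,"az":0,"dx":0,"dy":0,"dz":-0.07,"fingers":3},
  {"ax":0,"ay":0,"az":0,"dx":0,"dy":0,"dz":-0.14,"fingers":3},
  {"ax":0,"ay":0,"az":0,"dx":0,"dy":0,"dz":-0.22,"fingers":3},
  {"ax":0,"ay":0,"az":0,"dx":0,"dy":0,"dz":-0.3,"fingers":3},
  {"ax":0,"ay":0,"az":0,"dx":0,"dy":0,"dz":-0.38,"fingers":3},
  {"ax":0,"ay":0,"az":0,"dx":0,"dy":0,"dz":-0.44,"fingers":3},
  {"ax":0,"ay":0,"az":0,"dx":0,"dy":0,"dz":-0.46,"fingers":3},
  {"ax":0,"ay":0,"az":0,"dx":0,"dy":0,"dz":-0.46,"fingers":3},
])

```text
time_s: 19.25
ee_pos: [387.1, -295.5, 219.7]
tcp_rot: [0.787, 0.616, -0.0, -0.001]
ft_force: [-0.2, -0.3, -4.1]
finger_gap: 9.3
```

```bash
python3 snap.py side s7 320 80 480 220 4.2; python3 snap.py top t7 380 160 480 270 5.4
```

```text
19.3 [ 387.3 -295.7  220.3] 8.92338758004512 [ 0.3  0.7 -3.2]
19.35 [ 387.5 -295.9  220.8] 9.363995506793032 [-0.5 -1.1 -3.7]
```

View pics/s7.png

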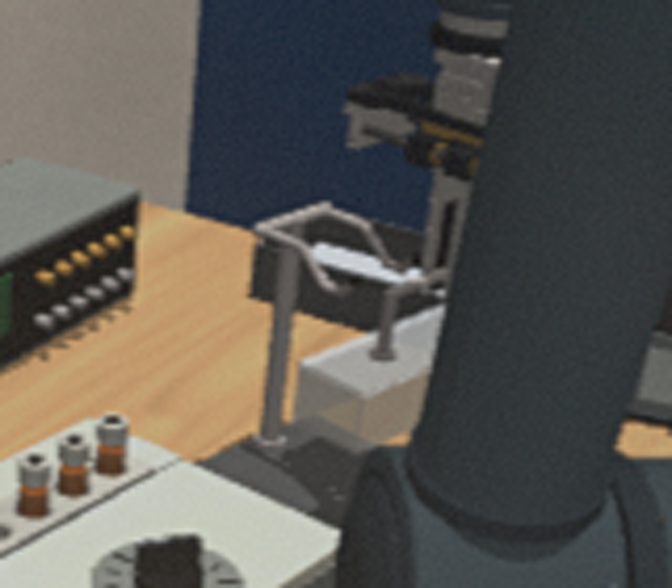

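View pics/t7.png

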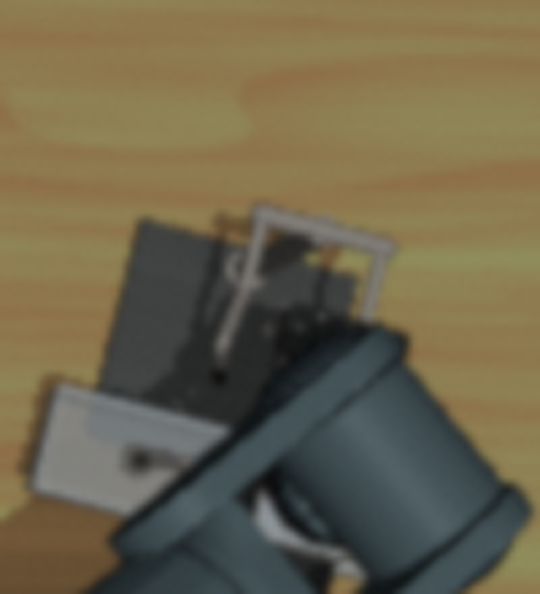

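Request:
drive_tool([
  {"ax":0,"ay":0,"az":0,"dx":0.06,"dy":-0.02,"dz":0,"fingers":3},
  {"ax":0,"ay":0,"az":0,"dx":0.16,"dy":-0.04,"dz":0,"fingers":3},
  {"ax":0,"ay":0,"az":0,"dx":0.28,"dy":-0.07,"dz":0,"fingers":3},
  {"ax":0,"ay":0,"az":0,"dx":0.4,"dy":-0.1,"dz":0,"fingers":3},
  {"ax":0,"ay":0,"az":0,"dx":0.52,"dy":-0.13,"dz":0,"fingers":3},
  {"ax":0,"ay":0,"az":0,"dx":0.62,"dy":-0.16,"dz":0,"fingers":3},
  {"ax":0,"ay":0,"az":0,"dx":0.7,"dy":-0.18,"dz":0,"fingers":3},
  {"ax":0,"ay":0,"az":0,"dx":0.73,"dy":-0.19,"dz":0,"fingers":3},
])

```text
time_s: 20.02
ee_pos: [461.7, -315.0, 220.5]
tcp_rot: [0.787, 0.617, 0.0, 0.0]
ft_force: [-0.1, -0.0, -3.8]
finger_gap: 9.5
```

```bash
python3 snap.py side s8 340 80 460 190 5.4; python3 snap.py top t8 380 160 480 270 5.4
```

```text
20.0667 [ 461.4 -315.   220.5] 8.904586450951529 [ 0.1  0.3 -4. ]
20.1167 [ 460.8 -314.8  220.3] 8.949574101478877 [ 0.2  0.7 -3.4]
```

View pics/s8.png

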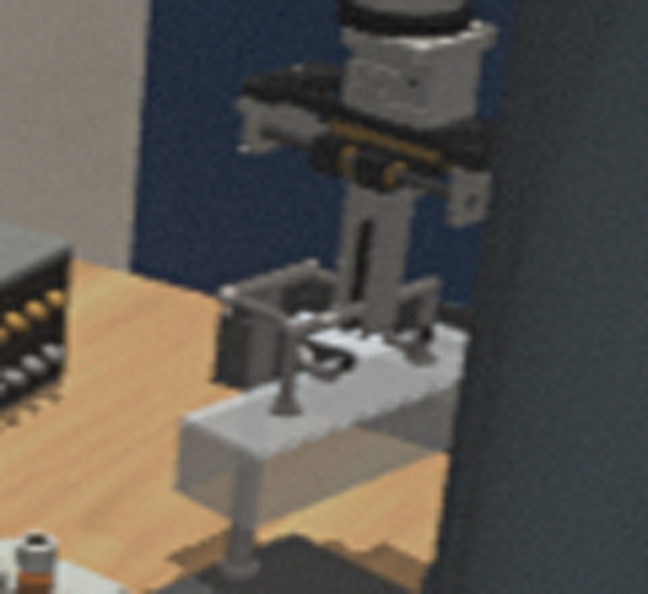

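View pics/t8.png

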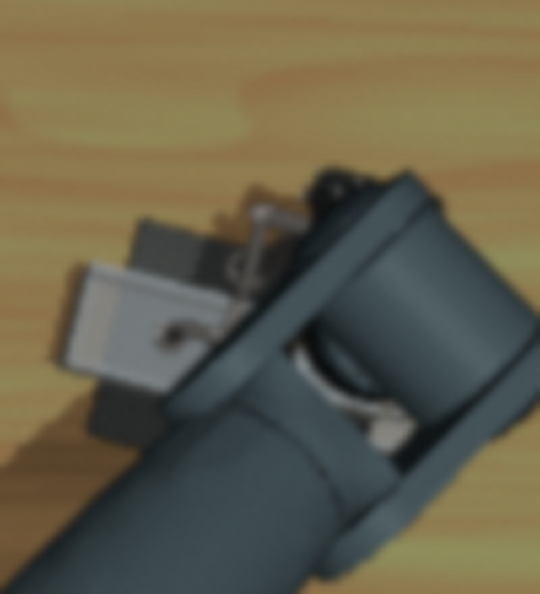

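Request:
drive_tool([
  {"ax":0,"ay":0,"az":0,"dx":-0.005,"dy":0,"dz":-0.04,"fingers":3},
  {"ax":0,"ay":0,"az":0,"dx":-0.005,"dy":0,"dz":-0.08,"fingers":3},
  {"ax":0,"ay":0,"az":0,"dx":-0.005,"dy":0,"dz":-0.12,"fingers":3},
  {"ax":0,"ay":0,"az":0,"dx":-0.005,"dy":0,"dz":-0.15,"fingers":3},
  {"ax":0,"ay":0,"az":0,"dx":-0.005,"dy":0,"dz":-0.18,"fingers":3},
  {"ax":0,"ay":0,"az":0,"dx":-0.005,"dy":0,"dz":-0.2,"fingers":3},
  {"ax":0,"ay":0,"az":0,"dx":-0.005,"dy":0,"dz":-0.22,"fingers":3},
  {"ax":0,"ay":0,"az":0,"dx":-0.005,"dy":0,"dz":-0.22,"fingers":3},
])

```text
time_s: 20.78
ee_pos: [459.6, -314.5, 198.0]
tcp_rot: [0.787, 0.616, -0.0, -0.0]
ft_force: [-0.0, -0.5, -3.9]
finger_gap: 9.4
```

Request:
drive_tool([
  {"ax":0,"ay":0,"az":0,"dx":0,"dy":0,"dz":-0.01,"fingers":3},
  {"ax":0,"ay":0,"az":0,"dx":0,"dy":0,"dz":-0.02,"fingers":3},
  {"ax":0,"ay":0,"az":0,"dx":0,"dy":0,"dz":-0.02,"fingers":3},
  {"ax":0,"ay":0,"az":0,"dx":0,"dy":0,"dz":-0.02,"fingers":3},
  {"ax":0,"ay":0,"az":0,"dx":0,"dy":0,"dz":-0.02,"fingers":3},
  {"ax":0,"ay":0,"az":0,"dx":0,"dy":0,"dz":-0.02,"fingers":3},
  {"ax":0,"ay":0,"az":0,"dx":0,"dy":0,"dz":-0.02,"fingers":3},
  {"ax":0,"ay":0,"az":0,"dx":0,"dy":0,"dz":-0.02,"fingers":3},
])

```text
time_s: 21.45
ee_pos: [459.9, -314.9, 196.8]
tcp_rot: [0.787, 0.616, 0.0, 0.0]
ft_force: [-0.3, 0.3, -1.2]
finger_gap: 9.2
```

```bash
python3 snap.py side s9 340 80 460 190 5.4
```

```text
21.5 [ 459.9 -314.9  196.8] 8.966799120137772 [-0.5 -0.1 -1.7]
```

View pics/s9.png

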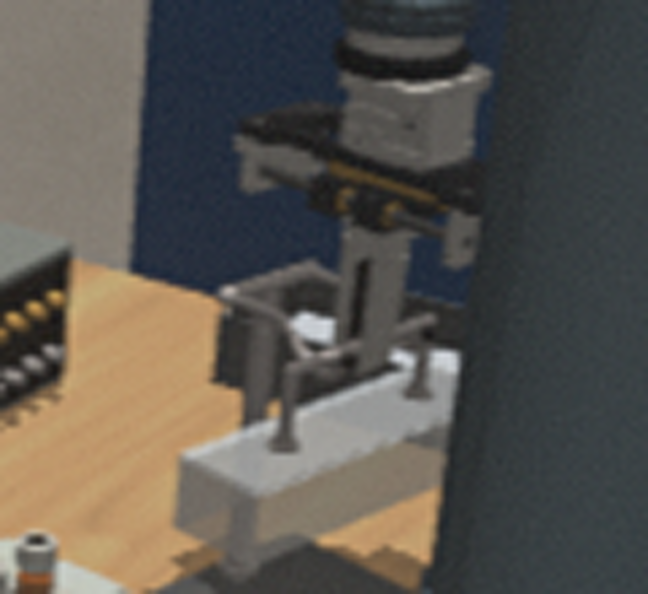

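Request:
drive_tool([
  {"ax":0,"ay":0,"az":0,"dx":0,"dy":0,"dz":-0.01,"fingers":3},
  {"ax":0,"ay":0,"az":0,"dx":0,"dy":0,"dz":-0.01,"fingers":3},
  {"ax":0,"ay":0,"az":0,"dx":0,"dy":0,"dz":-0.01,"fingers":10},
  {"ax":0,"ay":0,"az":0,"dx":0,"dy":0,"dz":-0.01,"fingers":15},
  {"ax":0,"ay":0,"az":0,"dx":0,"dy":0,"dz":-0.01,"fingers":25},
  {"ax":0,"ay":0,"az":0,"dx":0,"dy":0,"dz":-0.01,"fingers":35},
  {"ax":0,"ay":0,"az":0,"dx":0,"dy":0,"dz":-0.01,"fingers":40},
  {"ax":0,"ay":0,"az":0,"dx":0,"dy":0,"dz":-0.01,"fingers":40},
])

```text
time_s: 22.17
ee_pos: [459.7, -314.7, 195.1]
tcp_rot: [0.787, 0.616, 0.0, -0.0]
ft_force: [0.2, 0.4, 0.7]
finger_gap: 36.4
```

```bash
python3 snap.py side s10 340 80 460 190 5.4
```

```text
22.2167 [ 459.7 -314.7  195.2] 37.22599311732541 [0.6 0.1 0.2]
```

View pics/s10.png

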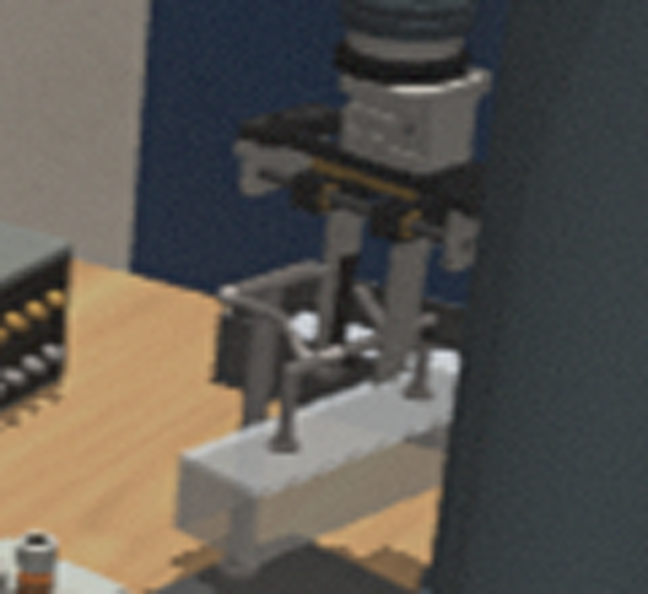

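Request:
drive_tool([
  {"ax":0,"ay":0,"az":0,"dx":0,"dy":0,"dz":0.05,"fingers":40},
  {"ax":0,"ay":0,"az":0,"dx":0,"dy":0,"dz":0.15,"fingers":40},
  {"ax":0,"ay":0,"az":0,"dx":0,"dy":0,"dz":0.27,"fingers":40},
  {"ax":0,"ay":0,"az":0,"dx":0,"dy":0,"dz":0.4,"fingers":40},
  {"ax":0,"ay":0,"az":0,"dx":0,"dy":0,"dz":0.55,"fingers":40},
  {"ax":0,"ay":0,"az":0,"dx":0,"dy":0,"dz":0.7,"fingers":40},
  {"ax":0,"ay":0,"az":0,"dx":0,"dy":0,"dz":0.85,"fingers":40},
  {"ax":0,"ay":0,"az":0,"dx":0,"dy":0.0,"dz":1,"fingers":40},
])

```text
time_s: 22.88
ee_pos: [460.0, -314.9, 298.1]
tcp_rot: [0.787, 0.616, 0.0, 0.001]
ft_force: [1.0, -0.4, 0.4]
finger_gap: 37.4
```

```bash
cat > f2.py <<'E'
from h import *; from station import *; import pickle,sys
V=[capture("side"),capture("top")]; pickle.dump(V,open("v2.pkl","wb"))
print("heater",[fit([V[i]],{0:heaterT},[500,-6,-.116]) for i in(0,1)])
print("rack",[fit([V[i]],{0:rackT},[540,325,.188]) for i in(0,1)])
hp=[499.8,-6,-.117]
caps=[]
for y in(84,0,-42,-84): caps+= [T(hp,circ(55,y,134,12,40)[0])]
caps=np.vstack(caps)
draw(V[0],[(caps,(0,0,255))],"pics/c0.png",(270,170,370,245),8)
draw(V[1],[(caps,(0,0,255))],"pics/c1.png",(290,170,390,245),8)
cv2.imwrite("pics/s11.png",cv2.resize(V[0]["image"][80:220,320:480,::-1],None,fx=4.2,fy=4.2,interpolation=2))
E
python3 f2.py; python3 dial.py v2.pkl pics/dial2.png
```

```text
heater [(array([ 4.99609387e+02, -6.35541335e+00, -1.21957032e-01]), [(np.float64(0.15), 160)]), (array([ 4.99561043e+02, -4.76083294e+00, -1.19049353e-01]), [(np.float64(0.37), 160)])]
rack [(array([5.40706045e+02, 3.24632299e+02, 1.87497266e-01]), [(np.float64(0.13), 160)]), (array([5.40104637e+02, 3.27404562e+02, 1.88979243e-01]), [(np.float64(0.14), 160)])]
```

View pics/c0.png

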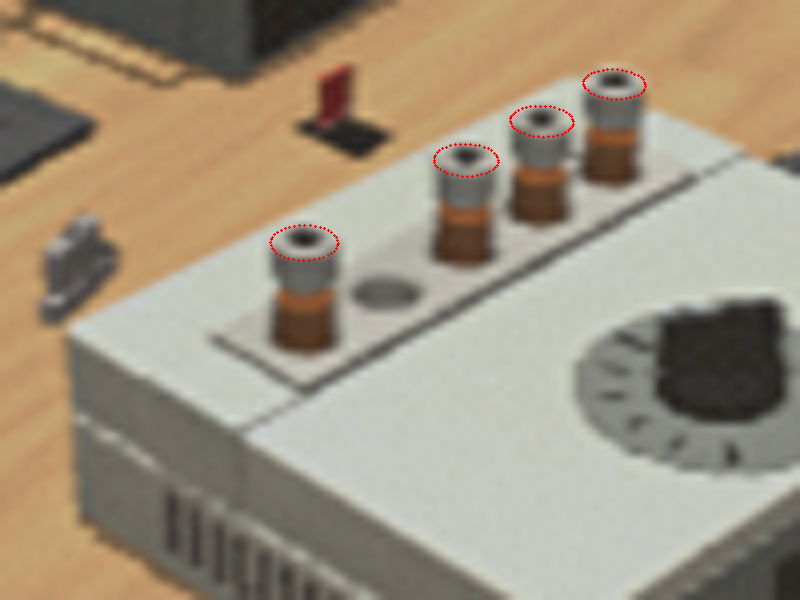

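View pics/c1.png

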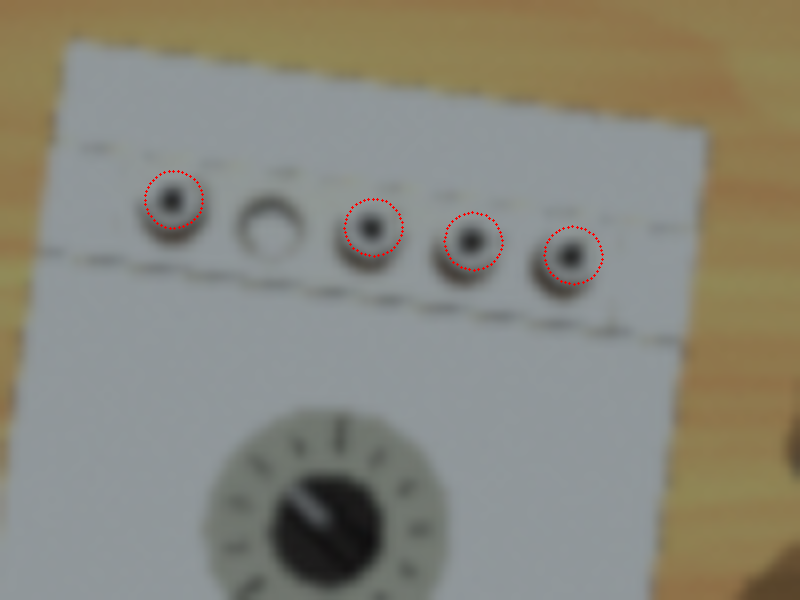

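View pics/s11.png

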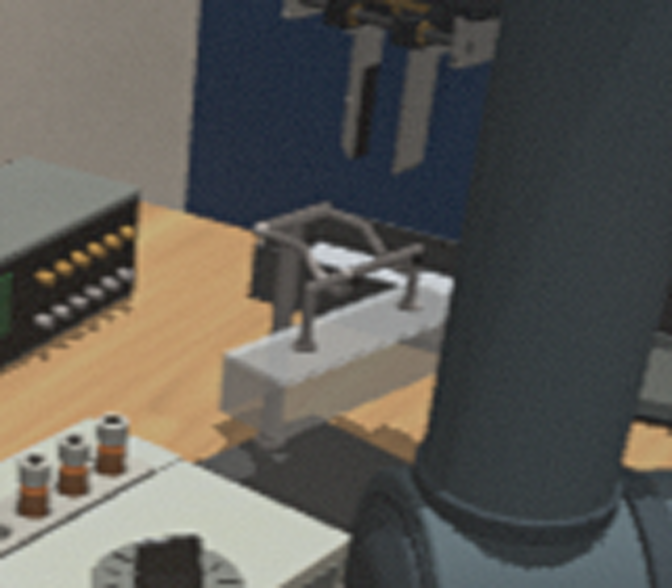

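View pics/dial2.png

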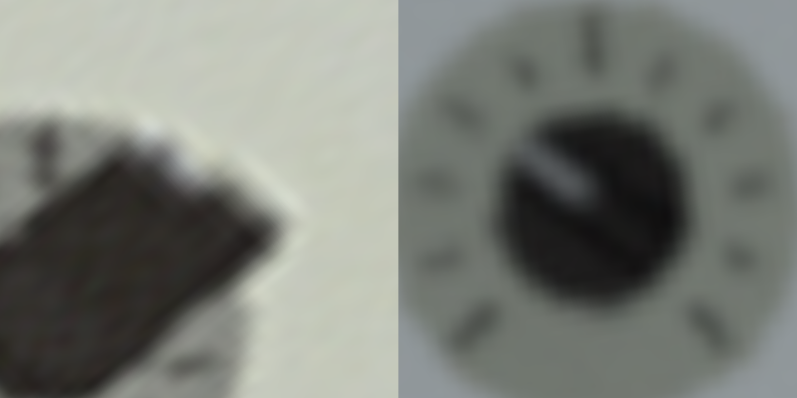

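Request:
drive_tool([
  {"ax":0,"ay":0,"az":0,"dx":0.02,"dy":0.05,"dz":0,"fingers":50},
  {"ax":0,"ay":0,"az":0,"dx":0.05,"dy":0.15,"dz":0,"fingers":50},
  {"ax":0,"ay":0,"az":0.01,"dx":0.1,"dy":0.28,"dz":0,"fingers":50},
  {"ax":0,"ay":0,"az":0.01,"dx":0.15,"dy":0.42,"dz":0,"fingers":50},
  {"ax":0,"ay":0,"az":0.02,"dx":0.2,"dy":0.56,"dz":0,"fingers":50},
  {"ax":0,"ay":0,"az":0.02,"dx":0.26,"dy":0.7,"dz":0,"fingers":50},
  {"ax":0,"ay":0,"az":0.03,"dx":0.32,"dy":0.85,"dz":0,"fingers":50},
  {"ax":0,"ay":0,"az":0.04,"dx":0.38,"dy":1,"dz":0,"fingers":50},
])

```text
time_s: 23.65
ee_pos: [497.9, -212.4, 294.4]
tcp_rot: [0.768, 0.641, -0.0, -0.001]
ft_force: [-0.1, -0.4, -0.4]
finger_gap: 47.0
```

Request:
drive_tool([
  {"ax":0,"ay":0,"az":0.01,"dx":0.06,"dy":0.15,"dz":-0.02,"fingers":50},
  {"ax":0,"ay":0,"az":0.01,"dx":0.12,"dy":0.3,"dz":-0.06,"fingers":50},
  {"ax":0,"ay":0,"az":0.02,"dx":0.18,"dy":0.45,"dz":-0.12,"fingers":50},
  {"ax":0,"ay":0,"az":0.02,"dx":0.24,"dy":0.6,"dz":-0.2,"fingers":50},
  {"ax":0,"ay":0,"az":0.03,"dx":0.3,"dy":0.75,"dz":-0.3,"fingers":50},
  {"ax":0,"ay":0,"az":0.03,"dx":0.36,"dy":0.87,"dz":-0.4,"fingers":50},
  {"ax":0,"ay":0,"az":0.04,"dx":0.42,"dy":0.95,"dz":-0.5,"fingers":50},
  {"ax":0,"ay":0,"az":0.043,"dx":0.46,"dy":1,"dz":-0.6,"fingers":50},
])

```text
time_s: 24.32
ee_pos: [543.9, -112.7, 234.1]
tcp_rot: [0.747, 0.665, -0.0, -0.001]
ft_force: [0.2, -0.1, 0.1]
finger_gap: 46.8
```

Request:
drive_tool([
  {"ax":0,"ay":0,"az":0,"dx":0,"dy":0.06,"dz":-0.1,"fingers":50},
  {"ax":0,"ay":0,"az":0,"dx":0,"dy":0.12,"dz":-0.2,"fingers":50},
  {"ax":0,"ay":0,"az":0,"dx":0,"dy":0.16,"dz":-0.3,"fingers":50},
  {"ax":0,"ay":0,"az":0,"dx":0,"dy":0.186,"dz":-0.4,"fingers":50},
  {"ax":0,"ay":0,"az":0,"dx":0,"dy":0.186,"dz":-0.5,"fingers":50},
  {"ax":0,"ay":0,"az":0,"dx":0,"dy":0.186,"dz":-0.6,"fingers":50},
  {"ax":0,"ay":0,"az":0,"dx":0,"dy":0.186,"dz":-0.7,"fingers":50},
  {"ax":0,"ay":0,"az":0,"dx":0,"dy":0.186,"dz":-0.75,"fingers":50},
])

```text
time_s: 24.98
ee_pos: [543.1, -96.2, 158.7]
tcp_rot: [0.748, 0.664, -0.0, -0.001]
ft_force: [-0.6, -0.5, 0.8]
finger_gap: 46.7
```

```bash
python3 snap.py side s12 270 100 430 220 5;python3 -c "
from station import *
import numpy as np
s=sense();print(2*np.arctan2(s['tcp_rot'][1],s['tcp_rot'][0]),s['q'])"
```

```text
25.0333 [542.7 -96.  158.1] 46.45621087777732 [-0.1 -0.1 -0.3]
1.452245242260799 [-3.80858671e-01  7.44239652e-02  1.85575131e+00 -6.68100794e-05
  1.21462764e+00 -2.62284190e-01]
```

View pics/s12.png

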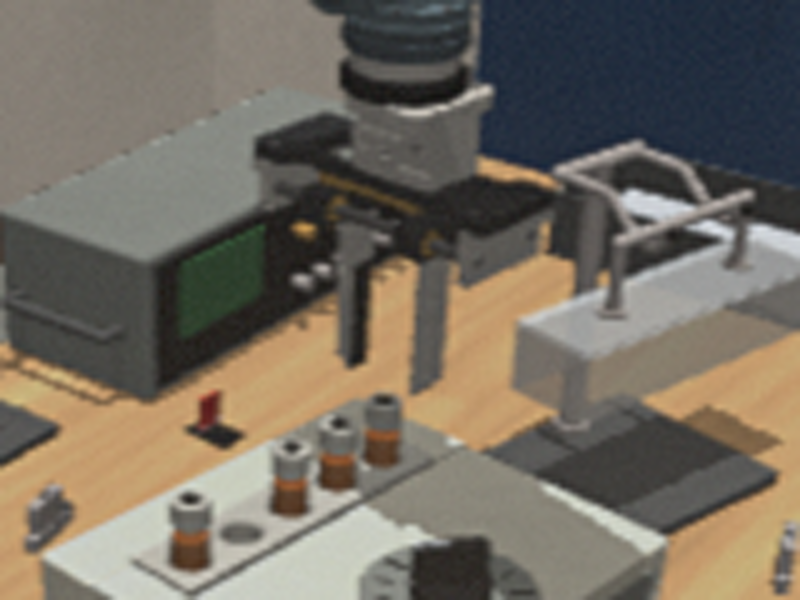

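Request:
drive_tool([
  {"ax":0,"ay":0,"az":0,"dx":0.01,"dy":0,"dz":-0.1,"fingers":50},
  {"ax":0,"ay":0,"az":0,"dx":0.01,"dy":0,"dz":-0.2,"fingers":50},
  {"ax":0,"ay":0,"az":0,"dx":0.01,"dy":0,"dz":-0.3,"fingers":50},
  {"ax":0,"ay":0,"az":0,"dx":0.01,"dy":0,"dz":-0.4,"fingers":50},
  {"ax":0,"ay":0,"az":0,"dx":0.01,"dy":0,"dz":-0.47,"fingers":50},
  {"ax":0,"ay":0,"az":0,"dx":0.01,"dy":0,"dz":-0.52,"fingers":50},
  {"ax":0,"ay":0,"az":0,"dx":0.01,"dy":0,"dz":-0.53,"fingers":50},
  {"ax":0,"ay":0,"az":0,"dx":0.01,"dy":0,"dz":-0.53,"fingers":40},
], grip_force=12)

```text
time_s: 25.7
ee_pos: [544.7, -96.1, 107.1]
tcp_rot: [0.748, 0.664, -0.0, -0.0]
ft_force: [-0.7, -0.2, -0.2]
finger_gap: 43.4
```

Request:
drive_tool([
  {"ax":0,"ay":0,"az":0,"dx":0,"dy":0,"dz":0,"fingers":32},
  {"ax":0,"ay":0,"az":0,"dx":0,"dy":0,"dz":0,"fingers":28},
  {"ax":0,"ay":0,"az":0,"dx":0,"dy":0,"dz":0,"fingers":24},
  {"ax":0,"ay":0,"az":0,"dx":0,"dy":0,"dz":0,"fingers":20},
  {"ax":0,"ay":0,"az":0,"dx":0,"dy":0,"dz":0,"fingers":18},
  {"ax":0,"ay":0,"az":0,"dx":0,"dy":0,"dz":0,"fingers":18},
  {"ax":0,"ay":0,"az":0,"dx":0,"dy":0,"dz":0,"fingers":18},
  {"ax":0,"ay":0,"az":0,"dx":0,"dy":0,"dz":0,"fingers":18},
])

```text
time_s: 26.37
ee_pos: [545.2, -96.3, 108.0]
tcp_rot: [0.748, 0.664, 0.0, 0.0]
ft_force: [-0.2, -0.0, 3.5]
finger_gap: 23.8
```

```bash
python3 snap.py side s13 270 130 400 230 6
```

```text
26.4167 [545.2 -96.3 108. ] 23.72279670311209 [-0.2 -0.1  4.7]
```

View pics/s13.png

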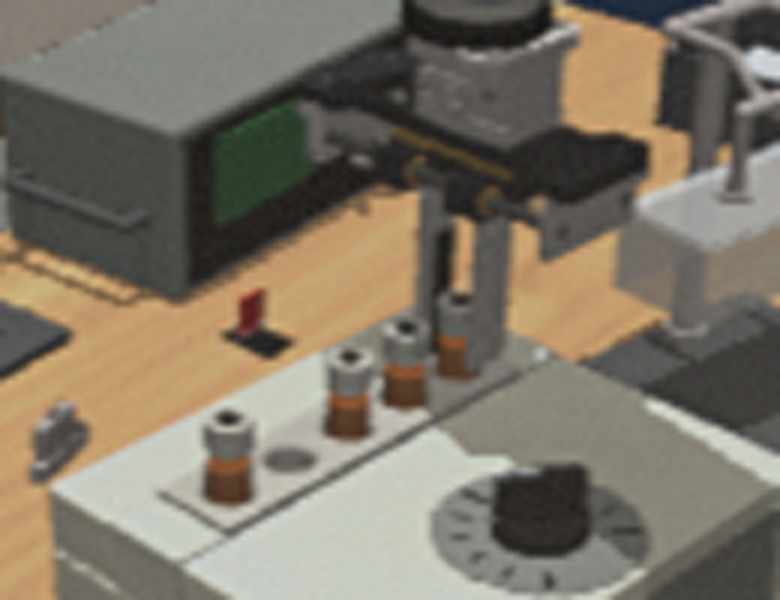

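Request:
drive_tool([
  {"ax":0,"ay":0,"az":0,"dx":0,"dy":0,"dz":0.03,"fingers":18},
  {"ax":0,"ay":0,"az":0,"dx":0,"dy":0,"dz":0.1,"fingers":18},
  {"ax":0,"ay":0,"az":0,"dx":0,"dy":0,"dz":0.2,"fingers":18},
  {"ax":0,"ay":0,"az":0,"dx":0,"dy":0,"dz":0.35,"fingers":18},
  {"ax":0,"ay":0,"az":0,"dx":0,"dy":0,"dz":0.5,"fingers":18},
  {"ax":0,"ay":0,"az":0,"dx":0,"dy":0,"dz":0.7,"fingers":18},
  {"ax":0,"ay":0,"az":0,"dx":0,"dy":0,"dz":0.85,"fingers":18},
  {"ax":0,"ay":0,"az":0,"dx":0,"dy":0,"dz":1,"fingers":18},
])

```text
time_s: 27.08
ee_pos: [544.9, -96.1, 209.3]
tcp_rot: [0.748, 0.664, 0.0, 0.0]
ft_force: [-0.4, -0.6, -0.7]
finger_gap: 23.9
```

Request:
drive_tool([
  {"ax":0,"ay":0,"az":-0.01,"dx":0,"dy":0.05,"dz":0,"fingers":18},
  {"ax":0,"ay":0,"az":-0.03,"dx":-0.02,"dy":0.15,"dz":0,"fingers":18},
  {"ax":0,"ay":0,"az":-0.06,"dx":-0.03,"dy":0.28,"dz":0,"fingers":18},
  {"ax":0,"ay":0,"az":-0.09,"dx":-0.05,"dy":0.42,"dz":0,"fingers":18},
  {"ax":0,"ay":0,"az":-0.12,"dx":-0.06,"dy":0.56,"dz":0,"fingers":18},
  {"ax":0,"ay":0,"az":-0.15,"dx":-0.08,"dy":0.7,"dz":0,"fingers":18},
  {"ax":0,"ay":0,"az":-0.18,"dx":-0.1,"dy":0.85,"dz":0,"fingers":18},
  {"ax":0,"ay":0,"az":-0.21,"dx":-0.12,"dy":1,"dz":0,"fingers":18},
])

```text
time_s: 27.75
ee_pos: [532.1, 5.0, 206.8]
tcp_rot: [0.843, 0.537, -0.0, -0.0]
ft_force: [-0.6, -0.0, -0.7]
finger_gap: 24.0
```

Request:
drive_tool([
  {"ax":0,"ay":0,"az":-0.03,"dx":-0.01,"dy":0.12,"dz":0,"fingers":18},
  {"ax":0,"ay":0,"az":-0.06,"dx":-0.03,"dy":0.25,"dz":0,"fingers":18},
  {"ax":0,"ay":0,"az":-0.09,"dx":-0.04,"dy":0.38,"dz":0,"fingers":18},
  {"ax":0,"ay":0,"az":-0.12,"dx":-0.05,"dy":0.5,"dz":0,"fingers":18},
  {"ax":0,"ay":0,"az":-0.15,"dx":-0.07,"dy":0.62,"dz":0,"fingers":18},
  {"ax":0,"ay":0,"az":-0.18,"dx":-0.08,"dy":0.75,"dz":0,"fingers":18},
  {"ax":0,"ay":0,"az":-0.21,"dx":-0.1,"dy":0.88,"dz":0,"fingers":18},
  {"ax":0,"ay":0,"az":-0.23,"dx":-0.11,"dy":1,"dz":0,"fingers":18},
])

```text
time_s: 28.42
ee_pos: [520.9, 104.9, 206.7]
tcp_rot: [0.923, 0.385, -0.001, -0.0]
ft_force: [-0.1, -1.1, -0.9]
finger_gap: 23.7
```

Request:
drive_tool([
  {"ax":0,"ay":0,"az":-0.03,"dx":-0.01,"dy":0.12,"dz":0,"fingers":18},
  {"ax":0,"ay":0,"az":-0.06,"dx":-0.03,"dy":0.25,"dz":0,"fingers":18},
  {"ax":0,"ay":0,"az":-0.09,"dx":-0.04,"dy":0.38,"dz":0,"fingers":18},
  {"ax":0,"ay":0,"az":-0.12,"dx":-0.05,"dy":0.5,"dz":0,"fingers":18},
  {"ax":0,"ay":0,"az":-0.15,"dx":-0.07,"dy":0.62,"dz":0,"fingers":18},
  {"ax":0,"ay":0,"az":-0.18,"dx":-0.08,"dy":0.75,"dz":0,"fingers":18},
  {"ax":0,"ay":0,"az":-0.2,"dx":-0.1,"dy":0.88,"dz":0,"fingers":18},
  {"ax":0,"ay":0,"az":-0.2,"dx":-0.11,"dy":1,"dz":0,"fingers":18},
])

```text
time_s: 29.08
ee_pos: [509.9, 204.8, 206.8]
tcp_rot: [0.97, 0.244, -0.001, -0.0]
ft_force: [-0.1, 0.5, -0.4]
finger_gap: 23.8
```

```bash
cat > look.py <<'E'
from h import *; from station import *; import pickle,sys
n=sys.argv[1]
V=[capture("side"),capture("top")]; pickle.dump(V,open(n+".pkl","wb"))
for i in(0,1): print("rack",i,fit([V[i]],{0:rackT},[540.5,325,.188],W=6))
s=sense(); print(s["time_s"],s["ee_pos"].round(1),2*np.arctan2(s['tcp_rot'][1],s['tcp_rot'][0]),s["finger_gap"].round(1),s["ft_force"].round(1),s["q"].round(2))
x0,y0,x1,y1=[int(a) for a in sys.argv[2:6]]; f=float(sys.argv[6])
cv2.imwrite(f"pics/{n}.png",cv2.resize(V[0]["image"][y0:y1,x0:x1,::-1],None,fx=f,fy=f,interpolation=2))
E
python3 look.py l1 180 130 340 330 3
```

```text
rack 0 (array([5.50162387e+02, 3.21677718e+02, 1.96013663e-01]), [(np.float64(0.21), 147)])
rack 1 (array([5.47912186e+02, 2.92807642e+02, 1.56720551e-01]), [(np.float64(0.87), 119)])Traceback (most recent call last):
  File "look.py", line 5, in <module>
    s=sense(); print(s["time_s"],s["ee_pos"].round(1),2*np.arctan2(s['tcp_rot'][1],s['tcp_rot'][0]),s["finger_gap"].round(1),s["ft_force"].round(1),s["q"].round(2))
                                                                                                    ^^^^^^^^^^^^^^^^^^^^^
AttributeError: 'float' object has no attribute 'round'
```

```bash
sed -i 's/s\["finger_gap"\].round(1)/round(s["finger_gap"],1)/' look.py; python3 - <<'E'
import pickle; from h import *
V=pickle.load(open("l1.pkl","rb"))
a=cv2.resize(V[0]["image"][150:330,190:340,::-1],None,fx=3,fy=3,interpolation=2);b=cv2.resize(V[1]["image"][150:260,200:320,::-1],None,fx=3,fy=3,interpolation=2)
o=np.zeros((max(a.shape[0],b.shape[0]),a.shape[1]+b.shape[1],3),np.uint8);o[:a.shape[0],:a.shape[1]]=a;o[:b.shape[0],a.shape[1]:]=b;cv2.imwrite("pics/l1.png",o)
E
```

```text
(no output)
```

View pics/l1.png

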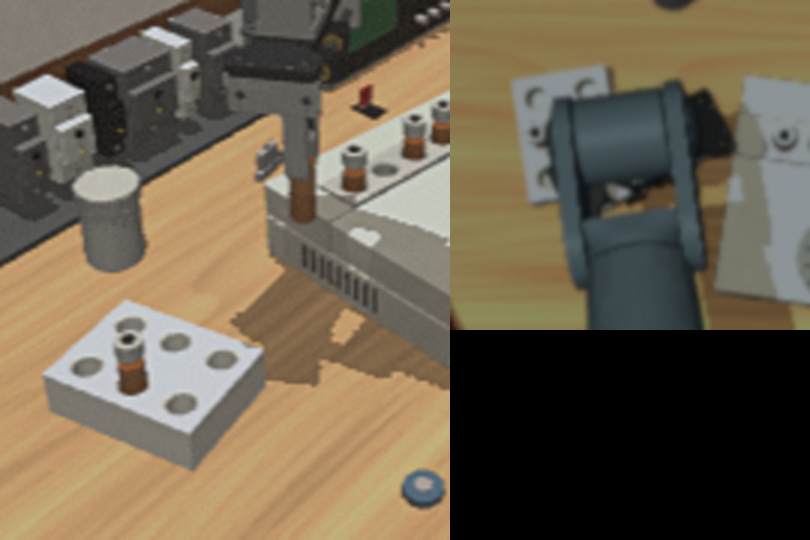

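```bash
python3 - <<'E'
import pickle; from h import *
V=pickle.load(open("l1.pkl","rb"))
for p in([540.5,325,.188],[550,322,.19]):
  for W in(3,5,7): print(W,fit([V[0]],{0:rackT},p,W=W))
V2=pickle.load(open("v2.pkl","rb")); print(fit([V2[0]],{0:rackT},[550,322,.19],W=6))
print(np.abs(V2[0]["image"][250:320,195:280].astype(int)-V[0]["image"][250:320,195:280]).mean())
E
```

```text
3 (array([5.4969619e+02, 3.2155641e+02, 1.9425810e-01]), [(np.float64(0.21), 143)])
5 (array([5.49847345e+02, 3.21545167e+02, 1.95753681e-01]), [(np.float64(0.2), 143)])
7 (array([5.50224191e+02, 3.21668983e+02, 1.96924714e-01]), [(np.float64(0.24), 147)])
3 (array([5.49696170e+02, 3.21558085e+02, 1.94213622e-01]), [(np.float64(0.21), 143)])
5 (array([5.49847345e+02, 3.21545167e+02, 1.95753681e-01]), [(np.float64(0.2), 143)])
7 (array([5.50224159e+02, 3.21669094e+02, 1.96922849e-01]), [(np.float64(0.24), 147)])
(array([5.40706045e+02, 3.24632299e+02, 1.87497266e-01]), [(np.float64(0.13), 160)])
23.765994397759105
```

Request:
drive_tool([
  {"ax":0,"ay":0,"az":-0.03,"dx":0,"dy":0.12,"dz":0,"fingers":18},
  {"ax":0,"ay":0,"az":-0.06,"dx":-0.01,"dy":0.24,"dz":-0.05,"fingers":18},
  {"ax":0,"ay":0,"az":-0.1,"dx":-0.01,"dy":0.37,"dz":-0.15,"fingers":18},
  {"ax":0,"ay":0,"az":-0.14,"dx":-0.01,"dy":0.5,"dz":-0.25,"fingers":18},
  {"ax":0,"ay":0,"az":-0.17,"dx":-0.01,"dy":0.62,"dz":-0.38,"fingers":18},
  {"ax":0,"ay":0,"az":-0.2,"dx":-0.01,"dy":0.7,"dz":-0.5,"fingers":18},
  {"ax":0,"ay":0,"az":-0.2,"dx":-0.01,"dy":0.78,"dz":-0.62,"fingers":18},
  {"ax":0,"ay":0,"az":-0.2,"dx":-0.01,"dy":0.78,"dz":-0.72,"fingers":18},
])

```text
time_s: 29.85
ee_pos: [509.5, 282.4, 134.2]
tcp_rot: [0.995, 0.097, -0.0, 0.0]
ft_force: [0.8, 0.2, -1.2]
finger_gap: 23.5
```

```bash
python3 look.py l2 190 170 320 320 4.6
```

```text
rack 0 (array([5.40786088e+02, 3.19827096e+02, 1.88201262e-01]), [(np.float64(0.47), 142)])
rack 1 (array([5.36301634e+02, 3.30862364e+02, 3.25775437e-01]), [(np.float64(0.38), 148)])
29.95 [508.4 281.1 133.1] 0.1938633570834788 23.4 [-0.  -0.3 -0.2] [ 0.31  0.17  1.8  -0.    1.18  1.69]
```

View pics/l2.png

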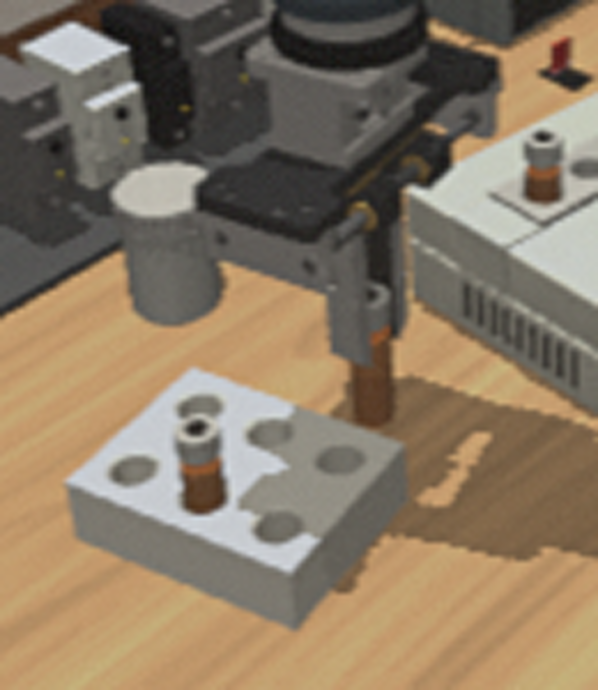

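```bash
python3 - <<'E'
import pickle; from h import *
V=pickle.load(open("l2.pkl","rb"))[0]; rp=[549.8,321.6,.195]
H=np.vstack([T(rp,circ(x,y,42,12.75)[0]) for x,y in holes]); ed=T(rp,rackT[0])
tip=np.vstack([circ(508.4,281.1,133.1-54,11.5)[0],circ(508.4,281.1,133.1+26,12)[0]])
tp=np.vstack([circ(508.4,281.1,42,12)[0]])
draw(V,[(H,(0,0,255)),(ed,(255,0,0)),(tip,(0,255,0)),(tp,(0,255,255))],"pics/l2o.png",(190,170,320,320),4)
E
```

```text
(no output)
```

View pics/l2o.png

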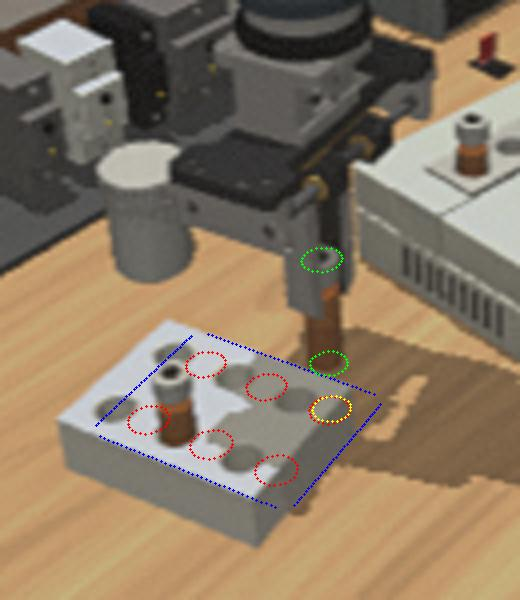

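```bash
cat >> h.py <<'E'
rackB=samp([((-74,-56,42),(-74,56,42)),((-74,56,42),(74,56,42)),((74,56,42),(74,-56,42)),((74,-56,42),(-74,-56,42)),((-74,56,0),(74,56,0)),((-74,56,0),(-74,-56,0)),((-74,56,2),(-74,56,40))])
def rackhole(skip=()):
    A=[circ(x,y,42,12.75) for x,y in holes if (x,y) not in skip]; return np.vstack([rackB[0]]+[a[0] for a in A]),np.vstack([rackB[1]]+[a[1] for a in A])
def fitrack(r,px,yaw=.19,W=5,skip=((0,30),)):
    c=np.mean([ray(r,p,42) for p in px],0); out=[]
    for F in(rackT,rackB,rackhole(skip)): out.append(fit([r],{0:F},[c[0],c[1],yaw],W=W))
    return c,out
E
python3 - <<'E'
import pickle; from h import *
for n in("l1","l2"):
    V=pickle.load(open(n+".pkl","rb"))[0]
    c,o=fitrack(V,[(232,250),(277.5,267),(205,273.8),(255.5,295.8)]); print(n,c)
    for a in o: print(np.round(a[0],3),a[1])
    rp=o[2][0]
    H=np.vstack([T(rp,circ(x,y,42,12.75)[0]) for x,y in holes]); ed=T(rp,rackB[0])
    draw(V,[(H,(0,0,255)),(ed,(255,0,0))],"pics/%so.png"%n,(190,230,290,320),6)
V=pickle.load(open("v2.pkl","rb"))[0]
c,o=fitrack(V,[proj(V,[[540.7,324.6,42]])[0]])
for a in o: print(np.round(a[0],3),a[1])
E
```

```text
l1 [570.78749634 326.43939568  42.        ]
[5.74807e+02 3.26554e+02 1.92000e-01] [(np.float64(0.13), 160)]
[5.74735e+02 3.26431e+02 2.01000e-01] [(np.float64(0.13), 280)]
[5.74438e+02 3.26786e+02 1.99000e-01] [(np.float64(0.18), 400)]
l2 [570.78749634 326.43939568  42.        ]
[5.74891e+02 3.26455e+02 1.95000e-01] [(np.float64(0.13), 159)]
[5.74475e+02 3.26389e+02 1.98000e-01] [(np.float64(0.16), 273)]
[5.74077e+02 3.26744e+02 1.96000e-01] [(np.float64(0.25), 393)]
[5.40706e+02 3.24632e+02 1.87000e-01] [(np.float64(0.13), 160)]
[5.40664e+02 3.24665e+02 1.89000e-01] [(np.float64(0.13), 280)]
[5.40357e+02 3.24990e+02 1.89000e-01] [(np.float64(0.17), 400)]
```

View pics/l2o.png

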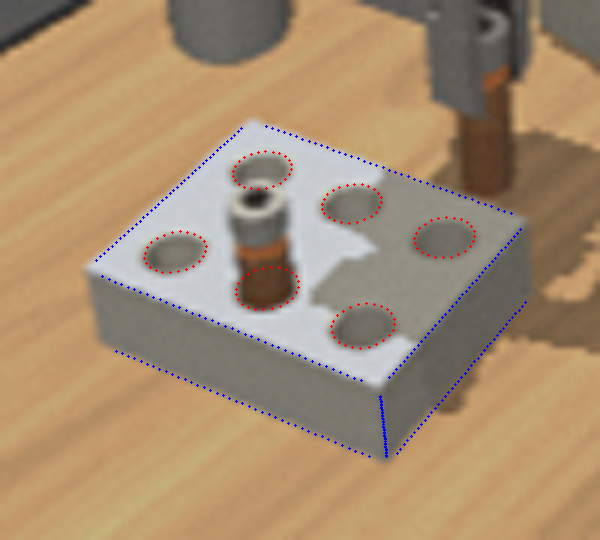

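View pics/l1o.png

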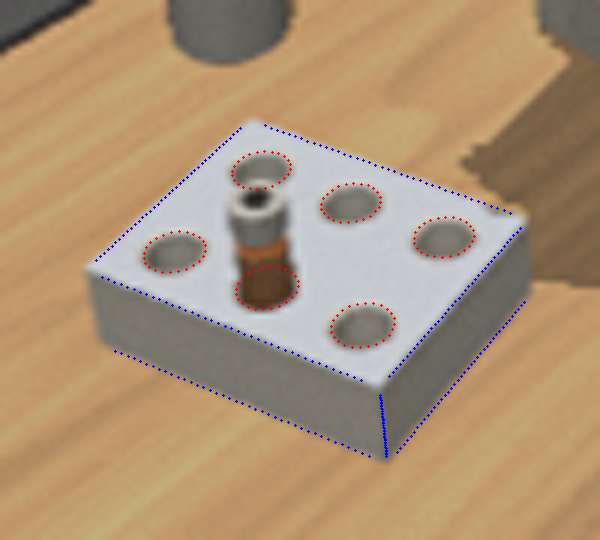

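```bash
python3 - <<'E'
import pickle; from h import *
V=pickle.load(open("l2.pkl","rb"))[0]
x,y,z=508.6,281.6,133.5
L=np.array([[x,y,z-54+k] for k in range(0,80,2)])
draw(V,[(circ(x,y,z-54,11.5,40)[0],(0,255,0)),(circ(x,y,z+26,12,40)[0],(0,255,0)),(circ(x,y,z+10,12,40)[0],(0,255,255)),(L,(255,255,0))],"pics/l2p.png",(250,220,300,270),12)
E
```

```text
(no output)
```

View pics/l2p.png

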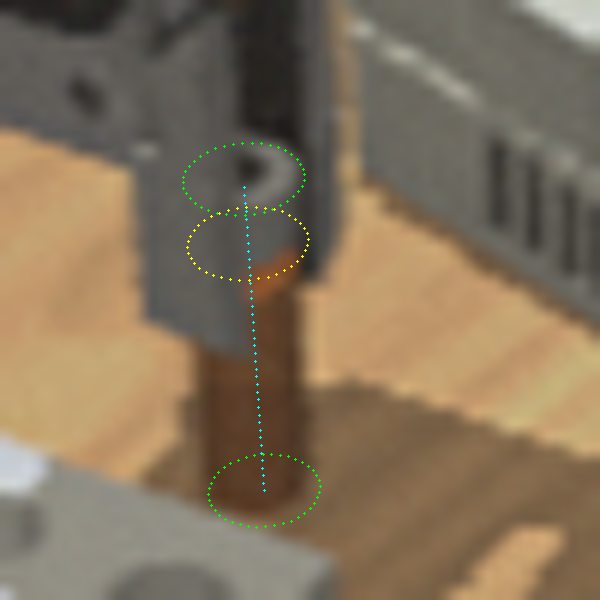

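Request:
drive_tool([
  {"ax":0,"ay":0,"az":0,"dx":0.06,"dy":0.02,"dz":0,"fingers":18},
  {"ax":0,"ay":0,"az":0,"dx":0.12,"dy":0.04,"dz":0,"fingers":18},
  {"ax":0,"ay":0,"az":0,"dx":0.18,"dy":0.05,"dz":-0.04,"fingers":18},
  {"ax":0,"ay":0,"az":0,"dx":0.23,"dy":0.06,"dz":-0.1,"fingers":18},
  {"ax":0,"ay":0,"az":0,"dx":0.23,"dy":0.06,"dz":-0.16,"fingers":18},
  {"ax":0,"ay":0,"az":0,"dx":0.23,"dy":0.06,"dz":-0.22,"fingers":18},
  {"ax":0,"ay":0,"az":0,"dx":0.23,"dy":0.06,"dz":-0.28,"fingers":18},
  {"ax":0,"ay":0,"az":0,"dx":0.23,"dy":0.06,"dz":-0.3,"fingers":18},
])

```text
time_s: 30.62
ee_pos: [531.7, 287.6, 103.7]
tcp_rot: [0.995, 0.096, -0.001, 0.0]
ft_force: [0.0, 1.3, -0.7]
finger_gap: 23.6
```

```bash
cat > chk.py <<'E'
from h import *; from station import *; import pickle,sys
# chk.py name rackx racky yaw holeindex(x,y) hv(tcp-bottom)
n=sys.argv[1]; rp=[float(a) for a in sys.argv[2:5]]; hx,hy=float(sys.argv[5]),float(sys.argv[6]); hv=float(sys.argv[7])
r=capture("side"); pickle.dump([r],open(n+".pkl","wb")); s=sense(); e=s["ee_pos"]
print(s["time_s"],e.round(1),2*np.arctan2(s['tcp_rot'][1],s['tcp_rot'][0]),round(s["finger_gap"],1),s["ft_force"].round(1))
skip=[(0,30),(hx,hy)]
f=fit([r],{0:rackB},rp,W=3); print("rack",f[0].round(3),f[1])
h=T(rp,[[hx,hy,42]])[0]; print("hole",h.round(1))
x,y,z=e; p=proj(r,[h])[0].round().astype(int); L=np.array([[x,y,z-hv+k] for k in range(0,80,2)])
draw(r,[(T(rp,circ(hx,hy,42,12.75,50)[0]),(0,0,255)),(circ(x,y,z-hv,11.5,40)[0],(0,255,0)),(circ(x,y,z-hv+80,12,40)[0],(0,255,0)),(L,(255,255,0))],f"pics/{n}.png",(p[0]-25,p[1]-40,p[0]+25,p[1]+12),11)
E
python3 chk.py k1 574.6 326.6 .197 -48 -30 54
```

```text
30.6667 [531.7 287.6 103.8] 0.19289596778677576 23.6 [ 0.2  0.  -0.2]
rack [5.74789e+02 3.26488e+02 1.98000e-01] [(np.float64(0.14), 269)]
hole [533.4 287.8  42. ]
```

View pics/k1.png

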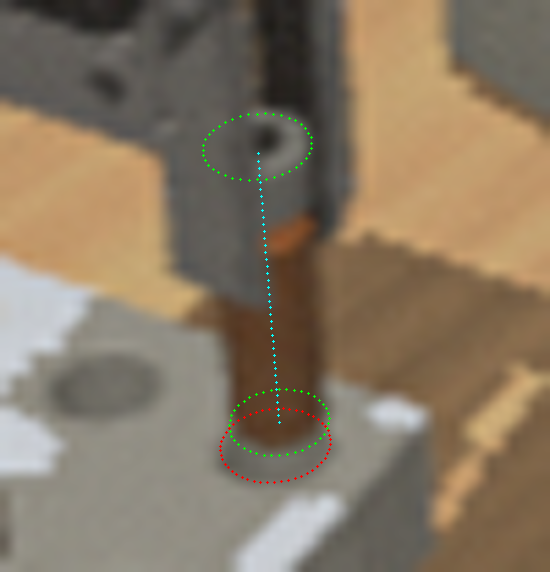

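Request:
drive_tool([
  {"ax":0,"ay":0,"az":0,"dx":0.003,"dy":0.007,"dz":-0.02,"fingers":18},
  {"ax":0,"ay":0,"az":0,"dx":0.003,"dy":0.007,"dz":-0.04,"fingers":18},
  {"ax":0,"ay":0,"az":0,"dx":0.003,"dy":0.007,"dz":-0.055,"fingers":18},
  {"ax":0,"ay":0,"az":0,"dx":0.003,"dy":0.007,"dz":-0.07,"fingers":18},
  {"ax":0,"ay":0,"az":0,"dx":0.003,"dy":0.007,"dz":-0.08,"fingers":18},
  {"ax":0,"ay":0,"az":0,"dx":0.003,"dy":0.007,"dz":-0.09,"fingers":18},
  {"ax":0,"ay":0,"az":0,"dx":0.003,"dy":0.007,"dz":-0.1,"fingers":18},
  {"ax":0,"ay":0,"az":0,"dx":0.003,"dy":0.007,"dz":-0.11,"fingers":18},
])

```text
time_s: 31.33
ee_pos: [533.1, 288.6, 94.4]
tcp_rot: [0.995, 0.096, 0.0, -0.0]
ft_force: [0.9, 0.6, 0.1]
finger_gap: 23.9
```

```bash
python3 chk.py k2 574.6 326.6 .197 -48 -30 54
```

```text
31.3833 [533.  288.5  94.2] 0.19276481617521085 23.8 [-0.5  0.  -0.2]
rack [5.74796e+02 3.26460e+02 1.97000e-01] [(np.float64(0.14), 271)]
hole [533.4 287.8  42. ]
```

View pics/k2.png

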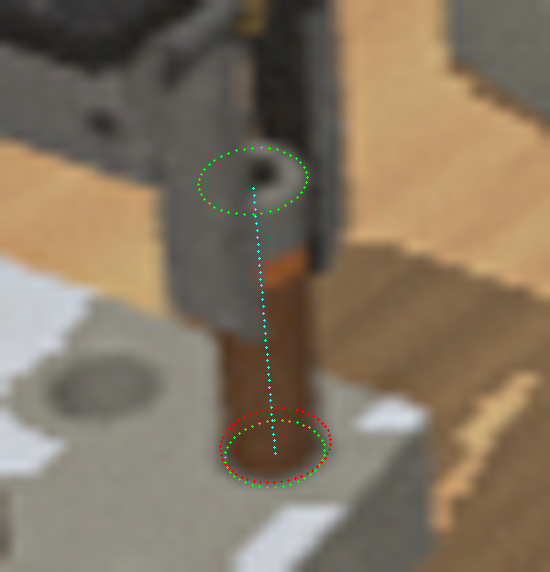

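Request:
drive_tool([
  {"ax":0,"ay":0,"az":0,"dx":-0.005,"dy":-0.003,"dz":-0.01,"fingers":18},
  {"ax":0,"ay":0,"az":0,"dx":-0.005,"dy":-0.003,"dz":-0.02,"fingers":18},
  {"ax":0,"ay":0,"az":0,"dx":-0.005,"dy":-0.003,"dz":-0.03,"fingers":18},
  {"ax":0,"ay":0,"az":0,"dx":-0.005,"dy":-0.003,"dz":-0.04,"fingers":18},
  {"ax":0,"ay":0,"az":0,"dx":-0.005,"dy":-0.003,"dz":-0.05,"fingers":18},
  {"ax":0,"ay":0,"az":0,"dx":-0.005,"dy":-0.003,"dz":-0.06,"fingers":18},
  {"ax":0,"ay":0,"az":0,"dx":-0.005,"dy":-0.003,"dz":-0.07,"fingers":18},
  {"ax":0,"ay":0,"az":0,"dx":-0.005,"dy":-0.003,"dz":-0.08,"fingers":18},
])

```text
time_s: 32.05
ee_pos: [532.6, 288.3, 86.3]
tcp_rot: [0.995, 0.096, 0.0, -0.0]
ft_force: [-0.9, -0.0, -0.5]
finger_gap: 23.6
```

```bash
python3 chk.py k3 574.6 326.6 .197 -48 -30 54
```

```text
32.1 [532.4 288.2  86.1] 0.192841625929682 23.8 [-0.4  0.3 -0.4]
rack [5.74735e+02 3.26582e+02 1.98000e-01] [(np.float64(0.13), 270)]
hole [533.4 287.8  42. ]
```

View pics/k3.png

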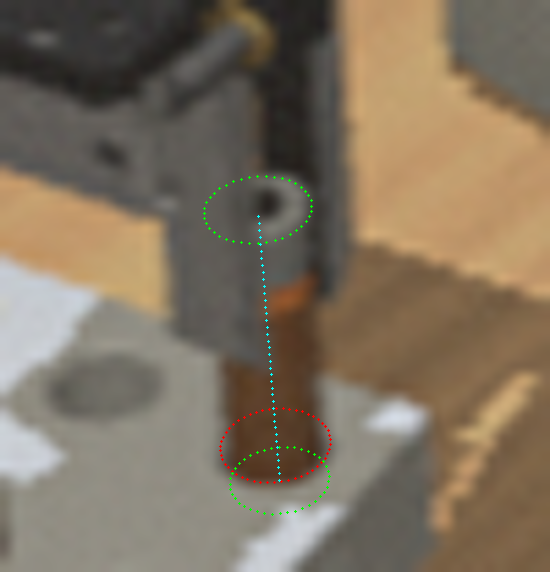

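Request:
drive_tool([
  {"ax":0,"ay":0,"az":0,"dx":0,"dy":0,"dz":-0.025,"fingers":18},
  {"ax":0,"ay":0,"az":0,"dx":0,"dy":0,"dz":-0.05,"fingers":18},
  {"ax":0,"ay":0,"az":0,"dx":0,"dy":0,"dz":-0.075,"fingers":18},
  {"ax":0,"ay":0,"az":0,"dx":0,"dy":0,"dz":-0.1,"fingers":18},
  {"ax":0,"ay":0,"az":0,"dx":0,"dy":0,"dz":-0.125,"fingers":18},
  {"ax":0,"ay":0,"az":0,"dx":0,"dy":0,"dz":-0.15,"fingers":18},
  {"ax":0,"ay":0,"az":0,"dx":0,"dy":0,"dz":-0.17,"fingers":18},
  {"ax":0,"ay":0,"az":0,"dx":0,"dy":0,"dz":-0.19,"fingers":18},
])

```text
time_s: 32.77
ee_pos: [532.5, 288.3, 67.2]
tcp_rot: [0.995, 0.096, -0.0, 0.0]
ft_force: [0.0, 0.7, -0.1]
finger_gap: 23.2
```

Request:
drive_tool([
  {"ax":0,"ay":0,"az":0,"dx":0,"dy":0,"dz":-0.01,"fingers":18},
  {"ax":0,"ay":0,"az":0,"dx":0,"dy":0,"dz":-0.02,"fingers":18},
  {"ax":0,"ay":0,"az":0,"dx":0,"dy":0,"dz":-0.03,"fingers":18},
  {"ax":0,"ay":0,"az":0,"dx":0,"dy":0,"dz":-0.03,"fingers":18},
  {"ax":0,"ay":0,"az":0,"dx":0,"dy":0,"dz":-0.03,"fingers":18},
  {"ax":0,"ay":0,"az":0,"dx":0,"dy":0,"dz":-0.03,"fingers":18},
  {"ax":0,"ay":0,"az":0,"dx":0,"dy":0,"dz":-0.03,"fingers":18},
  {"ax":0,"ay":0,"az":0,"dx":0,"dy":0,"dz":-0.03,"fingers":18},
])

```text
time_s: 33.43
ee_pos: [532.7, 288.3, 64.6]
tcp_rot: [0.995, 0.096, 0.0, -0.0]
ft_force: [0.0, 0.4, -0.4]
finger_gap: 23.9
```

Request:
drive_tool([
  {"ax":0,"ay":0,"az":0,"dx":0,"dy":0,"dz":-0.01,"fingers":18},
  {"ax":0,"ay":0,"az":0,"dx":0,"dy":0,"dz":-0.02,"fingers":18},
  {"ax":0,"ay":0,"az":0,"dx":0,"dy":0,"dz":-0.02,"fingers":18},
  {"ax":0,"ay":0,"az":0,"dx":0,"dy":0,"dz":-0.02,"fingers":18},
  {"ax":0,"ay":0,"az":0,"dx":0,"dy":0,"dz":-0.02,"fingers":18},
  {"ax":0,"ay":0,"az":0,"dx":0,"dy":0,"dz":-0.02,"fingers":18},
  {"ax":0,"ay":0,"az":0,"dx":0,"dy":0,"dz":-0.02,"fingers":18},
  {"ax":0,"ay":0,"az":0,"dx":0,"dy":0,"dz":-0.02,"fingers":18},
])

```text
time_s: 34.1
ee_pos: [533.6, 288.7, 64.0]
tcp_rot: [0.995, 0.096, 0.001, -0.0]
ft_force: [-1.3, 0.0, 4.8]
finger_gap: 23.6
```

Request:
drive_tool([
  {"ax":0,"ay":0,"az":0,"dx":0,"dy":0,"dz":0,"fingers":24},
  {"ax":0,"ay":0,"az":0,"dx":0,"dy":0,"dz":0,"fingers":30},
  {"ax":0,"ay":0,"az":0,"dx":0,"dy":0,"dz":0,"fingers":40},
  {"ax":0,"ay":0,"az":0,"dx":0,"dy":0,"dz":0.02,"fingers":40},
  {"ax":0,"ay":0,"az":0,"dx":0,"dy":0,"dz":0.1,"fingers":40},
  {"ax":0,"ay":0,"az":0,"dx":0,"dy":0,"dz":0.25,"fingers":40},
  {"ax":0,"ay":0,"az":0,"dx":0,"dy":0,"dz":0.45,"fingers":40},
  {"ax":0,"ay":0,"az":0,"dx":0,"dy":0,"dz":0.7,"fingers":40},
])

```text
time_s: 34.77
ee_pos: [531.5, 287.9, 132.1]
tcp_rot: [0.995, 0.096, -0.002, 0.0]
ft_force: [0.3, 0.2, 0.1]
finger_gap: 37.2
```

```bash
python3 chk.py k4 574.6 326.6 .197 -48 -30 54; python3 -c "
import pickle;from h import *
V=pickle.load(open('k4.pkl','rb'))[0];draw(V,[],'pics/k4.png',(180,150,380,310),3.9)"
```

```text
34.8167 [535.3 289.3 139. ] 0.19296223470698656 37.7 [3.  2.2 2.4]
rack [5.74791e+02 3.26489e+02 1.96000e-01] [(np.float64(0.14), 274)]
hole [533.4 287.8  42. ]
```

View pics/k4.png

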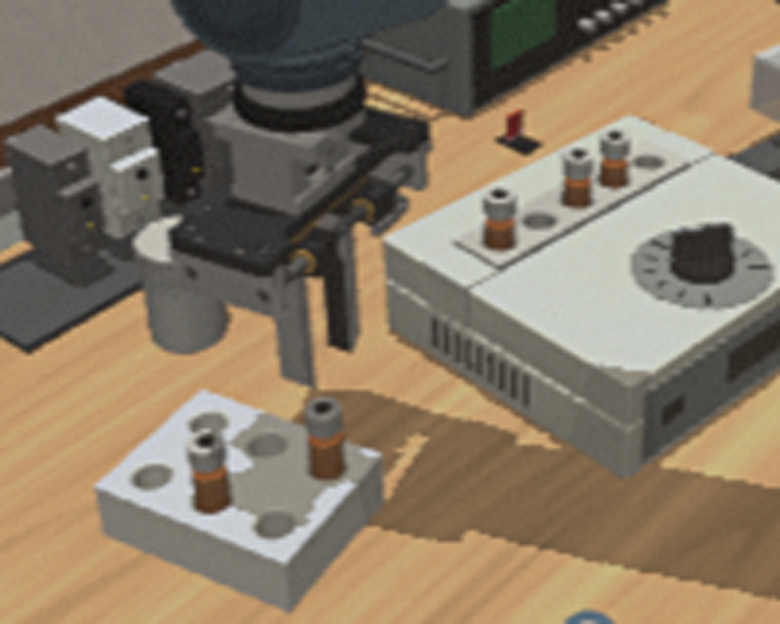

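Request:
drive_tool([
  {"ax":0,"ay":0,"az":0.01,"dx":0,"dy":-0.04,"dz":0.06,"fingers":50},
  {"ax":0,"ay":0,"az":0.03,"dx":0.01,"dy":-0.1,"dz":0.14,"fingers":50},
  {"ax":0,"ay":0,"az":0.06,"dx":0.01,"dy":-0.2,"dz":0.24,"fingers":50},
  {"ax":0,"ay":0,"az":0.09,"dx":0.02,"dy":-0.32,"dz":0.32,"fingers":50},
  {"ax":0,"ay":0,"az":0.12,"dx":0.02,"dy":-0.45,"dz":0.38,"fingers":50},
  {"ax":0,"ay":0,"az":0.15,"dx":0.03,"dy":-0.58,"dz":0.42,"fingers":50},
  {"ax":0,"ay":0,"az":0.18,"dx":0.04,"dy":-0.72,"dz":0.45,"fingers":50},
  {"ax":0,"ay":0,"az":0.21,"dx":0.04,"dy":-0.86,"dz":0.45,"fingers":50},
])

```text
time_s: 35.48
ee_pos: [536.5, 201.4, 177.4]
tcp_rot: [0.968, 0.253, -0.0, 0.0]
ft_force: [0.6, -0.1, -0.6]
finger_gap: 47.2
```

Request:
drive_tool([
  {"ax":0,"ay":0,"az":0.03,"dx":0,"dy":-0.12,"dz":0,"fingers":50},
  {"ax":0,"ay":0,"az":0.06,"dx":0.01,"dy":-0.24,"dz":0,"fingers":50},
  {"ax":0,"ay":0,"az":0.09,"dx":0.01,"dy":-0.36,"dz":0,"fingers":50},
  {"ax":0,"ay":0,"az":0.12,"dx":0.02,"dy":-0.48,"dz":0,"fingers":50},
  {"ax":0,"ay":0,"az":0.15,"dx":0.03,"dy":-0.6,"dz":0,"fingers":50},
  {"ax":0,"ay":0,"az":0.18,"dx":0.03,"dy":-0.72,"dz":0,"fingers":50},
  {"ax":0,"ay":0,"az":0.21,"dx":0.04,"dy":-0.84,"dz":0,"fingers":50},
  {"ax":0,"ay":0,"az":0.24,"dx":0.04,"dy":-0.96,"dz":0,"fingers":50},
])

```text
time_s: 36.15
ee_pos: [539.9, 105.4, 176.5]
tcp_rot: [0.907, 0.422, -0.001, -0.0]
ft_force: [0.8, -0.3, -0.7]
finger_gap: 46.9
```

Request:
drive_tool([
  {"ax":0,"ay":0,"az":0.03,"dx":0,"dy":-0.12,"dz":0,"fingers":50},
  {"ax":0,"ay":0,"az":0.06,"dx":0.01,"dy":-0.24,"dz":0,"fingers":50},
  {"ax":0,"ay":0,"az":0.09,"dx":0.01,"dy":-0.36,"dz":0,"fingers":50},
  {"ax":0,"ay":0,"az":0.12,"dx":0.02,"dy":-0.48,"dz":0,"fingers":50},
  {"ax":0,"ay":0,"az":0.15,"dx":0.03,"dy":-0.6,"dz":0,"fingers":50},
  {"ax":0,"ay":0,"az":0.18,"dx":0.03,"dy":-0.72,"dz":0,"fingers":50},
  {"ax":0,"ay":0,"az":0.21,"dx":0.04,"dy":-0.84,"dz":0,"fingers":50},
  {"ax":0,"ay":0,"az":0.24,"dx":0.04,"dy":-0.96,"dz":0,"fingers":50},
])

```text
time_s: 36.82
ee_pos: [543.9, 9.5, 176.6]
tcp_rot: [0.817, 0.577, -0.001, -0.001]
ft_force: [0.6, 0.1, 0.1]
finger_gap: 47.1
```

Request:
drive_tool([
  {"ax":0,"ay":0,"az":0.03,"dx":0.01,"dy":-0.12,"dz":0,"fingers":50},
  {"ax":0,"ay":0,"az":0.06,"dx":0.02,"dy":-0.22,"dz":0,"fingers":50},
  {"ax":0,"ay":0,"az":0.1,"dx":0.03,"dy":-0.32,"dz":0,"fingers":50},
  {"ax":0,"ay":0,"az":0.13,"dx":0.04,"dy":-0.42,"dz":0,"fingers":50},
  {"ax":0,"ay":0,"az":0.148,"dx":0.05,"dy":-0.52,"dz":-0.02,"fingers":50},
  {"ax":0,"ay":0,"az":0.148,"dx":0.055,"dy":-0.6,"dz":-0.06,"fingers":50},
  {"ax":0,"ay":0,"az":0.148,"dx":0.055,"dy":-0.65,"dz":-0.12,"fingers":50},
  {"ax":0,"ay":0,"az":0.148,"dx":0.055,"dy":-0.65,"dz":-0.18,"fingers":50},
])

```text
time_s: 37.48
ee_pos: [549.7, -55.5, 158.5]
tcp_rot: [0.749, 0.662, -0.0, -0.0]
ft_force: [0.3, -0.3, -0.0]
finger_gap: 47.0
```

```bash
python3 snap.py side s14 270 110 400 220 6;python3 -c "
from station import *
import numpy as np
s=sense();print(2*np.arctan2(s['tcp_rot'][1],s['tcp_rot'][0]),s['ee_pos'])"
```

```text
37.5333 [548.8 -54.7 156.9] 46.891335395018004 [-0.4 -0.5 -0.4]
1.44866318330025 [548.80653798 -54.6541671  156.944518  ]
```

View pics/s14.png

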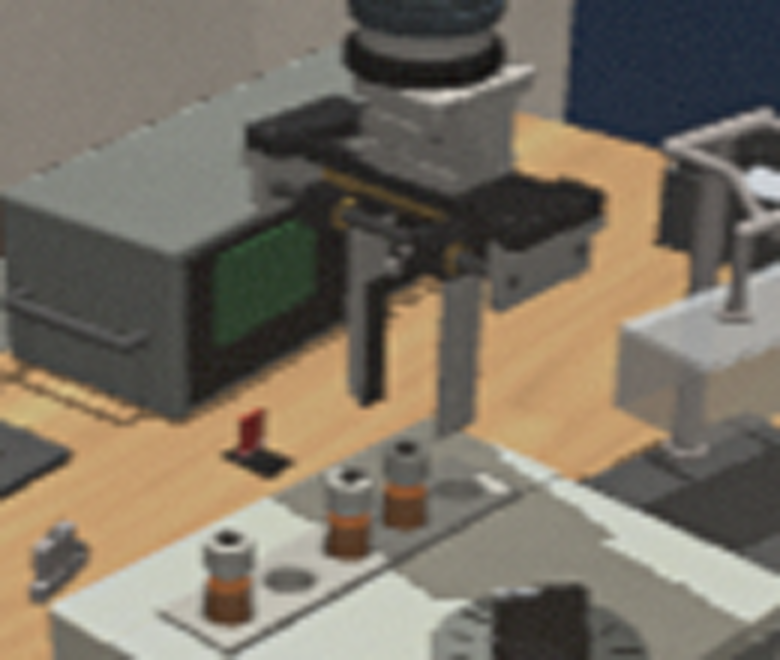

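Request:
drive_tool([
  {"ax":0,"ay":0,"az":0,"dx":0.01,"dy":0,"dz":-0.1,"fingers":50},
  {"ax":0,"ay":0,"az":0,"dx":0.01,"dy":0,"dz":-0.2,"fingers":50},
  {"ax":0,"ay":0,"az":0,"dx":0.01,"dy":0,"dz":-0.3,"fingers":50},
  {"ax":0,"ay":0,"az":0,"dx":0.01,"dy":0,"dz":-0.4,"fingers":50},
  {"ax":0,"ay":0,"az":0,"dx":0.01,"dy":0,"dz":-0.46,"fingers":50},
  {"ax":0,"ay":0,"az":0,"dx":0.01,"dy":0,"dz":-0.5,"fingers":50},
  {"ax":0,"ay":0,"az":0,"dx":0.01,"dy":0,"dz":-0.51,"fingers":50},
  {"ax":0,"ay":0,"az":0,"dx":0.01,"dy":0,"dz":-0.51,"fingers":40},
], grip_force=12)

```text
time_s: 38.2
ee_pos: [551.1, -54.7, 108.2]
tcp_rot: [0.749, 0.663, -0.0, -0.0]
ft_force: [1.3, 0.1, 1.0]
finger_gap: 43.1
```

Request:
drive_tool([
  {"ax":0,"ay":0,"az":0,"dx":0,"dy":0,"dz":0,"fingers":32},
  {"ax":0,"ay":0,"az":0,"dx":0,"dy":0,"dz":0,"fingers":28},
  {"ax":0,"ay":0,"az":0,"dx":0,"dy":0,"dz":0,"fingers":24},
  {"ax":0,"ay":0,"az":0,"dx":0,"dy":0,"dz":0,"fingers":20},
  {"ax":0,"ay":0,"az":0,"dx":0,"dy":0,"dz":0,"fingers":18},
  {"ax":0,"ay":0,"az":0,"dx":0,"dy":0,"dz":0,"fingers":18},
  {"ax":0,"ay":0,"az":0,"dx":0,"dy":0,"dz":0,"fingers":18},
  {"ax":0,"ay":0,"az":0,"dx":0,"dy":0,"dz":0,"fingers":18},
])

```text
time_s: 38.87
ee_pos: [551.4, -54.8, 108.9]
tcp_rot: [0.749, 0.663, 0.0, 0.0]
ft_force: [-0.3, 0.1, 2.3]
finger_gap: 23.7
```

Request:
drive_tool([
  {"ax":0,"ay":0,"az":0,"dx":0,"dy":0,"dz":0.03,"fingers":18},
  {"ax":0,"ay":0,"az":0,"dx":0,"dy":0,"dz":0.1,"fingers":18},
  {"ax":0,"ay":0,"az":0,"dx":0,"dy":0,"dz":0.2,"fingers":18},
  {"ax":0,"ay":0,"az":0,"dx":0,"dy":0,"dz":0.35,"fingers":18},
  {"ax":0,"ay":0,"az":0,"dx":0,"dy":0,"dz":0.5,"fingers":18},
  {"ax":0,"ay":0,"az":0,"dx":0,"dy":0,"dz":0.7,"fingers":18},
  {"ax":0,"ay":0,"az":0,"dx":0,"dy":0,"dz":0.85,"fingers":18},
  {"ax":0,"ay":0,"az":0,"dx":0,"dy":0,"dz":1,"fingers":18},
])

```text
time_s: 39.53
ee_pos: [551.3, -54.8, 210.4]
tcp_rot: [0.749, 0.663, 0.0, 0.001]
ft_force: [-0.1, -0.6, -0.7]
finger_gap: 23.6
```

Request:
drive_tool([
  {"ax":0,"ay":0,"az":-0.01,"dx":0,"dy":0.04,"dz":0,"fingers":18},
  {"ax":0,"ay":0,"az":-0.03,"dx":0.01,"dy":0.12,"dz":0,"fingers":18},
  {"ax":0,"ay":0,"az":-0.06,"dx":0.02,"dy":0.24,"dz":0,"fingers":18},
  {"ax":0,"ay":0,"az":-0.09,"dx":0.03,"dy":0.36,"dz":0,"fingers":18},
  {"ax":0,"ay":0,"az":-0.12,"dx":0.04,"dy":0.48,"dz":0,"fingers":18},
  {"ax":0,"ay":0,"az":-0.15,"dx":0.05,"dy":0.62,"dz":0,"fingers":18},
  {"ax":0,"ay":0,"az":-0.18,"dx":0.06,"dy":0.75,"dz":0,"fingers":18},
  {"ax":0,"ay":0,"az":-0.21,"dx":0.07,"dy":0.88,"dz":0,"fingers":18},
])

```text
time_s: 40.2
ee_pos: [557.6, 34.3, 207.9]
tcp_rot: [0.844, 0.536, -0.0, -0.0]
ft_force: [-0.0, 0.5, 0.7]
finger_gap: 23.8
```

Request:
drive_tool([
  {"ax":0,"ay":0,"az":-0.03,"dx":0.01,"dy":0.12,"dz":0,"fingers":18},
  {"ax":0,"ay":0,"az":-0.06,"dx":0.02,"dy":0.25,"dz":0,"fingers":18},
  {"ax":0,"ay":0,"az":-0.09,"dx":0.03,"dy":0.38,"dz":0,"fingers":18},
  {"ax":0,"ay":0,"az":-0.12,"dx":0.04,"dy":0.5,"dz":0,"fingers":18},
  {"ax":0,"ay":0,"az":-0.15,"dx":0.05,"dy":0.62,"dz":0,"fingers":18},
  {"ax":0,"ay":0,"az":-0.18,"dx":0.06,"dy":0.75,"dz":0,"fingers":18},
  {"ax":0,"ay":0,"az":-0.21,"dx":0.07,"dy":0.88,"dz":0,"fingers":18},
  {"ax":0,"ay":0,"az":-0.23,"dx":0.08,"dy":1,"dz":0,"fingers":18},
])

```text
time_s: 40.87
ee_pos: [565.6, 134.3, 207.8]
tcp_rot: [0.923, 0.384, -0.0, -0.0]
ft_force: [0.6, 0.2, -0.1]
finger_gap: 24.0
```

Request:
drive_tool([
  {"ax":0,"ay":0,"az":-0.03,"dx":0.01,"dy":0.12,"dz":0,"fingers":18},
  {"ax":0,"ay":0,"az":-0.06,"dx":0.02,"dy":0.25,"dz":0,"fingers":18},
  {"ax":0,"ay":0,"az":-0.09,"dx":0.03,"dy":0.38,"dz":0,"fingers":18},
  {"ax":0,"ay":0,"az":-0.12,"dx":0.04,"dy":0.5,"dz":0,"fingers":18},
  {"ax":0,"ay":0,"az":-0.15,"dx":0.05,"dy":0.62,"dz":0,"fingers":18},
  {"ax":0,"ay":0,"az":-0.18,"dx":0.06,"dy":0.75,"dz":0,"fingers":18},
  {"ax":0,"ay":0,"az":-0.21,"dx":0.07,"dy":0.88,"dz":0,"fingers":18},
  {"ax":0,"ay":0,"az":-0.23,"dx":0.08,"dy":1,"dz":0,"fingers":18},
])

```text
time_s: 41.53
ee_pos: [573.5, 234.2, 207.8]
tcp_rot: [0.976, 0.219, -0.001, -0.0]
ft_force: [0.2, 0.3, -0.6]
finger_gap: 23.6
```

Request:
drive_tool([
  {"ax":0,"ay":0,"az":-0.03,"dx":0.01,"dy":0.1,"dz":0,"fingers":18},
  {"ax":0,"ay":0,"az":-0.06,"dx":0.02,"dy":0.2,"dz":0,"fingers":18},
  {"ax":0,"ay":0,"az":-0.1,"dx":0.03,"dy":0.3,"dz":-0.06,"fingers":18},
  {"ax":0,"ay":0,"az":-0.13,"dx":0.04,"dy":0.4,"dz":-0.15,"fingers":18},
  {"ax":0,"ay":0,"az":-0.16,"dx":0.05,"dy":0.5,"dz":-0.27,"fingers":18},
  {"ax":0,"ay":0,"az":-0.167,"dx":0.054,"dy":0.58,"dz":-0.4,"fingers":18},
  {"ax":0,"ay":0,"az":-0.167,"dx":0.054,"dy":0.645,"dz":-0.55,"fingers":18},
  {"ax":0,"ay":0,"az":-0.167,"dx":0.054,"dy":0.645,"dz":-0.7,"fingers":18},
])

```text
time_s: 42.2
ee_pos: [578.9, 298.9, 136.8]
tcp_rot: [0.995, 0.098, -0.0, -0.0]
ft_force: [-0.6, -0.2, 0.2]
finger_gap: 23.7
```

```bash
python3 chk.py k5 574.6 326.6 .197 0 -30 55; python3 -c "
import pickle;from h import *
V=pickle.load(open('k5.pkl','rb'))[0];draw(V,[],'pics/k5b.png',(180,170,310,310),4)"
```

```text
42.25 [576.8 297.7 132.8] 0.1957063078234872 23.7 [-1.6 -0.4 -3.3]
rack [5.74528e+02 3.26367e+02 1.97000e-01] [(np.float64(0.14), 277)]
hole [580.5 297.2  42. ]
```

View pics/k5.png

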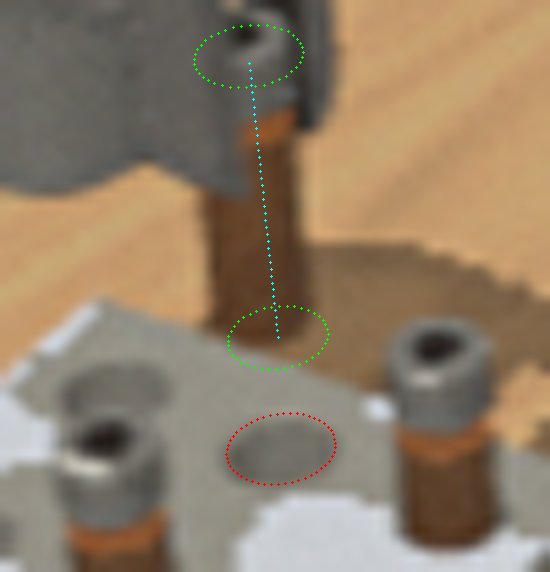

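View pics/k5b.png

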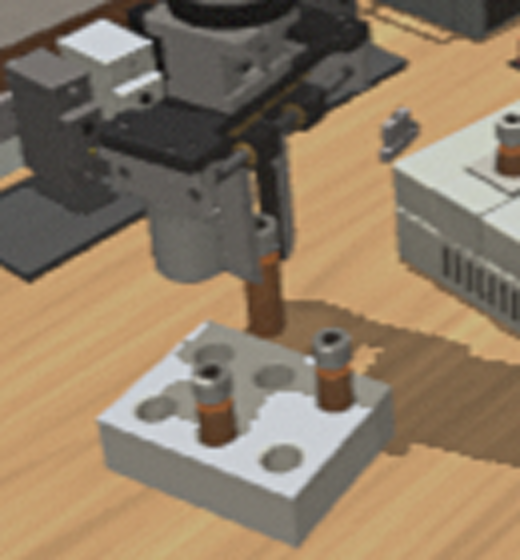

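Request:
drive_tool([
  {"ax":0,"ay":0,"az":0,"dx":0,"dy":-0.01,"dz":-0.06,"fingers":18},
  {"ax":0,"ay":0,"az":0,"dx":0,"dy":-0.01,"dz":-0.13,"fingers":18},
  {"ax":0,"ay":0,"az":0,"dx":0,"dy":-0.01,"dz":-0.2,"fingers":18},
  {"ax":0,"ay":0,"az":0,"dx":0,"dy":-0.01,"dz":-0.26,"fingers":18},
  {"ax":0,"ay":0,"az":0,"dx":0,"dy":-0.01,"dz":-0.3,"fingers":18},
  {"ax":0,"ay":0,"az":0,"dx":0,"dy":-0.01,"dz":-0.33,"fingers":18},
  {"ax":0,"ay":0,"az":0,"dx":0,"dy":-0.01,"dz":-0.34,"fingers":18},
  {"ax":0,"ay":0,"az":0,"dx":0,"dy":-0.01,"dz":-0.34,"fingers":18},
])

```text
time_s: 42.92
ee_pos: [579.5, 296.8, 104.4]
tcp_rot: [0.995, 0.097, -0.0, -0.0]
ft_force: [-0.1, 0.2, -0.4]
finger_gap: 23.5
```

```bash
python3 chk.py k6 574.6 326.6 .197 0 -30 55
```

```text
42.9667 [579.7 296.8 104.7] 0.19428006477288634 23.4 [ 0.1 -0.7 -0.9]
rack [5.74531e+02 3.26514e+02 1.94000e-01] [(np.float64(0.15), 270)]
hole [580.5 297.2  42. ]
```

View pics/k6.png

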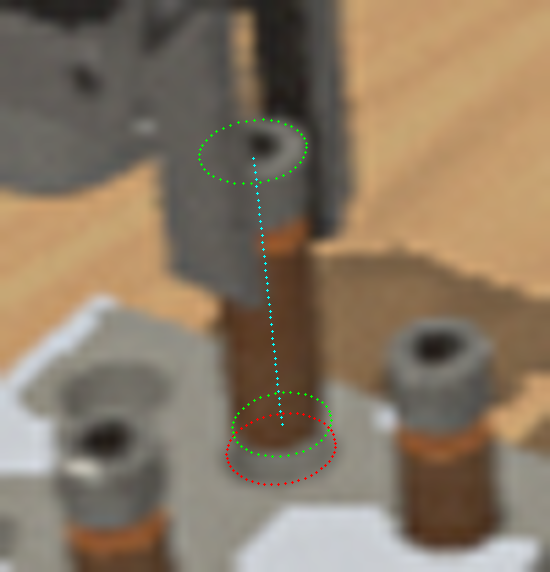

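Request:
drive_tool([
  {"ax":0,"ay":0,"az":0,"dx":-0.004,"dy":0.002,"dz":-0.02,"fingers":18},
  {"ax":0,"ay":0,"az":0,"dx":-0.004,"dy":0.002,"dz":-0.05,"fingers":18},
  {"ax":0,"ay":0,"az":0,"dx":-0.004,"dy":0.002,"dz":-0.07,"fingers":18},
  {"ax":0,"ay":0,"az":0,"dx":-0.004,"dy":0.002,"dz":-0.09,"fingers":18},
  {"ax":0,"ay":0,"az":0,"dx":-0.004,"dy":0.002,"dz":-0.11,"fingers":18},
  {"ax":0,"ay":0,"az":0,"dx":-0.004,"dy":0.002,"dz":-0.13,"fingers":18},
  {"ax":0,"ay":0,"az":0,"dx":-0.004,"dy":0.002,"dz":-0.15,"fingers":18},
  {"ax":0,"ay":0,"az":0,"dx":-0.004,"dy":0.002,"dz":-0.17,"fingers":18},
])

```text
time_s: 43.63
ee_pos: [579.1, 297.0, 87.2]
tcp_rot: [0.995, 0.097, -0.0, -0.0]
ft_force: [-0.5, 0.4, 1.1]
finger_gap: 23.4
```

```bash
python3 chk.py k7 574.6 326.6 .197 0 -30 55
```

```text
43.6833 [578.8 296.9  86.8] 0.19425296325120847 23.4 [ 0.2  0.1 -1.3]
rack [5.74718e+02 3.26698e+02 1.98000e-01] [(np.float64(0.15), 270)]
hole [580.5 297.2  42. ]
```

View pics/k7.png

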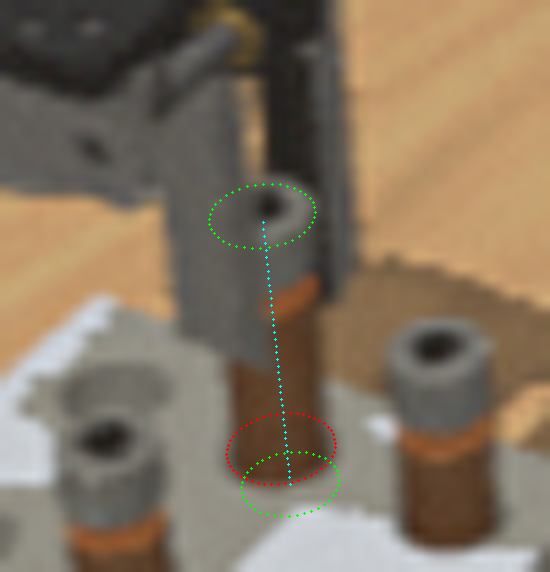

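In the hole. Lower to the floor.

Request:
drive_tool([
  {"ax":0,"ay":0,"az":0,"dx":0,"dy":0,"dz":-0.03,"fingers":18},
  {"ax":0,"ay":0,"az":0,"dx":0,"dy":0,"dz":-0.06,"fingers":18},
  {"ax":0,"ay":0,"az":0,"dx":0,"dy":0,"dz":-0.09,"fingers":18},
  {"ax":0,"ay":0,"az":0,"dx":0,"dy":0,"dz":-0.12,"fingers":18},
  {"ax":0,"ay":0,"az":0,"dx":0,"dy":0,"dz":-0.15,"fingers":18},
  {"ax":0,"ay":0,"az":0,"dx":0,"dy":0,"dz":-0.18,"fingers":18},
  {"ax":0,"ay":0,"az":0,"dx":0,"dy":0,"dz":-0.2,"fingers":18},
  {"ax":0,"ay":0,"az":0,"dx":0,"dy":0,"dz":-0.22,"fingers":18},
])

```text
time_s: 44.35
ee_pos: [579.0, 297.0, 65.1]
tcp_rot: [0.995, 0.097, -0.0, 0.0]
ft_force: [0.6, -0.3, -0.4]
finger_gap: 23.4
```

Request:
drive_tool([
  {"ax":0,"ay":0,"az":0,"dx":0,"dy":0,"dz":-0.01,"fingers":18},
  {"ax":0,"ay":0,"az":0,"dx":0,"dy":0,"dz":-0.02,"fingers":18},
  {"ax":0,"ay":0,"az":0,"dx":0,"dy":0,"dz":-0.02,"fingers":18},
  {"ax":0,"ay":0,"az":0,"dx":0,"dy":0,"dz":-0.02,"fingers":18},
  {"ax":0,"ay":0,"az":0,"dx":0,"dy":0,"dz":-0.02,"fingers":18},
  {"ax":0,"ay":0,"az":0,"dx":0,"dy":0,"dz":-0.02,"fingers":18},
  {"ax":0,"ay":0,"az":0,"dx":0,"dy":0,"dz":-0.02,"fingers":18},
  {"ax":0,"ay":0,"az":0,"dx":0,"dy":0,"dz":-0.02,"fingers":18},
])

```text
time_s: 45.02
ee_pos: [579.9, 297.4, 64.8]
tcp_rot: [0.995, 0.097, 0.001, -0.0]
ft_force: [-1.0, 0.1, 4.5]
finger_gap: 23.6
```

Request:
drive_tool([
  {"ax":0,"ay":0,"az":0,"dx":0,"dy":0,"dz":0,"fingers":24},
  {"ax":0,"ay":0,"az":0,"dx":0,"dy":0,"dz":0,"fingers":30},
  {"ax":0,"ay":0,"az":0,"dx":0,"dy":0,"dz":0,"fingers":40},
  {"ax":0,"ay":0,"az":0,"dx":0,"dy":0,"dz":0.02,"fingers":40},
  {"ax":0,"ay":0,"az":0,"dx":0,"dy":0,"dz":0.1,"fingers":40},
  {"ax":0,"ay":0,"az":0,"dx":0,"dy":0,"dz":0.25,"fingers":40},
  {"ax":0,"ay":0,"az":0,"dx":0,"dy":0,"dz":0.45,"fingers":40},
  {"ax":0,"ay":0,"az":0,"dx":0,"dy":0,"dz":0.7,"fingers":40},
])

```text
time_s: 45.68
ee_pos: [578.4, 296.7, 134.1]
tcp_rot: [0.995, 0.097, -0.001, 0.0]
ft_force: [0.8, -0.1, -1.0]
finger_gap: 37.5
```

Request:
drive_tool([
  {"ax":0,"ay":0,"az":0.01,"dx":0,"dy":-0.04,"dz":0.1,"fingers":50},
  {"ax":0,"ay":0,"az":0.03,"dx":-0.01,"dy":-0.1,"dz":0.2,"fingers":50},
  {"ax":0,"ay":0,"az":0.06,"dx":-0.01,"dy":-0.2,"dz":0.3,"fingers":50},
  {"ax":0,"ay":0,"az":0.09,"dx":-0.02,"dy":-0.3,"dz":0.36,"fingers":50},
  {"ax":0,"ay":0,"az":0.12,"dx":-0.03,"dy":-0.4,"dz":0.4,"fingers":50},
  {"ax":0,"ay":0,"az":0.15,"dx":-0.04,"dy":-0.5,"dz":0.44,"fingers":50},
  {"ax":0,"ay":0,"az":0.18,"dx":-0.05,"dy":-0.62,"dz":0.45,"fingers":50},
  {"ax":0,"ay":0,"az":0.21,"dx":-0.06,"dy":-0.75,"dz":0.45,"fingers":50},
])

```text
time_s: 46.35
ee_pos: [573.4, 221.4, 179.7]
tcp_rot: [0.967, 0.253, 0.001, 0.0]
ft_force: [0.3, -0.0, -0.2]
finger_gap: 47.0
```

Request:
drive_tool([
  {"ax":0,"ay":0,"az":0.03,"dx":0,"dy":-0.12,"dz":0,"fingers":50},
  {"ax":0,"ay":0,"az":0.06,"dx":-0.01,"dy":-0.24,"dz":0,"fingers":50},
  {"ax":0,"ay":0,"az":0.09,"dx":-0.02,"dy":-0.36,"dz":0,"fingers":50},
  {"ax":0,"ay":0,"az":0.12,"dx":-0.03,"dy":-0.48,"dz":0,"fingers":50},
  {"ax":0,"ay":0,"az":0.15,"dx":-0.04,"dy":-0.6,"dz":0,"fingers":50},
  {"ax":0,"ay":0,"az":0.18,"dx":-0.05,"dy":-0.72,"dz":0,"fingers":50},
  {"ax":0,"ay":0,"az":0.21,"dx":-0.06,"dy":-0.84,"dz":0,"fingers":50},
  {"ax":0,"ay":0,"az":0.24,"dx":-0.07,"dy":-0.96,"dz":0,"fingers":50},
])

```text
time_s: 47.02
ee_pos: [566.1, 125.2, 179.1]
tcp_rot: [0.906, 0.422, 0.0, 0.0]
ft_force: [-0.0, 0.7, -0.9]
finger_gap: 47.3
```

```bash
python3 chk.py k8 574.6 326.6 .197 0 -30 55; python3 -c "
import pickle;from h import *
V=pickle.load(open('k8.pkl','rb'))[0];draw(V,[],'pics/k8b.png',(180,150,380,310),3.9)"
```

```text
47.0667 [566.1 123.5 179.1] 0.8719634249999879 47.0 [ 0.9 -1.4  0.3]
rack [5.74774e+02 3.26577e+02 1.98000e-01] [(np.float64(0.14), 279)]
hole [580.5 297.2  42. ]
```

View pics/k8b.png

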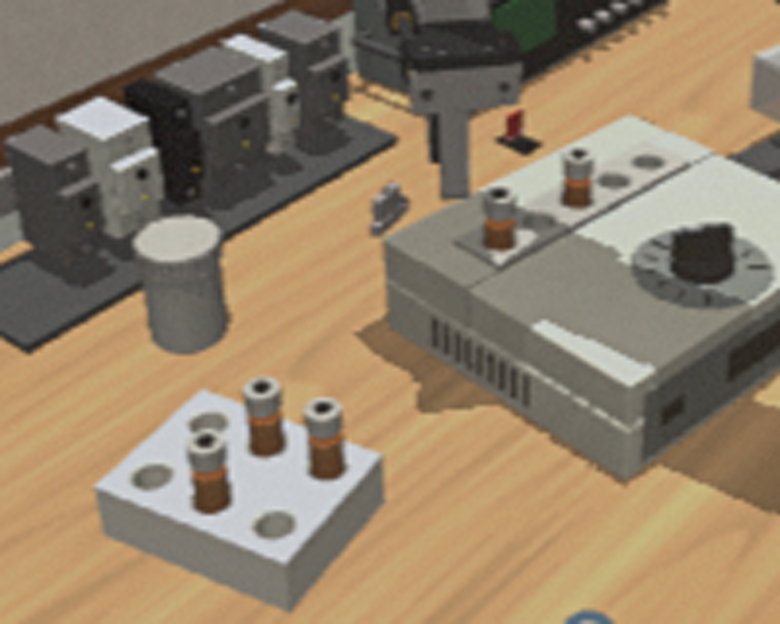

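Request:
drive_tool([
  {"ax":0,"ay":0,"az":0.05,"dx":0,"dy":-0.1,"dz":0,"fingers":50},
  {"ax":0,"ay":0,"az":0.11,"dx":0,"dy":-0.2,"dz":0,"fingers":50},
  {"ax":0,"ay":0,"az":0.18,"dx":0,"dy":-0.3,"dz":0,"fingers":50},
  {"ax":0,"ay":0,"az":0.25,"dx":0,"dy":-0.4,"dz":-0.02,"fingers":50},
  {"ax":0,"ay":0,"az":0.31,"dx":0,"dy":-0.48,"dz":-0.06,"fingers":50},
  {"ax":0,"ay":0,"az":0.36,"dx":0,"dy":-0.54,"dz":-0.12,"fingers":50},
  {"ax":0,"ay":0,"az":0.385,"dx":0,"dy":-0.545,"dz":-0.18,"fingers":50},
  {"ax":0,"ay":0,"az":0.385,"dx":0,"dy":-0.545,"dz":-0.2,"fingers":50},
])

```text
time_s: 47.73
ee_pos: [565.7, 71.3, 158.0]
tcp_rot: [0.75, 0.662, -0.0, -0.0]
ft_force: [-0.4, 0.0, 0.0]
finger_gap: 46.9
```

```bash
python3 snap.py side s15 250 110 380 220 6;python3 -c "
from station import *
import numpy as np
s=sense();print(2*np.arctan2(s['tcp_rot'][1],s['tcp_rot'][0]),s['ee_pos'])"
```

```text
47.7833 [565.6  71.5 157.9] 46.85172916698399 [-0.1 -0.5 -0.2]
1.4452389748757881 [565.61503449  71.50486351 157.88128094]
```

View pics/s15.png

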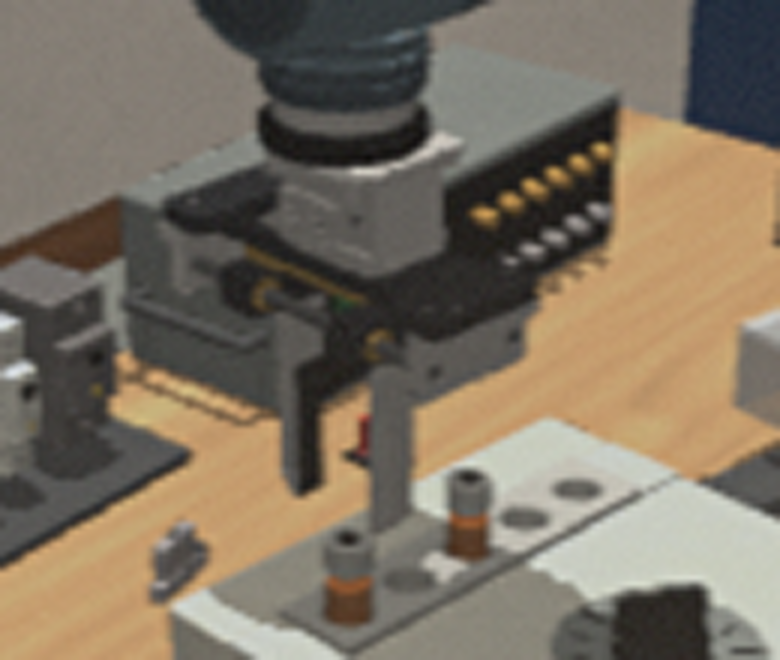

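Request:
drive_tool([
  {"ax":0,"ay":0,"az":0,"dx":0,"dy":-0.008,"dz":-0.1,"fingers":50},
  {"ax":0,"ay":0,"az":0,"dx":0,"dy":-0.008,"dz":-0.2,"fingers":50},
  {"ax":0,"ay":0,"az":0,"dx":0,"dy":-0.008,"dz":-0.3,"fingers":50},
  {"ax":0,"ay":0,"az":0,"dx":0,"dy":-0.008,"dz":-0.4,"fingers":50},
  {"ax":0,"ay":0,"az":0,"dx":0,"dy":-0.008,"dz":-0.46,"fingers":50},
  {"ax":0,"ay":0,"az":0,"dx":0,"dy":-0.008,"dz":-0.5,"fingers":50},
  {"ax":0,"ay":0,"az":0,"dx":0,"dy":-0.008,"dz":-0.52,"fingers":50},
  {"ax":0,"ay":0,"az":0,"dx":0,"dy":-0.008,"dz":-0.52,"fingers":40},
], grip_force=12)

```text
time_s: 48.45
ee_pos: [565.9, 70.7, 106.0]
tcp_rot: [0.75, 0.662, -0.0, -0.0]
ft_force: [-0.2, -0.3, 0.1]
finger_gap: 43.5
```

Request:
drive_tool([
  {"ax":0,"ay":0,"az":0,"dx":0,"dy":0,"dz":0,"fingers":32},
  {"ax":0,"ay":0,"az":0,"dx":0,"dy":0,"dz":0,"fingers":28},
  {"ax":0,"ay":0,"az":0,"dx":0,"dy":0,"dz":0,"fingers":24},
  {"ax":0,"ay":0,"az":0,"dx":0,"dy":0,"dz":0,"fingers":20},
  {"ax":0,"ay":0,"az":0,"dx":0,"dy":0,"dz":0,"fingers":18},
  {"ax":0,"ay":0,"az":0,"dx":0,"dy":0,"dz":0,"fingers":18},
  {"ax":0,"ay":0,"az":0,"dx":0,"dy":0,"dz":0,"fingers":18},
  {"ax":0,"ay":0,"az":0,"dx":0,"dy":0,"dz":0,"fingers":18},
])

```text
time_s: 49.12
ee_pos: [566.4, 70.7, 106.9]
tcp_rot: [0.75, 0.662, 0.0, 0.0]
ft_force: [-0.0, 0.2, 3.0]
finger_gap: 23.5
```

Request:
drive_tool([
  {"ax":0,"ay":0,"az":0,"dx":0,"dy":0,"dz":0.03,"fingers":18},
  {"ax":0,"ay":0,"az":0,"dx":0,"dy":0,"dz":0.1,"fingers":18},
  {"ax":0,"ay":0,"az":0,"dx":0,"dy":0,"dz":0.2,"fingers":18},
  {"ax":0,"ay":0,"az":0,"dx":0,"dy":0,"dz":0.35,"fingers":18},
  {"ax":0,"ay":0,"az":0,"dx":0,"dy":0,"dz":0.5,"fingers":18},
  {"ax":0,"ay":0,"az":0,"dx":0,"dy":0,"dz":0.7,"fingers":18},
  {"ax":0,"ay":0,"az":0,"dx":0,"dy":0,"dz":0.85,"fingers":18},
  {"ax":0,"ay":0,"az":0,"dx":0,"dy":0,"dz":1,"fingers":18},
])

```text
time_s: 49.78
ee_pos: [566.4, 70.7, 208.5]
tcp_rot: [0.75, 0.662, 0.001, 0.001]
ft_force: [1.3, 0.5, -0.2]
finger_gap: 23.8
```

Request:
drive_tool([
  {"ax":0,"ay":0,"az":-0.02,"dx":0.01,"dy":0.04,"dz":0,"fingers":18},
  {"ax":0,"ay":0,"az":-0.05,"dx":0.03,"dy":0.12,"dz":0,"fingers":18},
  {"ax":0,"ay":0,"az":-0.09,"dx":0.06,"dy":0.22,"dz":0,"fingers":18},
  {"ax":0,"ay":0,"az":-0.13,"dx":0.09,"dy":0.34,"dz":0,"fingers":18},
  {"ax":0,"ay":0,"az":-0.17,"dx":0.12,"dy":0.46,"dz":0,"fingers":18},
  {"ax":0,"ay":0,"az":-0.21,"dx":0.15,"dy":0.58,"dz":0,"fingers":18},
  {"ax":0,"ay":0,"az":-0.25,"dx":0.18,"dy":0.7,"dz":0,"fingers":18},
  {"ax":0,"ay":0,"az":-0.29,"dx":0.21,"dy":0.82,"dz":0,"fingers":18},
])

```text
time_s: 50.45
ee_pos: [587.3, 153.3, 207.4]
tcp_rot: [0.875, 0.483, 0.0, 0.0]
ft_force: [-0.4, -0.4, -0.1]
finger_gap: 23.6
```

Request:
drive_tool([
  {"ax":0,"ay":0,"az":-0.04,"dx":0.03,"dy":0.12,"dz":0,"fingers":18},
  {"ax":0,"ay":0,"az":-0.08,"dx":0.06,"dy":0.24,"dz":0,"fingers":18},
  {"ax":0,"ay":0,"az":-0.12,"dx":0.09,"dy":0.36,"dz":0,"fingers":18},
  {"ax":0,"ay":0,"az":-0.16,"dx":0.12,"dy":0.48,"dz":0,"fingers":18},
  {"ax":0,"ay":0,"az":-0.2,"dx":0.15,"dy":0.6,"dz":0,"fingers":18},
  {"ax":0,"ay":0,"az":-0.24,"dx":0.18,"dy":0.72,"dz":0,"fingers":18},
  {"ax":0,"ay":0,"az":-0.28,"dx":0.2,"dy":0.84,"dz":0,"fingers":18},
  {"ax":0,"ay":0,"az":-0.32,"dx":0.22,"dy":0.95,"dz":0,"fingers":18},
])

```text
time_s: 51.12
ee_pos: [609.2, 248.4, 207.3]
tcp_rot: [0.965, 0.261, 0.0, -0.0]
ft_force: [0.3, 0.5, -1.0]
finger_gap: 23.7
```

Request:
drive_tool([
  {"ax":0,"ay":0,"az":-0.04,"dx":0.03,"dy":0.1,"dz":0,"fingers":18},
  {"ax":0,"ay":0,"az":-0.08,"dx":0.06,"dy":0.2,"dz":-0.06,"fingers":18},
  {"ax":0,"ay":0,"az":-0.12,"dx":0.09,"dy":0.3,"dz":-0.15,"fingers":18},
  {"ax":0,"ay":0,"az":-0.16,"dx":0.12,"dy":0.4,"dz":-0.26,"fingers":18},
  {"ax":0,"ay":0,"az":-0.2,"dx":0.15,"dy":0.5,"dz":-0.38,"fingers":18},
  {"ax":0,"ay":0,"az":-0.223,"dx":0.17,"dy":0.57,"dz":-0.5,"fingers":18},
  {"ax":0,"ay":0,"az":-0.223,"dx":0.17,"dy":0.59,"dz":-0.58,"fingers":18},
  {"ax":0,"ay":0,"az":-0.223,"dx":0.17,"dy":0.59,"dz":-0.6,"fingers":18},
])

```text
time_s: 51.78
ee_pos: [625.1, 306.8, 145.0]
tcp_rot: [0.995, 0.099, -0.001, 0.0]
ft_force: [-0.1, 0.0, -1.0]
finger_gap: 23.9
```

Request:
drive_tool([
  {"ax":0,"ay":0,"az":0,"dx":0,"dy":0,"dz":-0.08,"fingers":18},
  {"ax":0,"ay":0,"az":0,"dx":0,"dy":0,"dz":-0.16,"fingers":18},
  {"ax":0,"ay":0,"az":0,"dx":0,"dy":0,"dz":-0.24,"fingers":18},
  {"ax":0,"ay":0,"az":0,"dx":0,"dy":0,"dz":-0.31,"fingers":18},
  {"ax":0,"ay":0,"az":0,"dx":0,"dy":0,"dz":-0.37,"fingers":18},
  {"ax":0,"ay":0,"az":0,"dx":0,"dy":0,"dz":-0.42,"fingers":18},
  {"ax":0,"ay":0,"az":0,"dx":0,"dy":0,"dz":-0.45,"fingers":18},
  {"ax":0,"ay":0,"az":0,"dx":0,"dy":0,"dz":-0.45,"fingers":18},
])

```text
time_s: 52.45
ee_pos: [625.7, 306.5, 100.5]
tcp_rot: [0.995, 0.098, -0.001, 0.0]
ft_force: [0.4, -0.9, -0.0]
finger_gap: 23.9
```

```bash
python3 chk.py k9 574.6 326.6 .197 48 -30 53
```

```text
52.5 [626.  306.6 101.1] 0.19730157392662998 23.3 [-0.1 -0.2 -0.6]
rack [5.74637e+02 3.26570e+02 2.01000e-01] [(np.float64(0.15), 275)]
hole [627.5 306.6  42. ]
```

View pics/k9.png

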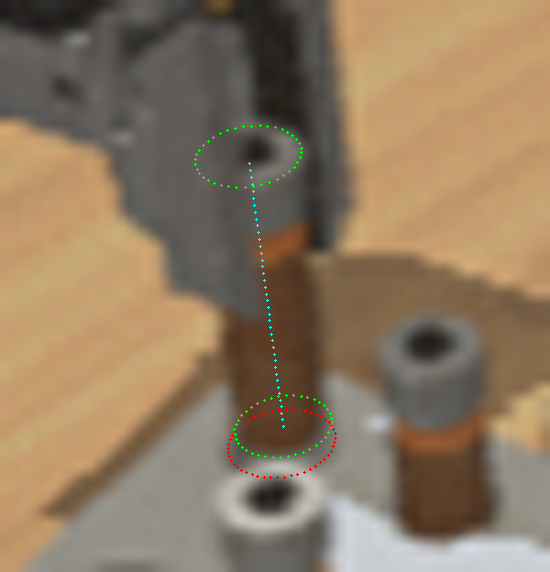

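Request:
drive_tool([
  {"ax":0,"ay":0,"az":0,"dx":-0.004,"dy":0.001,"dz":-0.02,"fingers":18},
  {"ax":0,"ay":0,"az":0,"dx":-0.004,"dy":0.001,"dz":-0.04,"fingers":18},
  {"ax":0,"ay":0,"az":0,"dx":-0.004,"dy":0.001,"dz":-0.06,"fingers":18},
  {"ax":0,"ay":0,"az":0,"dx":-0.004,"dy":0.001,"dz":-0.08,"fingers":18},
  {"ax":0,"ay":0,"az":0,"dx":-0.004,"dy":0.001,"dz":-0.1,"fingers":18},
  {"ax":0,"ay":0,"az":0,"dx":-0.004,"dy":0.001,"dz":-0.12,"fingers":18},
  {"ax":0,"ay":0,"az":0,"dx":-0.004,"dy":0.001,"dz":-0.14,"fingers":18},
  {"ax":0,"ay":0,"az":0,"dx":-0.004,"dy":0.001,"dz":-0.16,"fingers":18},
])

```text
time_s: 53.17
ee_pos: [625.8, 306.8, 85.3]
tcp_rot: [0.995, 0.098, 0.0, 0.0]
ft_force: [0.4, 0.3, -0.2]
finger_gap: 23.7
```

```bash
python3 chk.py k10 574.6 326.6 .197 48 -30 53
```

```text
53.2167 [625.6 306.7  84.9] 0.1972817954447823 23.8 [ 0.5 -0.7 -0.6]
rack [5.74711e+02 3.26578e+02 1.99000e-01] [(np.float64(0.15), 273)]
hole [627.5 306.6  42. ]
```

View pics/k10.png

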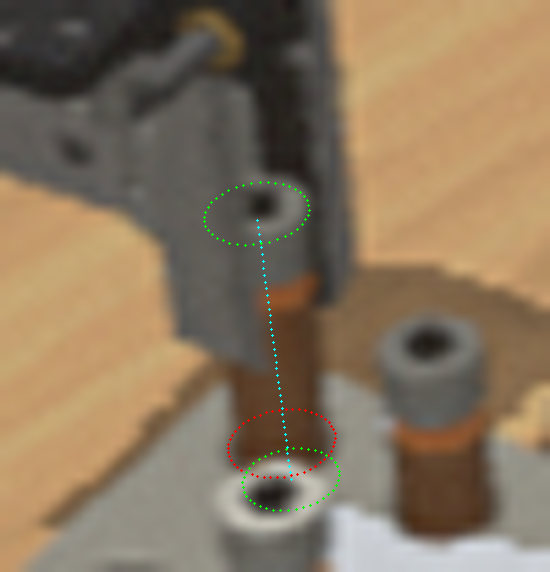

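Request:
drive_tool([
  {"ax":0,"ay":0,"az":0,"dx":0,"dy":0,"dz":-0.03,"fingers":18},
  {"ax":0,"ay":0,"az":0,"dx":0,"dy":0,"dz":-0.06,"fingers":18},
  {"ax":0,"ay":0,"az":0,"dx":0,"dy":0,"dz":-0.09,"fingers":18},
  {"ax":0,"ay":0,"az":0,"dx":0,"dy":0,"dz":-0.12,"fingers":18},
  {"ax":0,"ay":0,"az":0,"dx":0,"dy":0,"dz":-0.15,"fingers":18},
  {"ax":0,"ay":0,"az":0,"dx":0,"dy":0,"dz":-0.18,"fingers":18},
  {"ax":0,"ay":0,"az":0,"dx":0,"dy":0,"dz":-0.2,"fingers":18},
  {"ax":0,"ay":0,"az":0,"dx":0,"dy":0,"dz":-0.21,"fingers":18},
])

```text
time_s: 53.88
ee_pos: [625.6, 306.7, 64.0]
tcp_rot: [0.995, 0.098, -0.0, 0.0]
ft_force: [1.4, -0.5, -0.5]
finger_gap: 23.7
```

Request:
drive_tool([
  {"ax":0,"ay":0,"az":0,"dx":0,"dy":0,"dz":-0.01,"fingers":18},
  {"ax":0,"ay":0,"az":0,"dx":0,"dy":0,"dz":-0.02,"fingers":18},
  {"ax":0,"ay":0,"az":0,"dx":0,"dy":0,"dz":-0.02,"fingers":18},
  {"ax":0,"ay":0,"az":0,"dx":0,"dy":0,"dz":-0.02,"fingers":18},
  {"ax":0,"ay":0,"az":0,"dx":0,"dy":0,"dz":-0.02,"fingers":18},
  {"ax":0,"ay":0,"az":0,"dx":0,"dy":0,"dz":-0.02,"fingers":18},
  {"ax":0,"ay":0,"az":0,"dx":0,"dy":0,"dz":-0.02,"fingers":18},
  {"ax":0,"ay":0,"az":0,"dx":0,"dy":0,"dz":-0.02,"fingers":18},
])

```text
time_s: 54.55
ee_pos: [625.9, 306.9, 62.9]
tcp_rot: [0.995, 0.098, 0.0, -0.0]
ft_force: [0.3, -0.2, 3.7]
finger_gap: 23.7
```

Request:
drive_tool([
  {"ax":0,"ay":0,"az":0,"dx":0,"dy":0,"dz":0,"fingers":24},
  {"ax":0,"ay":0,"az":0,"dx":0,"dy":0,"dz":0,"fingers":30},
  {"ax":0,"ay":0,"az":0,"dx":0,"dy":0,"dz":0,"fingers":40},
  {"ax":0,"ay":0,"az":0,"dx":0,"dy":0,"dz":0.02,"fingers":40},
  {"ax":0,"ay":0,"az":0,"dx":0,"dy":0,"dz":0.1,"fingers":40},
  {"ax":0,"ay":0,"az":0,"dx":0,"dy":0,"dz":0.25,"fingers":40},
  {"ax":0,"ay":0,"az":0,"dx":0,"dy":0,"dz":0.45,"fingers":40},
  {"ax":0,"ay":0,"az":0,"dx":0,"dy":0,"dz":0.7,"fingers":40},
])

```text
time_s: 55.22
ee_pos: [625.0, 306.6, 133.0]
tcp_rot: [0.995, 0.098, -0.001, 0.0]
ft_force: [0.3, 1.0, 0.6]
finger_gap: 37.8
```

Request:
drive_tool([
  {"ax":0,"ay":0,"az":0.01,"dx":-0.01,"dy":-0.04,"dz":0.1,"fingers":50},
  {"ax":0,"ay":0,"az":0.03,"dx":-0.03,"dy":-0.1,"dz":0.2,"fingers":50},
  {"ax":0,"ay":0,"az":0.06,"dx":-0.05,"dy":-0.2,"dz":0.3,"fingers":50},
  {"ax":0,"ay":0,"az":0.09,"dx":-0.07,"dy":-0.3,"dz":0.36,"fingers":50},
  {"ax":0,"ay":0,"az":0.12,"dx":-0.09,"dy":-0.4,"dz":0.4,"fingers":50},
  {"ax":0,"ay":0,"az":0.15,"dx":-0.12,"dy":-0.5,"dz":0.44,"fingers":50},
  {"ax":0,"ay":0,"az":0.18,"dx":-0.15,"dy":-0.62,"dz":0.45,"fingers":50},
  {"ax":0,"ay":0,"az":0.21,"dx":-0.18,"dy":-0.75,"dz":0.45,"fingers":50},
])

```text
time_s: 55.88
ee_pos: [607.8, 231.3, 178.7]
tcp_rot: [0.967, 0.255, 0.001, 0.0]
ft_force: [0.4, 0.3, 0.4]
finger_gap: 46.9
```

Request:
drive_tool([
  {"ax":0,"ay":0,"az":0.03,"dx":-0.02,"dy":-0.12,"dz":0,"fingers":50},
  {"ax":0,"ay":0,"az":0.06,"dx":-0.05,"dy":-0.24,"dz":0,"fingers":50},
  {"ax":0,"ay":0,"az":0.09,"dx":-0.08,"dy":-0.36,"dz":0,"fingers":50},
  {"ax":0,"ay":0,"az":0.12,"dx":-0.1,"dy":-0.48,"dz":0,"fingers":50},
  {"ax":0,"ay":0,"az":0.15,"dx":-0.13,"dy":-0.6,"dz":0,"fingers":50},
  {"ax":0,"ay":0,"az":0.18,"dx":-0.16,"dy":-0.72,"dz":0,"fingers":50},
  {"ax":0,"ay":0,"az":0.21,"dx":-0.19,"dy":-0.84,"dz":0,"fingers":50},
  {"ax":0,"ay":0,"az":0.24,"dx":-0.22,"dy":-0.96,"dz":0,"fingers":50},
])

```text
time_s: 56.55
ee_pos: [585.5, 135.0, 178.1]
tcp_rot: [0.906, 0.424, 0.0, 0.0]
ft_force: [0.3, 0.7, -0.8]
finger_gap: 47.0
```

Request:
drive_tool([
  {"ax":0,"ay":0,"az":0.03,"dx":-0.02,"dy":-0.12,"dz":0,"fingers":50},
  {"ax":0,"ay":0,"az":0.06,"dx":-0.05,"dy":-0.24,"dz":0,"fingers":50},
  {"ax":0,"ay":0,"az":0.09,"dx":-0.08,"dy":-0.36,"dz":0,"fingers":50},
  {"ax":0,"ay":0,"az":0.12,"dx":-0.1,"dy":-0.48,"dz":0,"fingers":50},
  {"ax":0,"ay":0,"az":0.15,"dx":-0.13,"dy":-0.6,"dz":0,"fingers":50},
  {"ax":0,"ay":0,"az":0.18,"dx":-0.16,"dy":-0.72,"dz":0,"fingers":50},
  {"ax":0,"ay":0,"az":0.21,"dx":-0.19,"dy":-0.84,"dz":0,"fingers":50},
  {"ax":0,"ay":0,"az":0.24,"dx":-0.21,"dy":-0.96,"dz":0,"fingers":50},
])

```text
time_s: 57.22
ee_pos: [564.4, 39.0, 178.1]
tcp_rot: [0.815, 0.579, 0.0, 0.0]
ft_force: [0.0, 0.3, -0.2]
finger_gap: 46.2
```

```bash
python3 chk.py k11 574.6 326.6 .197 0 -30 55; python3 -c "
import pickle;from h import *
V=pickle.load(open('k11.pkl','rb'))[0];draw(V,[],'pics/k11b.png',(180,140,380,310),3.5)"
```

```text
57.2667 [564.4  37.3 178.1] 1.2349715695348376 47.0 [ 1.2 -0.9 -0.5]
rack [5.74735e+02 3.26562e+02 1.98000e-01] [(np.float64(0.14), 276)]
hole [580.5 297.2  42. ]
```

View pics/k11b.png

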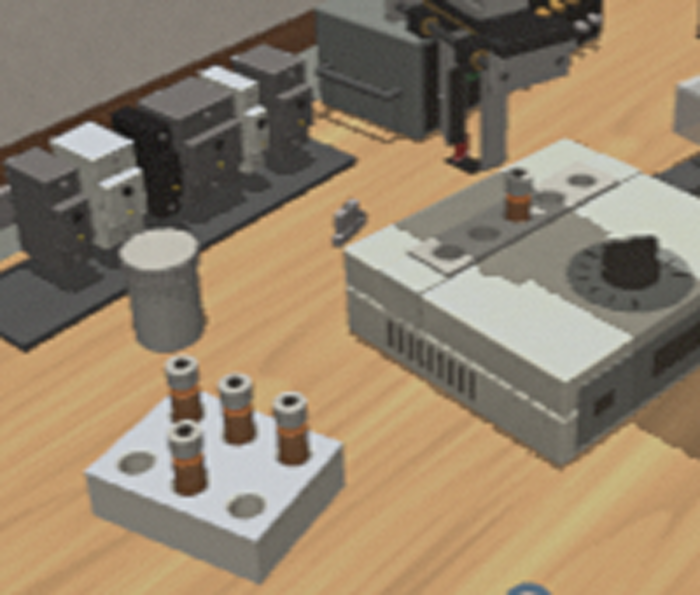

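Request:
drive_tool([
  {"ax":0,"ay":0,"az":0.03,"dx":-0.01,"dy":-0.1,"dz":0,"fingers":50},
  {"ax":0,"ay":0,"az":0.06,"dx":-0.03,"dy":-0.2,"dz":0,"fingers":50},
  {"ax":0,"ay":0,"az":0.09,"dx":-0.05,"dy":-0.3,"dz":0,"fingers":50},
  {"ax":0,"ay":0,"az":0.12,"dx":-0.07,"dy":-0.4,"dz":-0.02,"fingers":50},
  {"ax":0,"ay":0,"az":0.143,"dx":-0.09,"dy":-0.48,"dz":-0.06,"fingers":50},
  {"ax":0,"ay":0,"az":0.143,"dx":-0.09,"dy":-0.51,"dz":-0.12,"fingers":50},
  {"ax":0,"ay":0,"az":0.143,"dx":-0.09,"dy":-0.515,"dz":-0.18,"fingers":50},
  {"ax":0,"ay":0,"az":0.143,"dx":-0.09,"dy":-0.515,"dz":-0.2,"fingers":50},
])

```text
time_s: 57.93
ee_pos: [555.1, -11.4, 156.3]
tcp_rot: [0.75, 0.662, -0.0, -0.001]
ft_force: [0.6, -1.1, 0.1]
finger_gap: 47.3
```

```bash
python3 snap.py side s16 260 110 390 220 6;python3 -c "
from station import *
import numpy as np
s=sense();print(2*np.arctan2(s['tcp_rot'][1],s['tcp_rot'][0]),s['ee_pos'])"
```

```text
57.9833 [555.  -11.2 156.2] 47.17738494049999 [0.1 0.1 0.5]
1.4462262076698906 [555.02808424 -11.20710856 156.18758911]
```

View pics/s16.png

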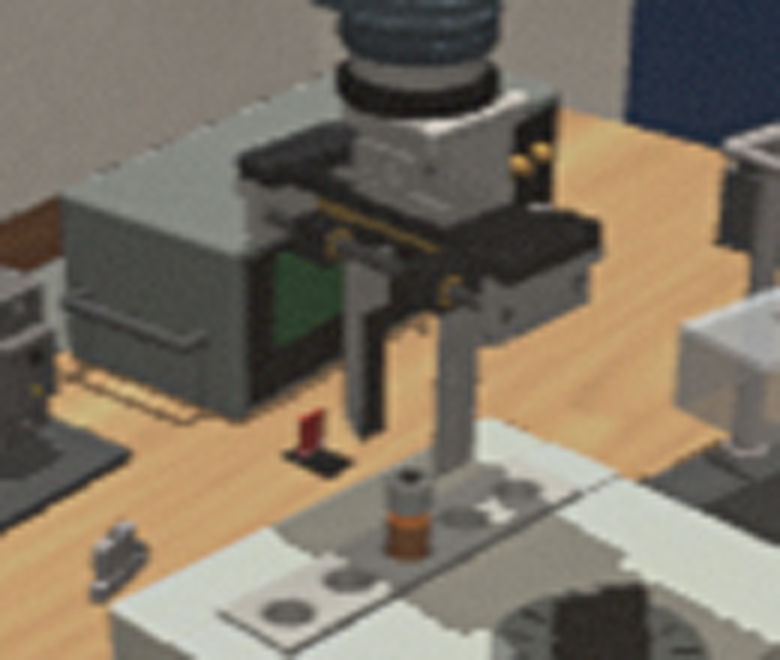

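Request:
drive_tool([
  {"ax":0,"ay":0,"az":0,"dx":0.005,"dy":-0.017,"dz":-0.1,"fingers":50},
  {"ax":0,"ay":0,"az":0,"dx":0.005,"dy":-0.017,"dz":-0.2,"fingers":50},
  {"ax":0,"ay":0,"az":0,"dx":0.005,"dy":-0.017,"dz":-0.3,"fingers":50},
  {"ax":0,"ay":0,"az":0,"dx":0.005,"dy":-0.017,"dz":-0.4,"fingers":50},
  {"ax":0,"ay":0,"az":0,"dx":0.005,"dy":-0.017,"dz":-0.46,"fingers":50},
  {"ax":0,"ay":0,"az":0,"dx":0.005,"dy":-0.017,"dz":-0.49,"fingers":50},
  {"ax":0,"ay":0,"az":0,"dx":0.005,"dy":-0.017,"dz":-0.505,"fingers":50},
  {"ax":0,"ay":0,"az":0,"dx":0.005,"dy":-0.017,"dz":-0.505,"fingers":40},
], grip_force=12)

```text
time_s: 58.65
ee_pos: [556.2, -13.4, 106.7]
tcp_rot: [0.75, 0.662, -0.0, -0.0]
ft_force: [0.1, -0.5, 1.1]
finger_gap: 43.2
```

Request:
drive_tool([
  {"ax":0,"ay":0,"az":0,"dx":0,"dy":0,"dz":0,"fingers":32},
  {"ax":0,"ay":0,"az":0,"dx":0,"dy":0,"dz":0,"fingers":28},
  {"ax":0,"ay":0,"az":0,"dx":0,"dy":0,"dz":0,"fingers":24},
  {"ax":0,"ay":0,"az":0,"dx":0,"dy":0,"dz":0,"fingers":20},
  {"ax":0,"ay":0,"az":0,"dx":0,"dy":0,"dz":0,"fingers":18},
  {"ax":0,"ay":0,"az":0,"dx":0,"dy":0,"dz":0,"fingers":18},
  {"ax":0,"ay":0,"az":0,"dx":0,"dy":0,"dz":0,"fingers":18},
  {"ax":0,"ay":0,"az":0,"dx":0,"dy":0,"dz":0,"fingers":18},
])

```text
time_s: 59.32
ee_pos: [556.5, -13.5, 107.4]
tcp_rot: [0.75, 0.662, 0.0, 0.0]
ft_force: [-1.3, 0.3, 3.3]
finger_gap: 23.4
```

Request:
drive_tool([
  {"ax":0,"ay":0,"az":0,"dx":0,"dy":0,"dz":0.03,"fingers":18},
  {"ax":0,"ay":0,"az":0,"dx":0,"dy":0,"dz":0.1,"fingers":18},
  {"ax":0,"ay":0,"az":0,"dx":0,"dy":0,"dz":0.2,"fingers":18},
  {"ax":0,"ay":0,"az":0,"dx":0,"dy":0,"dz":0.35,"fingers":18},
  {"ax":0,"ay":0,"az":0,"dx":0,"dy":0,"dz":0.5,"fingers":18},
  {"ax":0,"ay":0,"az":0,"dx":0,"dy":0,"dz":0.7,"fingers":18},
  {"ax":0,"ay":0,"az":0,"dx":0,"dy":0,"dz":0.85,"fingers":18},
  {"ax":0,"ay":0,"az":0,"dx":0,"dy":0,"dz":1,"fingers":18},
])

```text
time_s: 59.98
ee_pos: [556.4, -13.4, 209.0]
tcp_rot: [0.75, 0.662, 0.0, 0.001]
ft_force: [0.6, 0.2, -0.4]
finger_gap: 23.7
```

Request:
drive_tool([
  {"ax":0,"ay":0,"az":-0.01,"dx":0,"dy":0.04,"dz":0,"fingers":18},
  {"ax":0,"ay":0,"az":-0.03,"dx":-0.01,"dy":0.12,"dz":0,"fingers":18},
  {"ax":0,"ay":0,"az":-0.06,"dx":-0.02,"dy":0.24,"dz":0,"fingers":18},
  {"ax":0,"ay":0,"az":-0.09,"dx":-0.03,"dy":0.36,"dz":0,"fingers":18},
  {"ax":0,"ay":0,"az":-0.12,"dx":-0.04,"dy":0.48,"dz":0,"fingers":18},
  {"ax":0,"ay":0,"az":-0.15,"dx":-0.06,"dy":0.62,"dz":0,"fingers":18},
  {"ax":0,"ay":0,"az":-0.18,"dx":-0.07,"dy":0.75,"dz":0,"fingers":18},
  {"ax":0,"ay":0,"az":-0.21,"dx":-0.09,"dy":0.88,"dz":0,"fingers":18},
])

```text
time_s: 60.65
ee_pos: [546.7, 75.5, 206.4]
tcp_rot: [0.845, 0.535, -0.0, -0.0]
ft_force: [-0.2, 0.3, -0.1]
finger_gap: 23.6
```

Request:
drive_tool([
  {"ax":0,"ay":0,"az":-0.03,"dx":-0.01,"dy":0.12,"dz":0,"fingers":18},
  {"ax":0,"ay":0,"az":-0.06,"dx":-0.02,"dy":0.25,"dz":0,"fingers":18},
  {"ax":0,"ay":0,"az":-0.09,"dx":-0.03,"dy":0.38,"dz":0,"fingers":18},
  {"ax":0,"ay":0,"az":-0.12,"dx":-0.05,"dy":0.5,"dz":0,"fingers":18},
  {"ax":0,"ay":0,"az":-0.15,"dx":-0.06,"dy":0.62,"dz":0,"fingers":18},
  {"ax":0,"ay":0,"az":-0.18,"dx":-0.07,"dy":0.75,"dz":0,"fingers":18},
  {"ax":0,"ay":0,"az":-0.21,"dx":-0.09,"dy":0.88,"dz":0,"fingers":18},
  {"ax":0,"ay":0,"az":-0.23,"dx":-0.1,"dy":1,"dz":0,"fingers":18},
])

```text
time_s: 61.32
ee_pos: [536.5, 175.5, 206.4]
tcp_rot: [0.924, 0.382, -0.0, -0.0]
ft_force: [0.4, 0.2, -0.7]
finger_gap: 23.9
```

Request:
drive_tool([
  {"ax":0,"ay":0,"az":-0.03,"dx":-0.01,"dy":0.12,"dz":0,"fingers":18},
  {"ax":0,"ay":0,"az":-0.06,"dx":-0.02,"dy":0.25,"dz":0,"fingers":18},
  {"ax":0,"ay":0,"az":-0.09,"dx":-0.03,"dy":0.38,"dz":0,"fingers":18},
  {"ax":0,"ay":0,"az":-0.12,"dx":-0.05,"dy":0.5,"dz":0,"fingers":18},
  {"ax":0,"ay":0,"az":-0.15,"dx":-0.06,"dy":0.62,"dz":0,"fingers":18},
  {"ax":0,"ay":0,"az":-0.18,"dx":-0.07,"dy":0.75,"dz":0,"fingers":18},
  {"ax":0,"ay":0,"az":-0.21,"dx":-0.09,"dy":0.88,"dz":0,"fingers":18},
  {"ax":0,"ay":0,"az":-0.23,"dx":-0.1,"dy":1,"dz":0,"fingers":18},
])

```text
time_s: 61.98
ee_pos: [526.5, 275.5, 206.3]
tcp_rot: [0.976, 0.218, -0.001, -0.0]
ft_force: [-0.1, 0.8, -0.3]
finger_gap: 23.5
```

```bash
python3 chk.py k12 574.7 326.55 .198 -48 30 53.4
```

```text
62.0333 [526.2 277.  206.3] 0.44048070016359836 23.4 [-1.   1.4  0.1]
rack [5.74545e+02 3.26458e+02 1.95000e-01] [(np.float64(0.16), 276)]
hole [521.7 346.5  42. ]
```

Request:
drive_tool([
  {"ax":0,"ay":0,"az":-0.03,"dx":-0.01,"dy":0.12,"dz":0,"fingers":18},
  {"ax":0,"ay":0,"az":-0.06,"dx":-0.02,"dy":0.24,"dz":0,"fingers":18},
  {"ax":0,"ay":0,"az":-0.09,"dx":-0.03,"dy":0.36,"dz":-0.03,"fingers":18},
  {"ax":0,"ay":0,"az":-0.12,"dx":-0.04,"dy":0.48,"dz":-0.1,"fingers":18},
  {"ax":0,"ay":0,"az":-0.15,"dx":-0.05,"dy":0.58,"dz":-0.2,"fingers":18},
  {"ax":0,"ay":0,"az":-0.162,"dx":-0.06,"dy":0.66,"dz":-0.32,"fingers":18},
  {"ax":0,"ay":0,"az":-0.162,"dx":-0.06,"dy":0.705,"dz":-0.45,"fingers":18},
  {"ax":0,"ay":0,"az":-0.162,"dx":-0.06,"dy":0.705,"dz":-0.55,"fingers":18},
])

```text
time_s: 62.7
ee_pos: [520.5, 345.3, 150.1]
tcp_rot: [0.995, 0.1, -0.001, 0.0]
ft_force: [0.4, -0.1, -0.4]
finger_gap: 23.7
```

Request:
drive_tool([
  {"ax":0,"ay":0,"az":0,"dx":0,"dy":0,"dz":-0.1,"fingers":18},
  {"ax":0,"ay":0,"az":0,"dx":0,"dy":0,"dz":-0.2,"fingers":18},
  {"ax":0,"ay":0,"az":0,"dx":0,"dy":0,"dz":-0.28,"fingers":18},
  {"ax":0,"ay":0,"az":0,"dx":0,"dy":0,"dz":-0.35,"fingers":18},
  {"ax":0,"ay":0,"az":0,"dx":0,"dy":0,"dz":-0.41,"fingers":18},
  {"ax":0,"ay":0,"az":0,"dx":0,"dy":0,"dz":-0.46,"fingers":18},
  {"ax":0,"ay":0,"az":0,"dx":0,"dy":0,"dz":-0.49,"fingers":18},
  {"ax":0,"ay":0,"az":0,"dx":0,"dy":0,"dz":-0.49,"fingers":18},
])

```text
time_s: 63.37
ee_pos: [521.0, 344.9, 102.3]
tcp_rot: [0.995, 0.099, -0.0, 0.0]
ft_force: [0.5, -0.0, -0.6]
finger_gap: 23.6
```

```bash
python3 chk.py k13 574.7 326.55 .198 -48 30 53.4
```

```text
63.4167 [521.2 345.1 102.9] 0.19876858536021627 23.5 [ 0.6 -0.2 -0.7]
rack [5.74729e+02 3.26499e+02 2.03000e-01] [(np.float64(0.23), 237)]
hole [521.7 346.5  42. ]
```

View pics/k13.png

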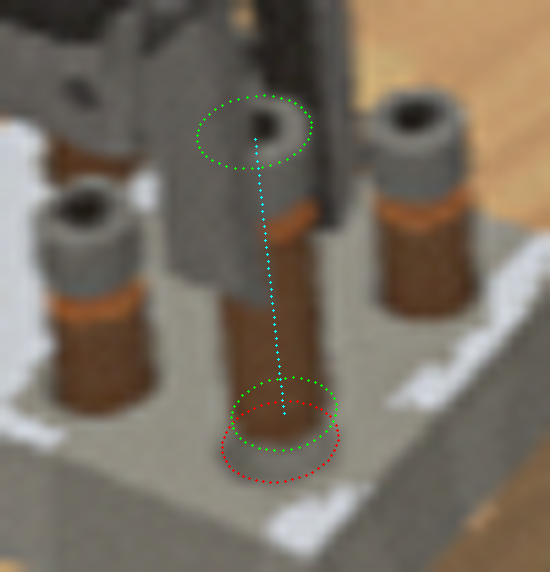

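Request:
drive_tool([
  {"ax":0,"ay":0,"az":0,"dx":-0.006,"dy":0.01,"dz":-0.02,"fingers":18},
  {"ax":0,"ay":0,"az":0,"dx":-0.006,"dy":0.01,"dz":-0.04,"fingers":18},
  {"ax":0,"ay":0,"az":0,"dx":-0.006,"dy":0.01,"dz":-0.06,"fingers":18},
  {"ax":0,"ay":0,"az":0,"dx":-0.006,"dy":0.01,"dz":-0.08,"fingers":18},
  {"ax":0,"ay":0,"az":0,"dx":-0.006,"dy":0.01,"dz":-0.1,"fingers":18},
  {"ax":0,"ay":0,"az":0,"dx":-0.006,"dy":0.01,"dz":-0.12,"fingers":18},
  {"ax":0,"ay":0,"az":0,"dx":-0.006,"dy":0.01,"dz":-0.14,"fingers":18},
  {"ax":0,"ay":0,"az":0,"dx":-0.006,"dy":0.01,"dz":-0.16,"fingers":18},
])

```text
time_s: 64.08
ee_pos: [520.6, 346.1, 86.7]
tcp_rot: [0.995, 0.099, -0.0, 0.0]
ft_force: [0.0, 0.2, 0.3]
finger_gap: 23.5
```

```bash
python3 chk.py k14 574.7 326.55 .198 -48 30 53.4
```

```text
64.1333 [520.3 345.9  86.2] 0.1987320794426992 23.6 [-0.5 -0.1 -0.8]
rack [5.74665e+02 3.26558e+02 2.01000e-01] [(np.float64(0.25), 240)]
hole [521.7 346.5  42. ]
```

View pics/k14.png

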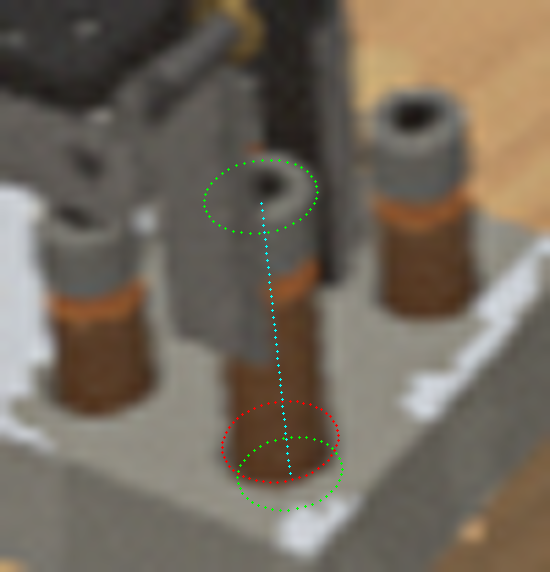

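In the hole. Lower to the floor and press lightly.

Request:
drive_tool([
  {"ax":0,"ay":0,"az":0,"dx":0,"dy":0,"dz":-0.03,"fingers":18},
  {"ax":0,"ay":0,"az":0,"dx":0,"dy":0,"dz":-0.06,"fingers":18},
  {"ax":0,"ay":0,"az":0,"dx":0,"dy":0,"dz":-0.09,"fingers":18},
  {"ax":0,"ay":0,"az":0,"dx":0,"dy":0,"dz":-0.12,"fingers":18},
  {"ax":0,"ay":0,"az":0,"dx":0,"dy":0,"dz":-0.15,"fingers":18},
  {"ax":0,"ay":0,"az":0,"dx":0,"dy":0,"dz":-0.18,"fingers":18},
  {"ax":0,"ay":0,"az":0,"dx":0,"dy":0,"dz":-0.2,"fingers":18},
  {"ax":0,"ay":0,"az":0,"dx":0,"dy":0,"dz":-0.22,"fingers":18},
])

```text
time_s: 64.8
ee_pos: [520.5, 346.1, 64.6]
tcp_rot: [0.995, 0.099, -0.0, 0.0]
ft_force: [0.4, 1.1, -0.5]
finger_gap: 23.8
```

Request:
drive_tool([
  {"ax":0,"ay":0,"az":0,"dx":0,"dy":0,"dz":-0.01,"fingers":18},
  {"ax":0,"ay":0,"az":0,"dx":0,"dy":0,"dz":-0.02,"fingers":18},
  {"ax":0,"ay":0,"az":0,"dx":0,"dy":0,"dz":-0.02,"fingers":18},
  {"ax":0,"ay":0,"az":0,"dx":0,"dy":0,"dz":-0.02,"fingers":18},
  {"ax":0,"ay":0,"az":0,"dx":0,"dy":0,"dz":-0.02,"fingers":18},
  {"ax":0,"ay":0,"az":0,"dx":0,"dy":0,"dz":-0.02,"fingers":18},
  {"ax":0,"ay":0,"az":0,"dx":0,"dy":0,"dz":-0.02,"fingers":18},
  {"ax":0,"ay":0,"az":0,"dx":0,"dy":0,"dz":-0.02,"fingers":18},
])

```text
time_s: 65.47
ee_pos: [520.9, 346.3, 63.3]
tcp_rot: [0.995, 0.099, 0.0, -0.0]
ft_force: [-0.5, 0.3, 3.4]
finger_gap: 23.4
```

Request:
drive_tool([
  {"ax":0,"ay":0,"az":0,"dx":0,"dy":0,"dz":0,"fingers":24},
  {"ax":0,"ay":0,"az":0,"dx":0,"dy":0,"dz":0,"fingers":30},
  {"ax":0,"ay":0,"az":0,"dx":0,"dy":0,"dz":0,"fingers":40},
  {"ax":0,"ay":0,"az":0,"dx":0,"dy":0,"dz":0.02,"fingers":40},
  {"ax":0,"ay":0,"az":0,"dx":0,"dy":0,"dz":0.1,"fingers":40},
  {"ax":0,"ay":0,"az":0,"dx":0,"dy":0,"dz":0.25,"fingers":40},
  {"ax":0,"ay":0,"az":0,"dx":0,"dy":0,"dz":0.45,"fingers":40},
  {"ax":0,"ay":0,"az":0,"dx":0,"dy":0,"dz":0.7,"fingers":40},
])

```text
time_s: 66.13
ee_pos: [519.6, 345.6, 132.6]
tcp_rot: [0.995, 0.099, -0.001, 0.0]
ft_force: [0.1, 0.7, 0.1]
finger_gap: 37.6
```

Request:
drive_tool([
  {"ax":0,"ay":0,"az":0,"dx":0,"dy":-0.05,"dz":0.15,"fingers":40},
  {"ax":0,"ay":0,"az":0,"dx":0,"dy":-0.12,"dz":0.3,"fingers":40},
  {"ax":0,"ay":0,"az":0,"dx":0,"dy":-0.25,"dz":0.5,"fingers":40},
  {"ax":0,"ay":0,"az":0,"dx":0,"dy":-0.4,"dz":0.7,"fingers":40},
  {"ax":0,"ay":0,"az":0,"dx":0,"dy":-0.55,"dz":0.85,"fingers":40},
  {"ax":0,"ay":0,"az":0,"dx":0,"dy":-0.7,"dz":0.95,"fingers":40},
  {"ax":0,"ay":0,"az":0,"dx":0,"dy":-0.85,"dz":1,"fingers":40},
  {"ax":0,"ay":0,"az":0,"dx":0,"dy":-1,"dz":1,"fingers":40},
])

```text
time_s: 66.8
ee_pos: [521.1, 244.9, 234.8]
tcp_rot: [0.995, 0.099, 0.001, -0.0]
ft_force: [0.3, 0.1, 0.4]
finger_gap: 37.6
```

Request:
drive_tool([
  {"ax":0,"ay":0,"az":0,"dx":-0.05,"dy":-0.12,"dz":0.1,"fingers":40},
  {"ax":0,"ay":0,"az":0,"dx":-0.1,"dy":-0.25,"dz":0.2,"fingers":40},
  {"ax":0,"ay":0,"az":0,"dx":-0.15,"dy":-0.38,"dz":0.3,"fingers":40},
  {"ax":0,"ay":0,"az":0,"dx":-0.2,"dy":-0.52,"dz":0.35,"fingers":40},
  {"ax":0,"ay":0,"az":0,"dx":-0.25,"dy":-0.65,"dz":0.4,"fingers":40},
  {"ax":0,"ay":0,"az":0,"dx":-0.28,"dy":-0.78,"dz":0.4,"fingers":40},
  {"ax":0,"ay":0,"az":0,"dx":-0.3,"dy":-0.88,"dz":0.4,"fingers":40},
  {"ax":0,"ay":0,"az":0,"dx":-0.3,"dy":-0.9,"dz":0.4,"fingers":40},
])

```text
time_s: 67.47
ee_pos: [490.1, 154.5, 272.5]
tcp_rot: [0.995, 0.098, -0.0, 0.0]
ft_force: [0.6, 0.1, 0.3]
finger_gap: 37.5
```

```bash
python3 - <<'E'
from h import *; from station import *; import pickle
V=[capture("side"),capture("top")]; pickle.dump(V,open("vf.pkl","wb"))
cv2.imwrite("pics/f_s.png",cv2.resize(V[0]["image"][80:330,180:480,::-1],None,fx=2.4,fy=2.4,interpolation=2))
cv2.imwrite("pics/f_t.png",cv2.resize(V[1]["image"][110:310,170:470,::-1],None,fx=2.6,fy=2.6,interpolation=2))
for i in(0,1): print(fit([V[i]],{0:rackB if i==0 else rackT},[574.7,326.5,.198],W=3))
rp=[574.7,326.5,.198]
caps=np.vstack([T(rp,circ(x,y,90,12,40)[0]) for x,y in holes if (x,y)!=(48,30)])
draw(V[0],[(caps,(0,0,255))],"pics/f_r.png",(195,215,295,310),6)
E
python3 dial.py vf.pkl pics/dialf.png
```

```text
(array([5.74705055e+02, 3.26569668e+02, 2.00724955e-01]), [(np.float64(0.15), 277)])
(array([5.74136656e+02, 3.28968834e+02, 1.95435560e-01]), [(np.float64(0.16), 153)])
```

View pics/f_s.png

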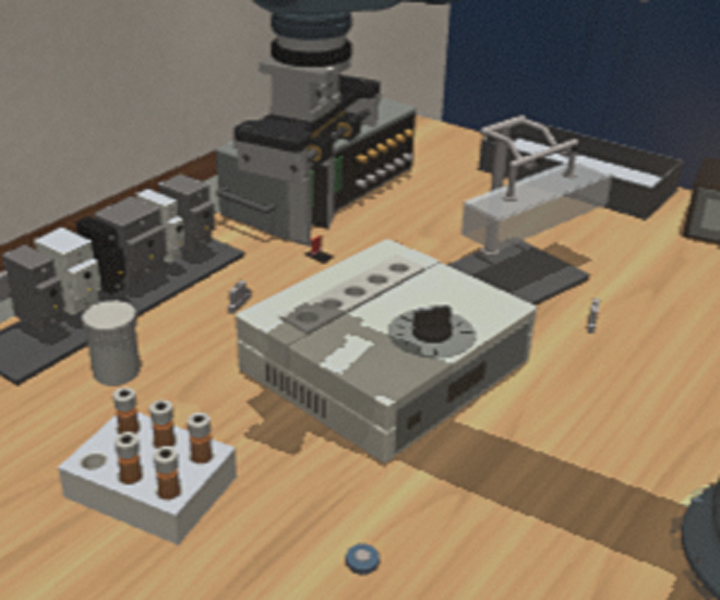

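View pics/f_t.png

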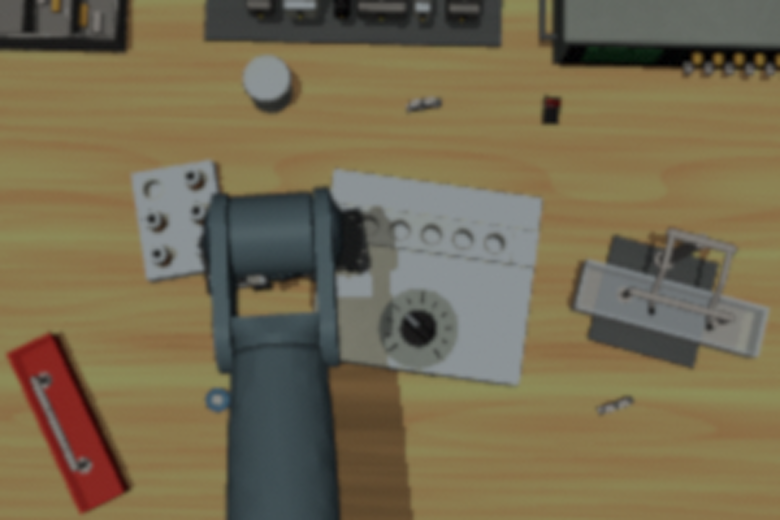

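View pics/f_r.png

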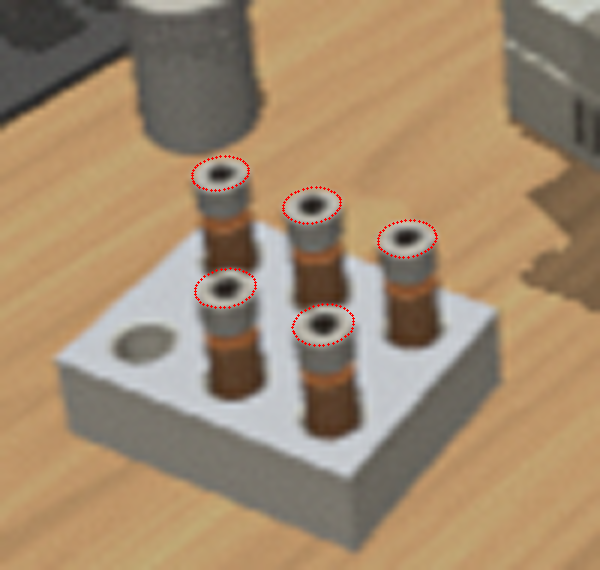

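```bash
python3 -c "
from station import *
print(job_done()); print(sense()['time_s'])"
```

```text
the job is handed in; nothing more can be done
None
the job is handed in; nothing more can be done
```

The job is done and handed in, about 67.5 s into the run. I turned the dial to 30, hung the cover across both prongs, and moved all four heater vials (well y +84, 0, -42 and -84) into free rack holes. The fifth well was empty from the start.

- **Dial:** the top camera showed the pointer on the 30 tick after the turn. I aimed for 1.41 rad.
- **Cover:** in the last pictures it hangs level with its bar across both prongs. The force reading was near zero once I let go.
- **Vials:** all five in the rack, including the one already there, stand upright. Each cap matches the outline drawn for a vial resting on the hole floor. Each vial I placed pushed back with 3.4 to 4.8 N when it reached the floor.
- **Rack:** it was knocked about 34 mm in x partway through. My first fit afterwards locked on wrongly, and I saw that in the overlay before placing anything. I measured it again, and it did not move after that.
- **Other things on the bench:** they looked unmoved in the pictures. I did not measure how far each one was from its starting place.
- **Disagreement:** the two cameras put the rack up to 3 mm apart in y. I used the side camera because it agreed with where the arm touched things.

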